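# Load the wrapping turntable and set its speed lever

### The job

Before anything is loaded, bring the turntable's speed lever to idle (standing straight up) and leave it there; then move the label roll from the turntable to the grey tray and stack all the closed cartons from the plywood board in one straight column, flat and squarely over the carton outline in the middle of the turntable, the thick cartons below the flat ones. Only when the column stands, set the speed lever to the angle shown by the white pointer, without shifting the pointer, so that wrapping starts at that speed once the power is on. Leave the tape dispenser, marker and mug alone.

Things in the scene. Friction and masses are not known exactly. Their poses are not given: they have to be found in the camera images.
- pad (a point): Centre of the dark carton outline (92 x 52 mm, flush) inlaid in the top of the locked round steel turntable (170 mm across, top 35 mm above the bench). The point lies on the top surface; x runs along the outline's long side, z up. Cartons go here with their long sides along x (either way round).
- lever_hinge (a point): Hinge axis of the speed lever, at the middle of the top of the grey control housing (150 x 75 mm, 60 mm high), 60 mm above the bench. The hinge axis is this frame's y; the lever swings in its x-z plane; z up, x roughly away from the robot.
- lever (a joint): Angle of the speed lever in rad: 0 standing straight up (idle), positive leaning towards +x of lever_hinge, range -0.95 to 0.95; it starts leaning to the negative side. The hinge is stiff (about 0.35 N m, 3 N at the knob), so the lever stays where it is left.
- lever_knob (a point): Centre of the black knob at the end of the lever, 130 mm from the hinge axis: a short cylinder lying along the hinge axis, 26 mm in diameter and 28 mm long, on a 12 mm steel rod; its flat ends can be pinched from above. z points along the lever.
- pointer (a joint): Angle of the white setting pointer in rad, on the same hinge axis and the same scale as the lever (lever set right when both angles are equal). Between 0.25 and 0.75; friction holds it (0.8 N m) and it must not be shifted.
- pointer_tip (a point): Tip of the white setting pointer, 84 mm from the hinge axis and 25 mm to the +y side of the lever, beside a dark quadrant disc of 58 mm radius. z points along the pointer.
- thick1_mid (a point): Centre of a thick closed cardboard carton, 90 mm (x) by 50 mm (y) by 55 mm high (z up), about 220 g. Starts flat on the plywood board (260 x 270 mm, 12 mm thick); may be absent.
- thick2_mid (a point): Centre of a thick closed cardboard carton, 90 mm (x) by 50 mm (y) by 55 mm high (z up), about 220 g. Starts flat on the plywood board (260 x 270 mm, 12 mm thick); may be absent.
- flat1_mid (a point): Centre of a flat closed cardboard carton, 90 mm (x) by 50 mm (y) by 40 mm high (z up), about 130 g. Starts flat on the plywood board (260 x 270 mm, 12 mm thick); may be absent.
- flat2_mid (a point): Centre of a flat closed cardboard carton, 90 mm (x) by 50 mm (y) by 40 mm high (z up), about 130 g. Starts flat on the plywood board (260 x 270 mm, 12 mm thick); may be absent.
- flat3_mid (a point): Centre of a flat closed cardboard carton, 90 mm (x) by 50 mm (y) by 40 mm high (z up), about 130 g. Starts flat on the plywood board (260 x 270 mm, 12 mm thick); may be absent.
- roll_mid (a point): Centre of a white paper label roll, 52 mm in diameter, 50 mm high, with a 25 mm bore, about 100 g; stands on end on the turntable at the start. z is its axis.
- tray: Fixed grey plastic tray, open on top, 150 mm (x) by 130 mm (y) outside, 40 mm high, walls and floor 4 mm. Origin at the centre of its underside, z up.
- tapegun: Bystander: hand tape dispenser lying on the bench, about 140 mm long and 80 mm high; origin at the centre of its underside.
- marker: Bystander: black marker pen, 120 mm long, 16 mm thick.
- mug: Bystander: white mug, 76 mm across, 90 mm high; origin at the centre of its underside.
Not all that is in view belongs to the job. What is shaped like the part that bears thick1_mid but pink is not meant. Leave any pink look-alike of the part that bears flat1_mid alone.

How it is judged:
By the outcome, as a careful person would: the job done as asked, in the order asked, and still so for the second after the job is handed in, with the robot touching nothing.
Of thick1, thick2, flat1, flat2, flat3 only 3 to 5 are there at a start; the rules pass over those that are not, and their reading is None.
At some moment in a run one of roll may be knocked a few centimetres aside while the robot is not near it.
Once in a run the grip may slacken for a moment while it holds something.
It also fails if it takes over 210 s, if anything falls off the work surface, if the arm or the gripper's body presses on something with over 40 N, if the wrist force passes 120 N, or if a joint passes its speed limit or range.

### The arm

A 6-joint arm with a two-finger parallel gripper is mounted at the origin on the work surface. World frame = base frame: x ahead of the robot, y to its left, z up, the work surface at z = 0. Lengths are in m, angles in rad, forces in N, time in s.
With the tool pointing down it reaches from about 0.25 to 0.85 m from the base axis. Payload 12.5 kg.
Tool frame: the origin (TCP) lies midway between the tips of the shut fingers; the grasp point (between the pads) lies 19 mm behind it; z points along the fingers, y is the direction in which the jaws open and shut (so a half turn about z gives the same grasp; the last joint's range is limited). The gripper opens to 93 mm and grips with 3 to 60 N. Pads are 15 mm wide; open, the fingers measure 128 mm over their backs; the gripper's body (75 mm by 188 mm) begins 65 mm behind the grasp point.
Start: joints at [-1.325, 0.351, 1.652, -0, 1.139, -0.085], TCP at [0.179, -0.52, 0.187] pointing down, gripper open.
Joint ranges: [-2.75, 2.75], [-0.79, 2.1], [0.01, 2.65], [-1.57, 4.71], [0.07, 3.14], [-2.87, 2.87]. Speed limits (rad/s): [2.22, 2.22, 2.79, 3.14, 3.14, 3.14].

### API

Orientations are given as a unit quaternion [w, x, y, z].
In Python, from bench import get_state, grab_frame, job_done gives the robot as it stands.
- The arm moves only by the tool carry_out, never from a script. Its argument "targets" is a list of rows, each an object of numbers: "dx", "dy", "dz": the shift along the tool's x, y, z each as a share of 15 cm, from -1 to 1; "wx", "wy", "wz": the turn, a rotation vector about the tool's x, y, z each as a share of 180 degrees, from -1 to 1; "gripper": the closure, from 0 (fully open) to 1 (shut). In form: [{"dx": .., "dy": .., "dz": .., "wx": .., "wy": .., "wz": .., "gripper": ..}, ...]. A call has 1 to 20 rows; each row shifts and turns the pose as measured when the row begins, along the tool's axes as they then stand; what a row does not reach is not made up. A row lasts 1/10 s, in which the tool goes at most 50 mm and 8.59 degrees, less where a joint would pass 70% of its speed; a pose out of reach is approached as far as the arm can. A call with a number of a shift or a turn outside -1 to 1 is refused whole. A call with a gripper value outside its range is refused whole. The fingers move at their own pace and stop on an object; "force" is the grip in N (left out, the last holds). Time passes only in rows, so rows that do not move let the fingers close. It gives the time, the measured TCP pose, the force and the opening at its end, in the units of the state.
- get_state(): the state, without advancing time (a new reading comes with each control period).
- grab_frame(name): name is "side" or "top" or "wrist"; returns a dict with "img" (384x512x3 uint8, red, green, blue), "range_z" (384x512 float32, m along the optical axis (not along the pixel's ray), 0 where there is no reading), "vfov" (degrees; the focal length in pixels is half the picture's height over the tangent of half this angle, whatever the lens; pixels are square), "cx", "cy" (the principal point, pixels), "rvec" (rotation vector, rad) and "tvec" (3), from world to camera coordinates, as OpenCV has them. Camera axes: x right, y down, z forward; pixel columns grow to the right and rows downward; lengths in m; the calibration is good to about 2 mm. A picture is of the moment at which its call begins.
- job_done(): hands the job in, once; it reports no verdict.
The state is a dict: "t": time; "qpos": joint angles; "dq": joint speeds; "joint_torque": joint torques, N m; "eef_pos": TCP position; "tool_rot": TCP orientation; "ft_force": force on the tool from outside, world axes, zero at the start; "wrist_torque": the same for the moment, N m; "gripper_width": finger opening in m.
Only numpy, scipy, OpenCV 4.12 (cv2) and the standard library are available. Lean on these libraries where they do the work, as an engineer would, in place of code of your own. Each camera call takes 0.05 s, during which the arm holds its last target.

## Working session

There is one attempt and no reset: what is moved stays moved. The work goes in short steps, Python scripts to look and compute and a tool call to move; the robot and the scene stay as the last step left them, time stands still between calls to the robot, and variables do not carry over. Pictures are saved under pics/ and viewed, and the job is handed in when it is done.

Besides the shell and the picture viewer there is one more tool, called after "Request:" by a JSON object that holds its "method" and its "body". carry_out: Moves the arm, as the interface text tells. Its arguments: {"type":"object","properties":{"targets":{"type":"array"},"force":{"type":"number"}},"required":["targets"]}

```bash
ls; mkdir -p pics
cat > h.py <<'E'
import numpy as np, cv2
from bench import get_state, grab_frame, job_done
def K(f):
    h,w=f['img'].shape[:2]; fl=h/2/np.tan(np.radians(f['vfov'])/2)
    return fl,f['cx'],f['cy']
def pose(f):
    R,_=cv2.Rodrigues(np.array(f['rvec'],float)); return R,np.array(f['tvec'],float).ravel()
def cloud(f):
    fl,cx,cy=K(f);R,t=pose(f);z=f['range_z'];v,u=np.mgrid[:z.shape[0],:z.shape[1]]
    P=np.stack([(u-cx)/fl*z,(v-cy)/fl*z,z],-1)
    W=(P-t)@R
    W[z<=0]=np.nan
    return W
def ray(f,u,v,h):
    fl,cx,cy=K(f);R,t=pose(f);d=R.T@np.array([(u-cx)/fl,(v-cy)/fl,1]);o=-R.T@t
    return o+d*(h-o[2])/d[2]
def proj(f,p):
    fl,cx,cy=K(f);R,t=pose(f);c=R@np.array(p)+t
    return c[0]/c[2]*fl+cx,c[1]/c[2]*fl+cy
def save(f,n): cv2.imwrite('pics/'+n+'.png',cv2.cvtColor(f['img'],cv2.COLOR_RGB2BGR))
E
python3 - <<'E'
from h import *
for n in ['side','top','wrist']:
    f=grab_frame(n); save(f,n+'0'); R,t=pose(f); print(n,f['vfov'],f['cx'],f['cy'],-R.T@t, R.round(2).tolist())
    np.savez('/tmp/'+n+'0.npz',**f)
print(get_state())
E
```

```text
pics
side 56.8929261966145 256.9638885564721 183.2323821291144 [0.39265037 0.58180002 0.80600368] [[-0.98, -0.18, -0.01], [-0.12, 0.72, -0.68], [0.13, -0.66, -0.74]]
top 57.91555394688011 257.7424747713718 195.73285607554297 [ 0.35343712 -0.00987779  1.07590837] [[0.02, -1.0, -0.0], [-0.99, -0.02, -0.16], [0.16, 0.0, -0.99]]
wrist 70.99812110205771 258.53584969034216 191.88806761741554 [ 0.2458548  -0.49734685  0.38448868] [[0.33, -0.95, -0.0], [-0.91, -0.31, 0.26], [-0.24, -0.08, -0.97]]
{'t': 0.15, 'qpos': array([-1.32458599e+00,  3.51128164e-01,  1.65224841e+00, -2.37380677e-05,
        1.13909159e+00, -8.46150818e-02]), 'dq': array([-0.00020401, -0.00116065, -0.00234696, -0.00064529, -0.00015998,
       -0.00109951]), 'joint_torque': array([ 1.51088962e-04, -4.97465086e+01, -2.85345715e+01,  6.98810793e-02,
        2.45838723e-02, -3.58717762e-05]), 'eef_pos': array([ 0.1785947 , -0.51990035,  0.18662741]), 'tool_rot': array([-4.35458268e-04,  9.86349569e-01,  1.64664311e-01, -4.60739560e-05]), 'ft_force': array([-0.33705771,  1.13391558, -0.61918738]), 'wrist_torque': array([0.01244154, 0.03573613, 0.02982122]), 'gripper_width': 0.09302310647660014}
```

View pics/top0.png

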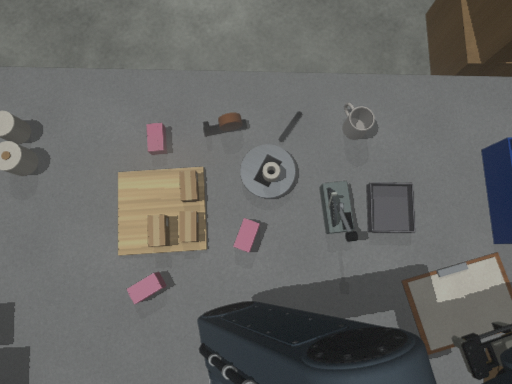

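View pics/side0.png

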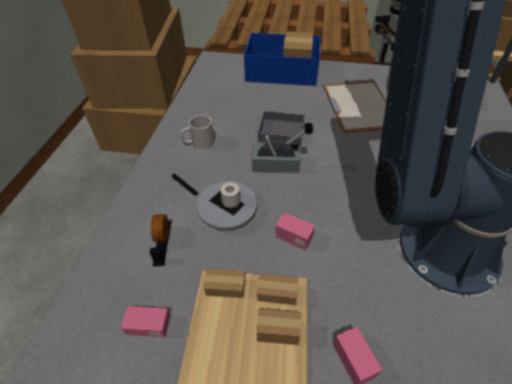

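View pics/wrist0.png

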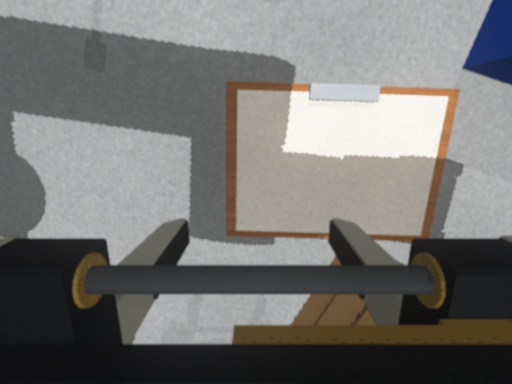

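The top view shows three brown cartons on the board (px ~(189,186), (157,231), (188,227)) and three pink look-alikes. It also shows the turntable with the roll (270,171), the housing and lever (338,207), and the tray (391,208). Next I measure with depth.

```bash
cat > m1.py <<'E'
from h import *
for n in ['top','side']:
    f=dict(np.load(f'/tmp/{n}0.npz')); W=cloud(f); img=f['img']
    hsv=cv2.cvtColor(img,cv2.COLOR_RGB2HSV)
    print(n,'bench z',np.nanmedian(W[300:340,120:180,2]) if n=='top' else '')
    R,t=pose(f)
    z=W[...,2]; x=W[...,0]; y=W[...,1]
    # cartons: above board height
    for lo,hi,name in [(0.04,0.059,'flat'),(0.059,0.08,'thick'),(0.03,0.07,'any')]:
        m=((z>lo)&(z<hi)&(x>0.1)&(x<0.8)&(y>0.05)&(y<0.6)).astype(np.uint8)
        k,l,s,c=cv2.connectedComponentsWithStats(m)
        for i in range(1,k):
            if s[i,4]>60:
                P=W[l==i]
                print(name,s[i].tolist(),np.nanmedian(P,0).round(3),P.min(0).round(3),P.max(0).round(3),img[l==i].mean(0).round())
E
python3 m1.py
python3 - <<'E'
from h import *
f=dict(np.load('/tmp/top0.npz'))
a=cv2.cvtColor(f['img'],cv2.COLOR_RGB2BGR)
cv2.imwrite('pics/top0a.png',cv2.resize(a[140:280,90:290],None,fx=4,fy=4,interpolation=cv2.INTER_CUBIC))
cv2.imwrite('pics/top0b.png',cv2.resize(a[140:280,230:430],None,fx=4,fy=4,interpolation=cv2.INTER_CUBIC))
f=dict(np.load('/tmp/side0.npz'))
a=cv2.cvtColor(f['img'],cv2.COLOR_RGB2BGR)
cv2.imwrite('pics/side0b.png',cv2.resize(a[90:240,180:340],None,fx=4,fy=4,interpolation=cv2.INTER_CUBIC))
E
```

```text
top bench z -0.0013987062632846
flat [218, 113, 24, 16, 76] [0.742 0.082 0.051] [0.731 0.052 0.04 ] [0.776 0.125 0.059] [72. 65. 60.]
flat [179, 170, 19, 31, 518] [0.546 0.206 0.051] [0.501 0.178 0.04 ] [0.595 0.236 0.056] [147. 128. 100.]
flat [179, 211, 18, 31, 554] [0.423 0.2   0.051] [0.379 0.173 0.04 ] [0.469 0.229 0.056] [151. 131. 102.]
flat [126, 272, 37, 32, 593] [0.244 0.314 0.054] [0.201 0.265 0.04 ] [0.288 0.366 0.059] [165. 116. 134.]
thick [219, 112, 22, 14, 215] [0.751 0.088 0.072] [0.732 0.055 0.059] [0.773 0.12  0.08 ] [98. 76. 62.]
thick [147, 215, 19, 32, 543] [0.409 0.288 0.066] [0.362 0.26  0.059] [0.453 0.318 0.071] [153. 134. 104.]
any [218, 113, 24, 17, 187] [0.743 0.085 0.057] [0.731 0.052 0.03 ] [0.776 0.125 0.07 ] [79. 67. 59.]
any [146, 123, 19, 29, 472] [0.698 0.321 0.038] [0.653 0.291 0.03 ] [0.747 0.351 0.044] [159. 111. 125.]
any [179, 170, 19, 32, 540] [0.546 0.205 0.051] [0.5   0.178 0.03 ] [0.595 0.236 0.056] [145. 126.  98.]
any [179, 211, 19, 31, 564] [0.423 0.2   0.051] [0.379 0.173 0.03 ] [0.469 0.229 0.056] [150. 130. 102.]
any [147, 215, 22, 3
[... 1393 characters left out ...]
 0.058 0.048] [0.364 0.05  0.03 ] [0.426 0.07  0.057] [133.  75.  91.]
any [149, 247, 13, 12, 123] [0.734 0.17  0.051] [0.723 0.155 0.03 ] [0.75  0.177 0.058] [21. 20. 21.]
any [203, 269, 42, 27, 933] [0.548 0.217 0.051] [0.502 0.181 0.03 ] [0.596 0.241 0.056] [132. 106.  73.]
any [257, 274, 40, 29, 952] [0.425 0.21  0.051] [0.379 0.178 0.03 ] [0.471 0.232 0.055] [134. 107.  74.]
any [121, 306, 47, 27, 1002] [0.7   0.327 0.04 ] [0.655 0.295 0.03 ] [0.749 0.355 0.044] [172.  92. 116.]
any [256, 309, 44, 34, 1292] [0.41  0.3   0.066] [0.364 0.264 0.03 ] [0.457 0.322 0.07 ] [131. 104.  72.]
any [335, 327, 47, 57, 1405] [0.247 0.325 0.054] [0.202 0.269 0.03 ] [0.29  0.371 0.059] [165.  88. 110.]
```

View pics/top0b.png

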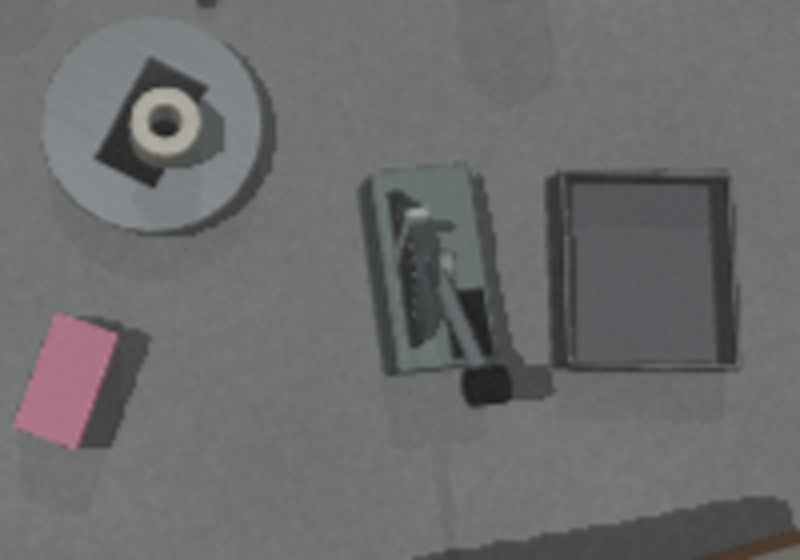

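View pics/side0b.png

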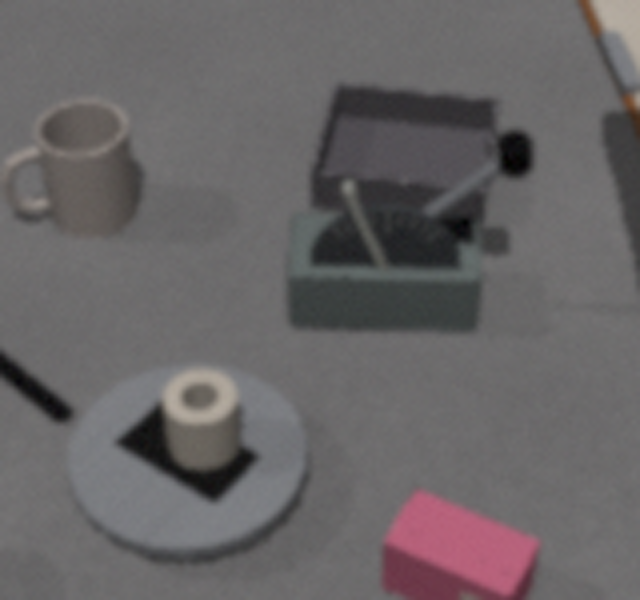

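```bash
cat > m2.py <<'E'
from h import *
for n in ['top','side']:
    f=dict(np.load(f'/tmp/{n}0.npz')); W=cloud(f); img=f['img']
    z=W[...,2]; x=W[...,0]; y=W[...,1]
    print(n)
    def comp(m,name,minN=60):
        k,l,s,c=cv2.connectedComponentsWithStats(m.astype(np.uint8))
        for i in range(1,k):
            if s[i,4]>minN:
                P=W[l==i]; r=cv2.minAreaRect((P[:,:2]*1000).astype(np.float32))
                print(name,s[i].tolist(),'n',len(P),'z',np.median(P[:,2]).round(4),'rect',np.round(r[0],1),np.round(r[1],1),round(r[2],1),'mean',P.mean(0).round(4))
    comp((z>0.047)&(z<0.056)&(y>0.15)&(y<0.26)&(x>0.3)&(x<0.62),'flat')
    comp((z>0.061)&(z<0.072)&(y>0.2)&(y<0.35)&(x>0.33)&(x<0.5),'thick')
    comp((z>0.075)&(z<0.095)&(y>-0.1)&(y<0.1)&(x>0.5)&(x<0.7),'roll',20)
    comp((z>0.03)&(z<0.042)&(y>-0.15)&(y<0.15)&(x>0.45)&(x<0.72),'table')
    comp((z>0.035)&(z<0.044)&(y>-0.45)&(y<-0.2)&(x>0.35)&(x<0.65),'trayrim',30)
    comp((z>0.055)&(z<0.064)&(y>-0.27)&(y<-0.08)&(x>0.35)&(x<0.65),'housing',30)
    comp((z>0.07)&(z<0.25)&(y>-0.27)&(y<-0.08)&(x>0.32)&(x<0.65),'lever',5)
    P=W[(z>0.07)&(z<0.25)&(y>-0.27)&(y<-0.08)&(x>0.32)&(x<0.65)]
    print(P[::3].round(3)[:120:3].tolist())
E
python3 m2.py
```

```text
top
flat [179, 170, 18, 31, 487] n 487 z 0.0509 rect [547.7 207.6] [90.3 50.2] 6.4 mean [0.5474 0.2069 0.051 ]
flat [179, 211, 18, 31, 525] n 525 z 0.0508 rect [424.  200.7] [90.3 50.8] 3.4 mean [0.4234 0.2012 0.0509]
thick [147, 215, 19, 32, 532] n 532 z 0.0657 rect [409.2 288.8] [90.5 50.5] 5.8 mean [0.4089 0.2883 0.0657]
roll [262, 162, 18, 17, 196] n 196 z 0.0841 rect [590.9 -40.7] [49.3 49.9] 2.0 mean [ 0.5908 -0.0409  0.0839]
table [240, 144, 55, 54, 2018] n 2018 z 0.0345 rect [601.  -32.2] [167.3 166.3] 46.1 mean [ 0.6008 -0.0308  0.0346]
trayrim [370, 182, 37, 50, 189] n 189 z 0.0398 rect [ 497.  -396.3] [105.9 150. ] 90.0 mean [ 0.4958 -0.3695  0.0396]
housing [322, 181, 26, 52, 743] n 743 z 0.0598 rect [ 491.9 -239.6] [150.   72.6] 6.4 mean [ 0.4998 -0.238   0.0598]
lever [327, 188, 31, 54, 461] n 461 z 0.1156 rect [ 466.  -236.4] [162.5  40.3] 13.2 mean [ 0.4558 -0.2336  0.1185]
[[0.543, -0.208, 0.073], [0.533, -0.21, 0.093], [0.528, -0.21, 0.091], [0.526, -0.211, 0.087], [0.523, -0.211, 0.084], [0.514, -0.207, 0.119], [0.513, -0.214, 0.112], [0.506, -0.208, 0.115], [0.504
[... 2024 characters left out ...]
 0.146], [0.412, -0.244, 0.138], [0.43, -0.247, 0.129], [0.397, -0.238, 0.141], [0.42, -0.244, 0.129], [0.426, -0.245, 0.123], [0.437, -0.241, 0.121], [0.446, -0.245, 0.113], [0.455, -0.248, 0.105], [0.513, -0.205, 0.129], [0.513, -0.203, 0.127], [0.457, -0.241, 0.103], [0.509, -0.215, 0.114], [0.482, -0.217, 0.115], [0.454, -0.239, 0.101], [0.499, -0.208, 0.117], [0.473, -0.216, 0.114], [0.526, -0.213, 0.104], [0.499, -0.213, 0.109], [0.473, -0.215, 0.111], [0.526, -0.211, 0.103], [0.499, -0.212, 0.106], [0.473, -0.216, 0.107], [0.528, -0.208, 0.101], [0.502, -0.21, 0.103], [0.475, -0.212, 0.105], [0.539, -0.213, 0.092], [0.511, -0.21, 0.097], [0.484, -0.214, 0.098], [0.457, -0.213, 0.103]]
```

```bash
cat > m3.py <<'E'
from h import *
for n in ['top','side']:
    f=dict(np.load(f'/tmp/{n}0.npz')); W=cloud(f); img=f['img']
    z=W[...,2]; x=W[...,0]; y=W[...,1]
    g=cv2.cvtColor(img,cv2.COLOR_RGB2GRAY)
    c=np.array([0.602,-0.03]); on=(np.hypot(x-c[0],y-c[1])<0.075)&(z<0.045)
    m=(on&(g<70)).astype(np.uint8)
    print(n,'pad px',m.sum(), np.percentile(g[on],[5,20,50,90]))
    v,u=np.nonzero(m); P=np.array([ray(f,a,b,0.035)[:2] for a,b in zip(u,v)])*1000
    r=cv2.minAreaRect(P.astype(np.float32)); print('pad',r)
    # turntable edge circle
    v,u=np.nonzero((np.hypot(x-c[0],y-c[1])<0.11)&(z>0.028)&(z<0.042)); P=np.array([ray(f,a,b,0.035)[:2] for a,b in zip(u,v)])*1000
    print('disc',cv2.minEnclosingCircle(P.astype(np.float32)))
    # tray
    m=(z>0.008)&(z<0.046)&(y<-0.285)&(y>-0.46)&(x>0.38)&(x<0.62)
    m&=z>0.03
    P=W[m]; r=cv2.minAreaRect((P[:,:2]*1000).astype(np.float32)); print('tray',r,len(P))
    P=W[(z>-0.002)&(z<0.012)&(y<-0.3)&(y>-0.45)&(x>0.4)&(x<0.6)];
E
python3 m3.py
cat >> h.py <<'E'
def quat2R(q):
    from scipy.spatial.transform import Rotation as Ro
    return Ro.from_quat([q[1],q[2],q[3],q[0]]).as_matrix()
def plan(p,yaw=None,step=0.045):
    """world target TCP, tool-x yaw deg, pointing down -> tool-frame delta shares"""
    from scipy.spatial.transform import Rotation as Ro
    s=get_state(); R=quat2R(s['tool_rot']); d=np.array(p)-s['eef_pos']
    cur=np.degrees(np.arctan2(R[1,0],R[0,0]))
    print('t',round(s['t'],2),'now',s['eef_pos'].round(4),'yaw',cur.round(2),'tilt',R[:,2].round(3),'q',s['qpos'].round(2),'w',round(s['gripper_width'],4),'F',s['ft_force'].round(1))
    if yaw is not None:
        c,sn=np.cos(np.radians(yaw)),np.sin(np.radians(yaw))
        T=np.array([[c,sn,0],[sn,-c,0],[0,0,-1]])
        rv=Ro.from_matrix(R.T@T).as_rotvec()/np.pi
    else: rv=np.zeros(3)
    dl=R.T@d/0.15
    print('  delta world',d.round(4),'tool shares',dl.round(4),'rot shares',rv.round(4),'| rows>=',int(np.ceil(max(np.linalg.norm(d)/step,np.linalg.norm(rv)/0.046))))
    return dl,rv
E
python3 -c "
from h import *
plan([0.42,-0.25,0.30],6)"
```

```text
top pad px 218 [ 48.  86. 129. 135.]
pad ((600.8025512695312, -33.066741943359375), (49.52313995361328, 88.36852264404297), 63.95896911621094)
disc ((601.3463745117188, -32.41263198852539), 84.7027816772461)
tray ((497.73828125, -401.61224365234375), (150.9638671875, 116.22515869140625), 0.24516938626766205) 230
side pad px 276 [ 22.  70. 123. 127.]
pad ((587.7030639648438, -8.224456787109375), (93.62442016601562, 140.35049438476562), 27.614397048950195)
disc ((602.0775146484375, -25.479209899902344), 86.7122802734375)
tray ((499.11907958984375, -397.49102783203125), (149.67788696289062, 123.01528930664062), 0.226914644241333) 152
t 0.15 now [ 0.1786 -0.5199  0.1866] yaw 18.96 tilt [-0.     0.001 -1.   ] q [-1.32  0.35  1.65 -0.    1.14 -0.08] w 0.093 F [-0.3  1.1 -0.6]
  delta world [0.2414 0.2699 0.1134] tool shares [ 2.1066 -1.1796 -0.7547] rot shares [-0.0003  0.      0.072 ] | rows>= 9
```

Request:
{"method": "carry_out", "body": {"targets": [{"dz": -0.3},{"dx": 0.19,"dy": -0.1,"dz": -0.15,"wz": 0.006},{"dx": 0.19,"dy": -0.11,"dz": -0.1,"wz": 0.006},{"dx": 0.19,"dy": -0.11,"dz": -0.05,"wz": 0.006},{"dx": 0.19,"dy": -0.11,"dz": -0.05,"wz": 0.006},{"dx": 0.19,"dy": -0.11,"wz": 0.006},{"dx": 0.19,"dy": -0.11,"wz": 0.006},{"dx": 0.19,"dy": -0.11,"wz": 0.006},{"dx": 0.19,"dy": -0.11,"wz": 0.006},{"dx": 0.19,"dy": -0.11,"wz": 0.006},{"dx": 0.19,"dy": -0.11,"wz": 0.006},{}]}}

```text
schema error: expected keys dx, dy, dz, wx, wy, wz, gripper
```

Run:
```python
from h import *
plan([0.40,-0.25,0.30],6)
f=grab_frame('wrist'); save(f,'w1'); np.savez('/tmp/w1.npz',**f)
```

```text
t 0.15 now [ 0.1786 -0.5199  0.1866] yaw 18.96 tilt [-0.     0.001 -1.   ] q [-1.32  0.35  1.65 -0.    1.14 -0.08] w 0.093 F [-0.3  1.1 -0.6]
  delta world [0.2214 0.2699 0.1134] tool shares [ 1.9805 -1.223  -0.7546] rot shares [-0.0003  0.      0.072 ] | rows>= 9
```

View pics/w1.png

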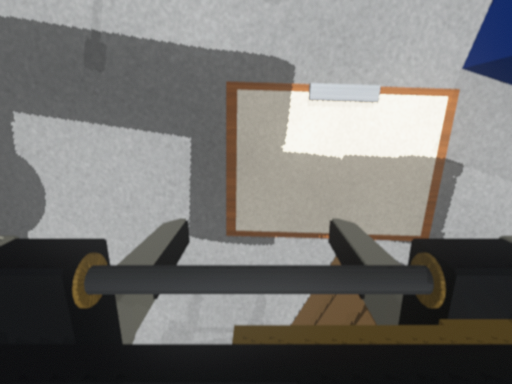

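The wrist view shows the clipboard ahead of the fingertips, with image up being tool +x. The move was refused because every row needs all seven keys.

Request:
{"method": "carry_out", "body": {"targets": [{"dx": 0,"dy": 0,"dz": -0.3,"wx": 0,"wy": 0,"wz": 0,"gripper": 0},{"dx": 0.19,"dy": -0.11,"dz": -0.15,"wx": 0,"wy": 0,"wz": 0.006,"gripper": 0},{"dx": 0.19,"dy": -0.11,"dz": -0.1,"wx": 0,"wy": 0,"wz": 0.006,"gripper": 0},{"dx": 0.19,"dy": -0.11,"dz": -0.1,"wx": 0,"wy": 0,"wz": 0.006,"gripper": 0},{"dx": 0.19,"dy": -0.12,"dz": -0.05,"wx": 0,"wy": 0,"wz": 0.006,"gripper": 0},{"dx": 0.19,"dy": -0.12,"dz": 0,"wx": 0,"wy": 0,"wz": 0.006,"gripper": 0},{"dx": 0.19,"dy": -0.12,"dz": 0,"wx": 0,"wy": 0,"wz": 0.006,"gripper": 0},{"dx": 0.19,"dy": -0.12,"dz": 0,"wx": 0,"wy": 0,"wz": 0.006,"gripper": 0},{"dx": 0.19,"dy": -0.12,"dz": 0,"wx": 0,"wy": 0,"wz": 0.006,"gripper": 0},{"dx": 0.19,"dy": -0.12,"dz": 0,"wx": 0,"wy": 0,"wz": 0.006,"gripper": 0},{"dx": 0.19,"dy": -0.12,"dz": 0,"wx": 0,"wy": 0,"wz": 0.006,"gripper": 0},{"dx": 0,"dy": 0,"dz": 0,"wx": 0,"wy": 0,"wz": 0,"gripper": 0}]}}

```text
t: 1.4
eef_pos: [0.4207, -0.2715, 0.2955]
tool_rot: [-0.002, 0.998, 0.066, 0.0]
ft_force: [-0.9, -0.6, 0.1]
gripper_width: 0.0929
```

Run:
```python
from h import *
plan([0.40,-0.25,0.30],6)
f=grab_frame('wrist'); save(f,'w2'); np.savez('/tmp/w1.npz',**f)
```

```text
t 1.4 now [ 0.4207 -0.2715  0.2955] yaw 7.52 tilt [ 0.001  0.004 -1.   ] q [-0.67  0.17  1.62  0.    1.35  0.77] w 0.0929 F [-0.9 -0.6  0.1]
  delta world [-0.0207  0.0215  0.0045] tool shares [-0.1182 -0.1602 -0.0298] rot shares [-0.0011 -0.0003  0.0084] | rows>= 1
```

View pics/w2.png

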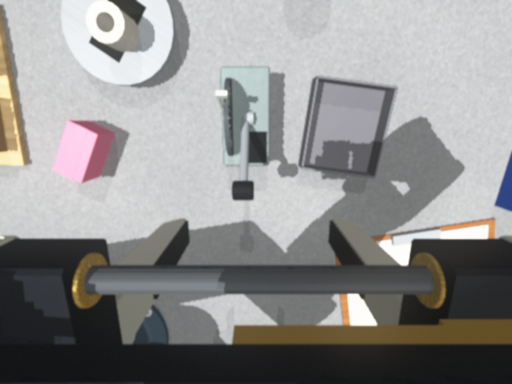

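The wrist view shows the knob at (243,190), the lever pivot at (249,117), the white pointer tip at (222,93), the tray around (347,126) and the turntable at upper left.

```bash
cat > m4.py <<'E'
from h import *
import sys
f=dict(np.load(sys.argv[1])); W=cloud(f); img=f['img']; g=cv2.cvtColor(img,cv2.COLOR_RGB2GRAY)
z=W[...,2]; x=W[...,0]; y=W[...,1]
def rect(m,name,h=None):
    if h is None: P=W[m][:,:2]*1000
    else:
        v,u=np.nonzero(m); P=np.array([ray(f,a,b,h)[:2] for a,b in zip(u,v)])*1000
    r=cv2.minAreaRect(P.astype(np.float32)); print(name,np.round(r[0],1),np.round(r[1],1),round(r[2],2),len(P))
m=(np.abs(z-0.06)<0.006)&(np.abs(x-0.495)<0.1)&(np.abs(y+0.237)<0.06); rect(m,'housing'); print(np.median(z[m]))
m=(z>0.035)&(z<0.046)&(y<-0.29)&(y>-0.47)&(x>0.38)&(x<0.62); rect(m,'tray')
m=(z>0.1)&(x<0.43)&(x>0.36)&(np.abs(y+0.25)<0.05)&(g<60); P=W[m]; print('knob n',len(P),P.min(0).round(3),P.max(0).round(3),P.mean(0).round(4))
m=(z>0.07)&(np.abs(x-0.495)<0.1)&(np.abs(y+0.215)<0.05)&(g>165); P=W[m]
print('bright',len(P)); v,u=np.nonzero(m); print([(a,b,*w) for a,b,w in zip(u,v,W[m].round(3).tolist())][:60])
E
python3 m4.py /tmp/w1.npz
python3 - <<'E'
from h import *
f=dict(np.load('/tmp/w1.npz'));a=cv2.cvtColor(f['img'],cv2.COLOR_RGB2BGR)
cv2.imwrite('pics/w2b.png',cv2.resize(a[55:215,195:295],None,fx=5,fy=5*3/4*1,interpolation=cv2.INTER_CUBIC))
E
```

```text
housing [ 493.  -240.4] [147.5  75.1] 7.79 3607
0.06014439506799589
tray [ 497.7 -406.2] [150.2 128. ] 0.27 908
knob n 2724 [ 0.391 -0.265  0.156] [ 0.43  -0.202  0.437] [ 0.4218 -0.2234  0.3922]
bright 592
[(np.int64(226), np.int64(77), 0.545, -0.207, 0.074), (np.int64(227), np.int64(77), 0.546, -0.208, 0.072), (np.int64(228), np.int64(77), 0.545, -0.21, 0.074), (np.int64(229), np.int64(77), 0.546, -0.211, 0.074), (np.int64(230), np.int64(77), 0.546, -0.213, 0.071), (np.int64(225), np.int64(78), 0.543, -0.207, 0.08), (np.int64(224), np.int64(81), 0.537, -0.207, 0.091), (np.int64(223), np.int64(87), 0.529, -0.208, 0.1), (np.int64(216), np.int64(90), 0.52, -0.205, 0.138), (np.int64(217), np.int64(90), 0.521, -0.206, 0.136), (np.int64(218), np.int64(90), 0.521, -0.207, 0.138), (np.int64(219), np.int64(90), 0.521, -0.209, 0.138), (np.int64(220), np.int64(90), 0.521, -0.21, 0.138), (np.int64(221), np.int64(90), 0.521, -0.211, 0.138), (np.int64(222), np.int64(90), 0.521, -0.212, 0.138), (np.int64(223), np.int64(90), 0.521, -0.214, 0.138), (np.int64(224), np.int64(90), 0.522, -0.215, 0.137
[... 1559 characters left out ...]
, -0.209, 0.14), (np.int64(220), np.int64(93), 0.517, -0.21, 0.14), (np.int64(221), np.int64(93), 0.517, -0.212, 0.14), (np.int64(222), np.int64(93), 0.518, -0.213, 0.139), (np.int64(223), np.int64(93), 0.518, -0.214, 0.14), (np.int64(224), np.int64(93), 0.518, -0.216, 0.141), (np.int64(225), np.int64(93), 0.518, -0.217, 0.14), (np.int64(226), np.int64(93), 0.518, -0.218, 0.137), (np.int64(227), np.int64(93), 0.519, -0.218, 0.133), (np.int64(216), np.int64(94), 0.516, -0.205, 0.138), (np.int64(217), np.int64(94), 0.516, -0.207, 0.141), (np.int64(218), np.int64(94), 0.516, -0.208, 0.139), (np.int64(219), np.int64(94), 0.516, -0.209, 0.138), (np.int64(220), np.int64(94), 0.516, -0.211, 0.139)]
```

View pics/w2b.png

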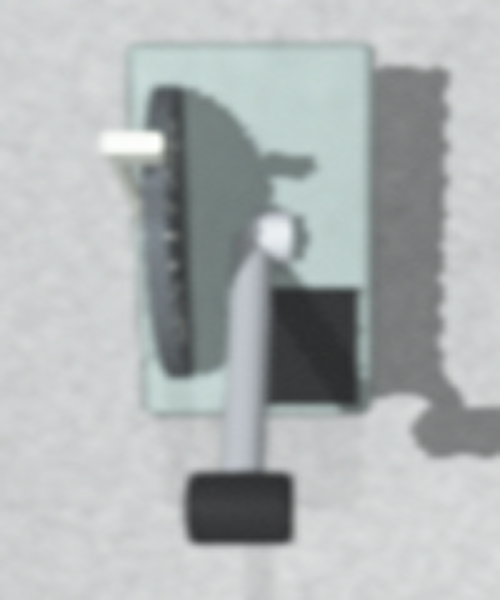

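```bash
cat > m5.py <<'E'
from h import *
import sys
f=dict(np.load(sys.argv[1])); W=cloud(f); img=f['img']; g=cv2.cvtColor(img,cv2.COLOR_RGB2GRAY)
z=W[...,2]; x=W[...,0]; y=W[...,1]
yaw=np.radians(7.0); H=np.array([0.493,-0.2395,0.06])
def hf(P):
    d=P-H; return np.stack([d[:,0]*np.cos(yaw)+d[:,1]*np.sin(yaw),-d[:,0]*np.sin(yaw)+d[:,1]*np.cos(yaw),d[:,2]],1)
# housing corners edges fit: yaw via long side edges
m=((np.abs(z-0.06)<0.004)&(np.abs(x-0.495)<0.1)&(np.abs(y+0.237)<0.06)).astype(np.uint8)
P=W[m>0]; 
lo=[];hi=[]
for a in np.arange(0.435,0.555,0.006):
    s=P[np.abs(P[:,0]-a)<0.003]
    lo.append((a,s[:,1].min()));hi.append((a,s[:,1].max()))
for e in (lo,hi):
    e=np.array(e); k=np.polyfit(e[:,0],e[:,1],1); print('edge yaw',np.degrees(np.arctan(k[0])).round(2))
Q=hf(W.reshape(-1,3)).reshape(W.shape)
m=(Q[...,2]>0.05)&(Q[...,2]<0.18)&(np.abs(Q[...,1])<0.02)&(g<70)&(np.abs(Q[...,0])<0.13)&(np.hypot(Q[...,0],Q[...,2])>0.1)
k=Q[m]; print('knob hf',len(k),k.min(0).round(4),k.max(0).round(4),np.median(k,0).round(4))
if len(k)>20:
    # circle fit radius 13mm in x-z
    from scipy.optimize import least_squares
    s=least_squares(lambda c:np.hypot(k[:,0]-c[0],k[:,2]-c[1])-0.013,[np.median(k[:,0]),np.median(k[:,2])-0.01],loss='soft_l1',f_scale=0.002).x
    print('knob centre hf',s.round(4),'r',np.hypot(*s).round(4),'ang',np.arctan2(*s).round(3))
m=(Q[...,2]>0.03)&(Q[...,2]<0.1)&(Q[...,1]>0.008)&(Q[...,1]<0.045)&(g>185)&(np.hypot(Q[...,0],Q[...,2])>0.063)&(Q[...,0]>-0.02)
k=Q[m]; print('ptr',len(k)); 
if len(k)>3: 
    t=k[np.hypot(k[:,0],k[:,2])>0.08]; print('tip',len(t),t.mean(0).round(4),'ang',np.arctan2(t[:,0],t[:,2]).mean().round(3),'range',np.sort(np.arctan2(t[:,0],t[:,2]))[[0,-1]].round(3))
# rod
m=(np.abs(Q[...,1])<0.012)&(np.hypot(Q[...,0],Q[...,2])>0.03)&(np.hypot(Q[...,0],Q[...,2])<0.112)&(Q[...,2]>0.02)&(Q[...,2]<.13)
k=Q[m]; print('rod',len(k),np.arctan2(k[:,0],k[:,2]).mean().round(3))
E
python3 m5.py /tmp/w1.npz; python3 m5.py /tmp/side0.npz;python3 m5.py /tmp/top0.npz
```

```text
edge yaw 7.3
edge yaw 6.41
knob hf 329 [-0.1016 -0.0148  0.096 ] [-0.0809  0.0095  0.1056] [-0.0899 -0.0033  0.1028]
knob centre hf [-0.0927  0.0912] r 0.1301 ang -0.794
ptr 81
tip 69 [0.0282 0.0247 0.0785] ang 0.345 range [0.309 0.393]
rod 388 -0.717
edge yaw 13.79
edge yaw 7.19
knob hf 89 [-0.1029 -0.0131  0.0804] [-0.079   0.0157  0.1046] [-0.0906  0.0101  0.0976]
knob centre hf [-0.0907  0.0894] r 0.1274 ang -0.792
ptr 0
rod 84 -0.754
edge yaw 7.51
edge yaw 7.76
knob hf 112 [-0.1063 -0.0173  0.0746] [-0.0721  0.0105  0.1068] [-0.0933 -0.0026  0.1016]
knob centre hf [-0.0933  0.0906] r 0.1301 ang -0.8
ptr 0
rod 92 -0.732
```

Run:
```python
from h import *
plan([0.4015,-0.2534,0.139],7)
```

```text
t 1.45 now [ 0.4197 -0.2725  0.2954] yaw 7.53 tilt [-0.     0.003 -1.   ] q [-0.67  0.17  1.62  0.    1.35  0.77] w 0.0932 F [-0.6  1.   0.7]
  delta world [-0.0182  0.0191 -0.1564] tool shares [-0.1038 -0.1386  1.0431] rot shares [-0.0011 -0.0001  0.0029] | rows>= 4
```

Request:
{"method": "carry_out", "body": {"targets": [{"dx": -0.05,"dy": -0.07,"dz": 0.15,"wx": 0,"wy": 0,"wz": 0.003,"gripper": 0.3},{"dx": -0.05,"dy": -0.07,"dz": 0.2,"wx": 0,"wy": 0,"wz": 0,"gripper": 0.3},{"dx": 0,"dy": 0,"dz": 0.2,"wx": 0,"wy": 0,"wz": 0,"gripper": 0.3},{"dx": 0,"dy": 0,"dz": 0.2,"wx": 0,"wy": 0,"wz": 0,"gripper": 0.3},{"dx": 0,"dy": 0,"dz": 0.15,"wx": 0,"wy": 0,"wz": 0,"gripper": 0.3},{"dx": 0,"dy": 0,"dz": 0,"wx": 0,"wy": 0,"wz": 0,"gripper": 0.3}], "force": 20}}

```text
t: 2.05
eef_pos: [0.398, -0.2562, 0.1566]
tool_rot: [-0.0, 0.998, 0.06, 0.0]
ft_force: [0.5, -0.3, -0.3]
gripper_width: 0.0652
```

Run:
```python
from h import *
plan([0.4015,-0.2534,0.139],7)
f=grab_frame('wrist'); save(f,'w3'); np.savez('/tmp/w3.npz',**f)
```

```text
t 2.05 now [ 0.398  -0.2562  0.1566] yaw 6.9 tilt [ 0.001  0.001 -1.   ] q [-0.67  0.25  1.88  0.    1.02  0.78] w 0.0652 F [ 0.5 -0.3 -0.3]
  delta world [ 0.0035  0.0028 -0.0176] tool shares [ 0.0252 -0.0157  0.1175] rot shares [-0.0003 -0.0002 -0.0006] | rows>= 1
```

View pics/w3.png

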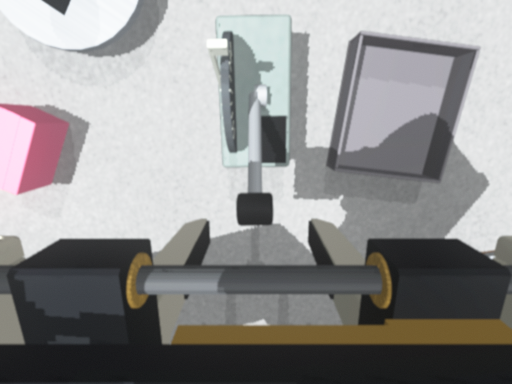

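The knob (254,208) sits centred between the fingertips. I lower the last bit and pinch it.

Request:
{"method": "carry_out", "body": {"targets": [{"dx": 0.025,"dy": -0.016,"dz": 0.117,"wx": 0,"wy": 0,"wz": 0,"gripper": 0.3},{"dx": 0,"dy": 0,"dz": 0,"wx": 0,"wy": 0,"wz": 0,"gripper": 0.9},{"dx": 0,"dy": 0,"dz": 0,"wx": 0,"wy": 0,"wz": 0,"gripper": 0.9},{"dx": 0,"dy": 0,"dz": 0,"wx": 0,"wy": 0,"wz": 0,"gripper": 0.9},{"dx": 0,"dy": 0,"dz": 0,"wx": 0,"wy": 0,"wz": 0,"gripper": 0.9},{"dx": 0,"dy": 0,"dz": 0,"wx": 0,"wy": 0,"wz": 0,"gripper": 0.9}], "force": 20}}

```text
t: 2.7
eef_pos: [0.4039, -0.2577, 0.1475]
tool_rot: [0.004, 0.998, 0.06, 0.004]
ft_force: [0.8, -1.0, 0.3]
gripper_width: 0.0296
```

```bash
cat > arc.py <<'E'
from h import *
import sys
# plan arc: from current TCP (grip at lever angle a0) to a1 in n rows; tool-frame shares per row
a0,a1,n=float(sys.argv[1]),float(sys.argv[2]),int(sys.argv[3]); yaw=np.radians(7)
plan([0.4,-0.25,0.139],7)
A=np.linspace(a0,a1,n+1)
for i in range(n): print(round(A[i+1],3),'dx',round(0.13*(np.sin(A[i+1])-np.sin(A[i]))/0.15,3),'dz',round(-0.13*(np.cos(A[i+1])-np.cos(A[i]))/0.15,3))
E
python3 arc.py -0.795 0 10
```

```text
t 2.7 now [ 0.4039 -0.2577  0.1475] yaw 6.83 tilt [ 0.009 -0.007 -1.   ] q [-0.67  0.27  1.88  0.    0.98  0.79] w 0.0296 F [ 0.8 -1.   0.3]
  delta world [-0.0039  0.0077 -0.0085] tool shares [-0.0202 -0.0547  0.0559] rot shares [ 0.0024 -0.0027 -0.001 ] | rows>= 1
-0.716 dx 0.05 dz -0.047
-0.636 dx 0.054 dz -0.043
-0.556 dx 0.057 dz -0.039
-0.477 dx 0.06 dz -0.034
-0.398 dx 0.062 dz -0.029
-0.318 dx 0.065 dz -0.024
-0.239 dx 0.066 dz -0.019
-0.159 dx 0.068 dz -0.014
-0.08 dx 0.068 dz -0.008
0.0 dx 0.069 dz -0.003
```

Request:
{"method": "carry_out", "body": {"targets": [{"dx": 0,"dy": 0,"dz": 0,"wx": 0,"wy": 0,"wz": 0,"gripper": 0.5},{"dx": 0,"dy": 0,"dz": 0,"wx": 0,"wy": 0,"wz": 0,"gripper": 0.5},{"dx": -0.02,"dy": -0.025,"dz": 0.03,"wx": 0,"wy": 0,"wz": 0,"gripper": 0.5},{"dx": 0,"dy": 0,"dz": 0.03,"wx": 0,"wy": 0,"wz": 0,"gripper": 0.5},{"dx": 0,"dy": 0,"dz": 0.01,"wx": 0,"wy": 0,"wz": 0,"gripper": 0.9},{"dx": 0,"dy": 0,"dz": 0,"wx": 0,"wy": 0,"wz": 0,"gripper": 0.9},{"dx": 0,"dy": 0,"dz": 0,"wx": 0,"wy": 0,"wz": 0,"gripper": 0.9},{"dx": 0,"dy": 0,"dz": 0,"wx": 0,"wy": 0,"wz": 0,"gripper": 0.9}], "force": 25}}

```text
t: 3.5
eef_pos: [0.4002, -0.254, 0.1361]
tool_rot: [0.003, 0.998, 0.06, 0.004]
ft_force: [0.8, -0.4, 0.8]
gripper_width: 0.0194
```

Run:
```python
from h import *
print(get_state()['gripper_width'])
f=grab_frame('wrist'); save(f,'w4'); np.savez('/tmp/w4.npz',**f)
f=grab_frame('side'); save(f,'s4'); a=cv2.imread('pics/s4.png'); cv2.imwrite('pics/s4b.png',cv2.resize(a[60:200,200:380],None,fx=4,fy=4,interpolation=cv2.INTER_CUBIC))
print(get_state()['gripper_width'])
```

```text
0.019414222660511987
0.012269430412465655
```

View pics/w4.png

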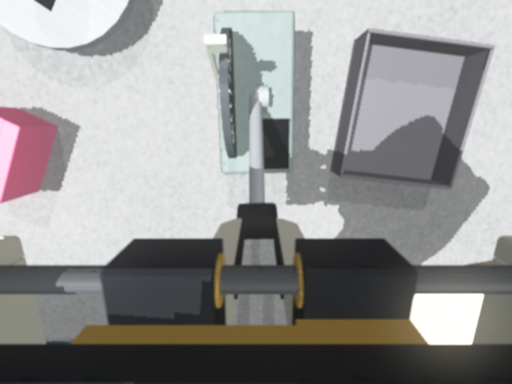

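View pics/s4b.png

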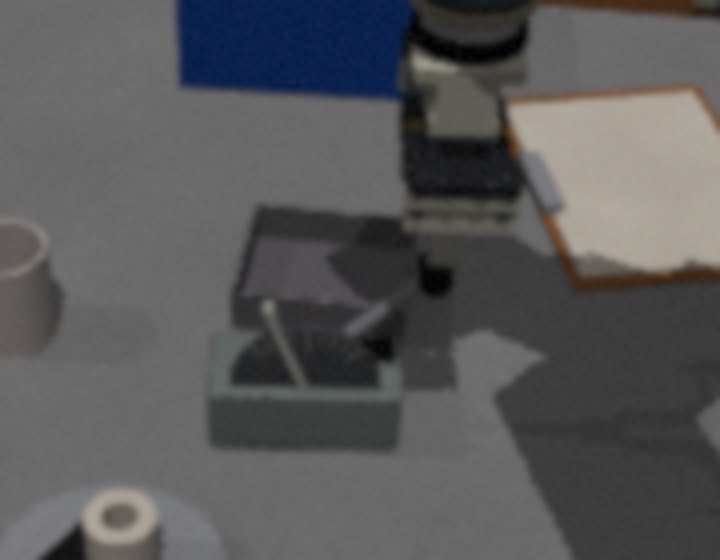

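Run:
```python
from h import *
s=get_state(); print(s['eef_pos'],s['gripper_width'])
for n,k in (('wrist','w5'),('side','s5')):
    f=grab_frame(n); save(f,k); W=cloud(f)
    R=quat2R(s['tool_rot']); print(n,'tcp px',proj(f,s['eef_pos']),'grasp',proj(f,s['eef_pos']-R[:,2]*0.019),'knob',proj(f,[0.4015,-0.2534,0.151]))
    if n=='wrist':
        for r in (205,212,220,228,236,244,252,260): print(r,[W[r,c].round(3).tolist() for c in (240,257,275)])
    u,v=map(int,proj(f,s['eef_pos'])); a=cv2.imread(f'pics/{k}.png'); cv2.circle(a,(u,v),1,(0,0,255),-1)
    v=min(max(v,50),330);cv2.imwrite(f'pics/{k}b.png',cv2.resize(a[v-50:v+50,u-60:u+60],None,fx=6,fy=6,interpolation=cv2.INTER_CUBIC))
print(get_state()['gripper_width'])
```

```text
[ 0.40019345 -0.2540415   0.13620563] 0.012269430412465655
wrist tcp px (np.float64(258.0038946667521), np.float64(214.64367387413472)) grasp (np.float64(257.95996089343885), np.float64(223.715374178834)) knob (np.float64(257.4593094030563), np.float64(219.61394019418753))
205 [[0.412, -0.24, 0.154], [0.414, -0.252, 0.155], [0.415, -0.264, 0.154]]
212 [[0.409, -0.241, 0.161], [0.411, -0.252, 0.161], [0.412, -0.264, 0.16]]
220 [[0.408, -0.241, 0.172], [0.406, -0.252, 0.165], [0.411, -0.263, 0.173]]
228 [[0.408, -0.242, 0.186], [0.4, -0.253, 0.164], [0.411, -0.263, 0.187]]
236 [[0.408, -0.243, 0.197], [0.393, -0.254, 0.161], [0.41, -0.262, 0.197]]
244 [[0.408, -0.243, 0.207], [0.311, -0.264, 0.0], [0.41, -0.261, 0.208]]
252 [[0.408, -0.244, 0.217], [0.3, -0.265, 0.001], [0.41, -0.261, 0.215]]
260 [[0.408, -0.244, 0.224], [0.287, -0.267, -0.0], [0.41, -0.26, 0.224]]
side tcp px (np.float64(308.3824830875238), np.float64(131.63014399972394)) grasp (np.float64(309.05202707672004), np.float64(126.55839620916099)) knob (np.float64(308.3924831527791), np.float64(127.75687107788504))
0.009630314972538702
```

View pics/w5b.png

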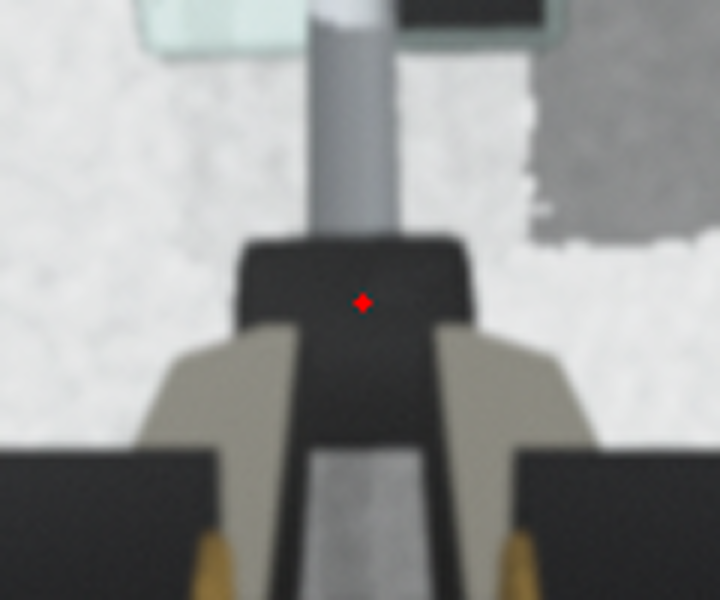

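View pics/s5b.png

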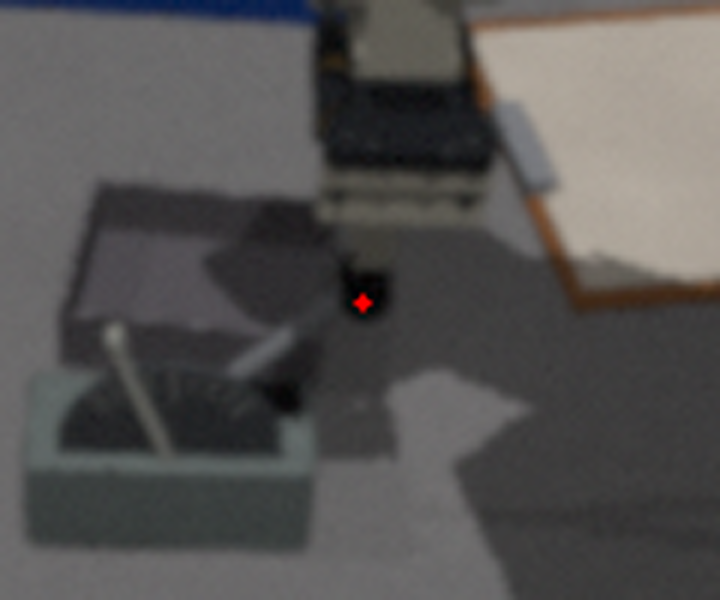

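Run:
```python
from h import *
s=get_state()
f=grab_frame('wrist'); np.savez('/tmp/w5.npz',**f)
# camera pose in tool frame
R=quat2R(s['tool_rot']); Rc,t=pose(f); C=-Rc.T@t
ct=R.T@(C-s['eef_pos']); Rt=R.T@Rc.T
print('cam in tool',ct.round(4)); print(Rt.round(3))
for n in ('w1','w3','w4','w5'):
    f=dict(np.load(f'/tmp/{n}.npz')); W=cloud(f); Rc,t=pose(f)
    P=(W.reshape(-1,3)@Rc.T+t)@Rt.T+ct
    P=P.reshape(W.shape)
    m=(np.abs(P[...,0])<0.02)&(P[...,2]<0.02)&(np.abs(P[...,1])<0.08)&(P[...,2]>-0.1)
    Q=P[m]
    for sgn in (-1,1):
        q=Q[Q[:,1]*sgn>0.004]; i=np.argsort(-q[:,2])[:40]; print(n,sgn,len(q),'tip',q[i].mean(0).round(4), 'inner y',np.abs(q[:,1]).min().round(4))
```

```text
cam in tool [ 0.071   0.0003 -0.1979]
[[ 0.001 -0.966 -0.257]
 [ 1.     0.     0.   ]
 [-0.    -0.257  0.966]]
w1 -1 2154 tip [ 0.0037 -0.0475 -0.0332] inner y 0.0454
w1 1 2159 tip [ 0.0043  0.0482 -0.0331] inner y 0.0462
w3 -1 2475 tip [ 0.0177 -0.0068  0.0119] inner y 0.004
w3 1 2185 tip [0.0151 0.0076 0.0026] inner y 0.0045
w4 -1 1486 tip [ 0.0168 -0.0058 -0.005 ] inner y 0.004
w4 1 1442 tip [ 0.0146  0.0072 -0.011 ] inner y 0.0041
w5 -1 1107 tip [ 0.0168 -0.0057 -0.0049] inner y 0.004
w5 1 1068 tip [ 0.0146  0.0071 -0.0111] inner y 0.0041
```

Request:
{"method": "carry_out", "body": {"targets": [{"dx": 0,"dy": 0,"dz": -0.2,"wx": 0,"wy": 0,"wz": 0,"gripper": 1},{"dx": 0,"dy": 0,"dz": -0.2,"wx": 0,"wy": 0,"wz": 0,"gripper": 1},{"dx": 0,"dy": 0,"dz": 0,"wx": 0,"wy": 0,"wz": 0,"gripper": 1}]}}

```text
t: 4.05
eef_pos: [0.3992, -0.2533, 0.1976]
tool_rot: [0.003, 0.998, 0.06, 0.004]
ft_force: [0.5, -0.1, -0.7]
gripper_width: 0.0005
```

Run:
```python
from h import *
f=grab_frame('wrist'); save(f,'w6'); np.savez('/tmp/w6.npz',**f); s=get_state(); print(s['eef_pos'],s['gripper_width'],s['ft_force'])
f=grab_frame('side'); save(f,'s6'); np.savez('/tmp/s6.npz',**f)
ct=np.array([.071,.0003,-.1979]); Rt=np.array([[ 0.001,-0.966,-0.257],[1,0,0],[0,-.257,.966]])
for n in ('w1','w3','w5','w6'):
    f=dict(np.load(f'/tmp/{n}.npz')); W=cloud(f); Rc,t=pose(f)
    P=((W.reshape(-1,3)@Rc.T+t)@Rt.T+ct).reshape(W.shape)
    lo={'w1':.03,'w3':.025,'w5':.0045,'w6':0}[n]
    m=(np.abs(P[...,0])<0.02)&(P[...,2]<0.02)&(np.abs(P[...,1])<0.08)&(P[...,2]>-0.1)&(np.abs(P[...,1])>lo)&(f['img'].min(-1)>60)
    q=P[m]; i=np.argsort(-q[:,2])[:30]; print(n,len(q),np.abs(q[i]).mean(0).round(4))
a=cv2.imread('pics/s6.png'); cv2.imwrite('pics/s6b.png',cv2.resize(a[60:200,200:380],None,fx=4,fy=4,interpolation=cv2.INTER_CUBIC))
```

```text
[ 0.39855855 -0.25285679  0.1958461 ] 0.0006966770288280244 [ 0.20758362 -0.51092537 -0.5701257 ]
w1 2972 [0.0065 0.0478 0.0322]
w3 2905 [0.0065 0.0342 0.0325]
w5 1459 [0.0174 0.006  0.0042]
w6 928 [0.0091 0.0033 0.0334]
```

View pics/w6.png

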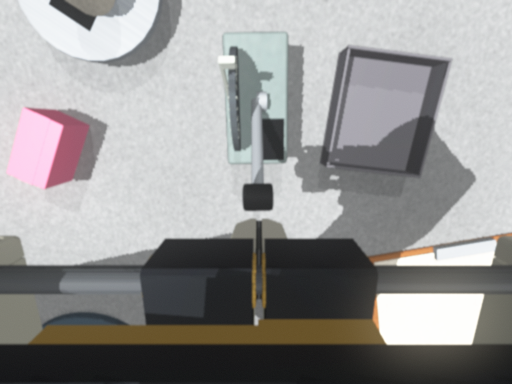

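View pics/s6b.png

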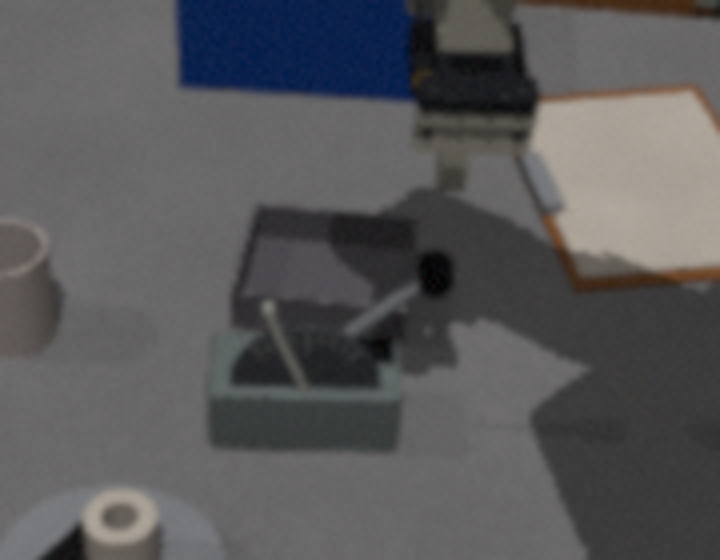

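Run:
```python
from h import *
f=dict(np.load('/tmp/s6.npz')); s=get_state(); R=quat2R(s['tool_rot'])
for d in (0,-.019,-.033): print(d,proj(f,s['eef_pos']+R[:,2]*d))
W=cloud(f)
for v in range(98,114,2): print(v,W[v,313].round(3),f['img'][v,313])
```

```text
0 (np.float64(311.0435795946202), np.float64(115.89884378955672))
-0.019 (np.float64(311.7491191902467), np.float64(110.35779610958672))
-0.033 (np.float64(312.2818941240081), np.float64(106.17357834354742))
98 [ 0.398 -0.164  0.312] [90 88 80]
100 [ 0.398 -0.235  0.259] [86 84 77]
102 [ 0.397 -0.233  0.255] [66 64 56]
104 [ 0.397 -0.235  0.246] [61 59 54]
106 [ 0.396 -0.238  0.239] [63 62 57]
108 [ 0.396 -0.572 -0.002] [83 81 81]
110 [ 0.395 -0.554  0.002] [59 60 62]
112 [ 0.394 -0.544 -0.   ] [58 58 61]
```

Wrist and side depth agree that the real fingertips sit about 33 mm behind the reported TCP, so my first pinch closed on air above the knob and touched nothing. From here I plan with tip = TCP − 33 mm along the tool.

```bash
cat >> h.py <<'E'
TIP=0.033
def plant(p,yaw=None,step=0.045):
    p=np.array(p,float).copy(); p[2]-=TIP
    return plan(p,yaw,step)
E
python3 -c "
from h import *
plant([0.4015,-0.2534,0.140],7)"
```

```text
t 4.15 now [ 0.398  -0.2524  0.1946] yaw 6.83 tilt [ 0.004 -0.003 -1.   ] q [-0.66  0.2   1.84  0.    1.1   0.79] w 0.0005 F [-0.2  0.1 -1.1]
  delta world [ 0.0035 -0.001  -0.0876] tool shares [0.02   0.0073 0.5842] rot shares [ 0.001  -0.0013 -0.0009] | rows>= 2
```

Request:
{"method": "carry_out", "body": {"targets": [{"dx": 0.02,"dy": 0.007,"dz": 0,"wx": 0.001,"wy": -0.001,"wz": 0,"gripper": 0.45},{"dx": 0,"dy": 0,"dz": 0,"wx": 0,"wy": 0,"wz": 0,"gripper": 0.45},{"dx": 0,"dy": 0,"dz": 0,"wx": 0,"wy": 0,"wz": 0,"gripper": 0.45},{"dx": 0,"dy": 0,"dz": 0,"wx": 0,"wy": 0,"wz": 0,"gripper": 0.45},{"dx": 0,"dy": 0,"dz": 0,"wx": 0,"wy": 0,"wz": 0,"gripper": 0.45},{"dx": 0,"dy": 0,"dz": 0,"wx": 0,"wy": 0,"wz": 0,"gripper": 0.45},{"dx": 0,"dy": 0,"dz": 0.1,"wx": 0,"wy": 0,"wz": 0,"gripper": 0.45},{"dx": 0,"dy": 0,"dz": 0.15,"wx": 0,"wy": 0,"wz": 0,"gripper": 0.45},{"dx": 0,"dy": 0,"dz": 0.15,"wx": 0,"wy": 0,"wz": 0,"gripper": 0.45},{"dx": 0,"dy": 0,"dz": 0.1,"wx": 0,"wy": 0,"wz": 0,"gripper": 0.45}]}}

```text
t: 5.15
eef_pos: [0.4011, -0.2529, 0.1157]
tool_rot: [-0.0, 0.998, 0.06, 0.0]
ft_force: [-0.3, 0.5, 0.3]
gripper_width: 0.0513
```

```bash
python3 -c "
from h import *
plant([0.4015,-0.2534,0.140],7)
f=grab_frame('wrist'); save(f,'w7')"
```

```text
t 5.15 now [ 0.4011 -0.2529  0.1157] yaw 6.83 tilt [ 0.     0.001 -1.   ] q [-0.66  0.31  1.91  0.    0.92  0.79] w 0.0513 F [-0.3  0.5  0.3]
  delta world [ 0.0004 -0.0005 -0.0087] tool shares [0.0021 0.0034 0.0582] rot shares [-0.0002 -0.0001 -0.0009] | rows>= 1
```

View pics/w7.png

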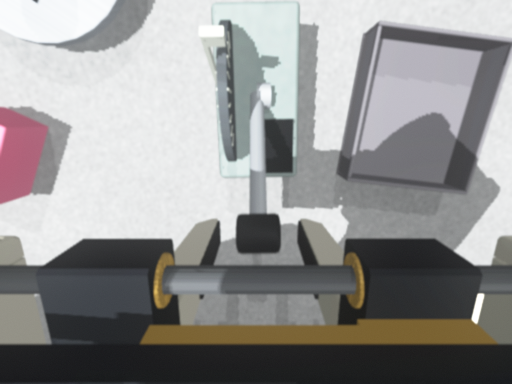

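The knob (258,232) is now between the fingers, so I lower a little and close.

Request:
{"method": "carry_out", "body": {"targets": [{"dx": 0,"dy": 0.003,"dz": 0.055,"wx": 0,"wy": 0,"wz": 0,"gripper": 0.45},{"dx": 0,"dy": 0,"dz": 0,"wx": 0,"wy": 0,"wz": 0,"gripper": 0.9},{"dx": 0,"dy": 0,"dz": 0,"wx": 0,"wy": 0,"wz": 0,"gripper": 0.9},{"dx": 0,"dy": 0,"dz": 0,"wx": 0,"wy": 0,"wz": 0,"gripper": 0.9},{"dx": 0,"dy": 0,"dz": 0,"wx": 0,"wy": 0,"wz": 0,"gripper": 0.9},{"dx": 0,"dy": 0,"dz": 0,"wx": 0,"wy": 0,"wz": 0,"gripper": 0.9}], "force": 25}}

```text
t: 5.8
eef_pos: [0.4008, -0.2525, 0.1066]
tool_rot: [-0.001, 0.998, 0.06, -0.001]
ft_force: [2.2, -1.1, -6.0]
gripper_width: 0.0281
```

```bash
python3 arc.py -0.795 0 10|head -3
```

```text
t 5.8 now [ 0.4008 -0.2525  0.1066] yaw 6.84 tilt [-0.001  0.003 -1.   ] q [-0.66  0.32  1.92  0.    0.9   0.79] w 0.0281 F [ 2.2 -1.1 -6. ]
  delta world [-0.0008  0.0025  0.0324] tool shares [-0.0035 -0.0175 -0.2162] rot shares [-0.0009  0.0003 -0.0009] | rows>= 1
-0.716 dx 0.05 dz -0.047
```

Request:
{"method": "carry_out", "body": {"targets": [{"dx": 0.05,"dy": 0,"dz": -0.047,"wx": 0,"wy": 0,"wz": 0,"gripper": 0.9},{"dx": 0.054,"dy": 0,"dz": -0.043,"wx": 0,"wy": 0,"wz": 0,"gripper": 0.9},{"dx": 0.057,"dy": 0,"dz": -0.039,"wx": 0,"wy": 0,"wz": 0,"gripper": 0.9},{"dx": 0.06,"dy": 0,"dz": -0.034,"wx": 0,"wy": 0,"wz": 0,"gripper": 0.9}]}}

```text
t: 6.2
eef_pos: [0.4342, -0.2479, 0.1318]
tool_rot: [-0.002, 0.998, 0.06, -0.003]
ft_force: [-0.8, -0.2, -9.7]
gripper_width: 0.0277
```

```bash
cat > levang.py <<'E'
from h import *
f=grab_frame('wrist'); np.savez('/tmp/lv.npz',**f)
s=get_state(); print(s['t'],s['eef_pos'],s['gripper_width'],s['ft_force'].round(1))
yaw=np.radians(7); H=np.array([0.493,-0.2395,0.06]); d=s['eef_pos']-H
print('eef hf x',(d[0]*np.cos(yaw)+d[1]*np.sin(yaw)).round(4),'y',(-d[0]*np.sin(yaw)+d[1]*np.cos(yaw)).round(4),'z',d[2].round(4))
E
python3 levang.py; python3 m5.py /tmp/lv.npz
```

```text
6.25 [ 0.43567998 -0.24776122  0.13244958] 0.027912030171711618 [ 0.8  4.1 -0.1]
eef hf x -0.0579 y -0.0012 z 0.0724
edge yaw 7.68
edge yaw 5.66
knob hf 2308 [-0.0712 -0.0172  0.1063] [-0.0478  0.0132  0.1646] [-0.0554 -0.0021  0.1264]
knob centre hf [-0.0615  0.1153] r 0.1307 ang -0.49
ptr 295
tip 230 [0.0281 0.0248 0.0786] ang 0.343 range [0.308 0.391]
rod 1059 -0.42
```

Request:
{"method": "carry_out", "body": {"targets": [{"dx": 0.062,"dy": 0,"dz": -0.029,"wx": 0,"wy": 0,"wz": 0,"gripper": 0.9},{"dx": 0.064,"dy": 0,"dz": -0.024,"wx": 0,"wy": 0,"wz": 0,"gripper": 0.9},{"dx": 0.066,"dy": 0,"dz": -0.019,"wx": 0,"wy": 0,"wz": 0,"gripper": 0.9},{"dx": 0.067,"dy": 0,"dz": -0.014,"wx": 0,"wy": 0,"wz": 0,"gripper": 0.9},{"dx": 0.067,"dy": 0,"dz": -0.008,"wx": 0,"wy": 0,"wz": 0,"gripper": 0.9},{"dx": 0.05,"dy": 0,"dz": -0.002,"wx": 0,"wy": 0,"wz": 0,"gripper": 0.9}]}}

```text
t: 6.85
eef_pos: [0.495, -0.2396, 0.1472]
tool_rot: [-0.003, 0.998, 0.06, -0.004]
ft_force: [-3.4, 0.3, -4.8]
gripper_width: 0.0279
```

```bash
python3 levang.py; python3 m5.py /tmp/lv.npz
```

```text
6.9 [ 0.49586593 -0.23951699  0.14721625] 0.027920783511016505 [ 0.5  2.5 -2.6]
eef hf x 0.0028 y -0.0004 z 0.0872Traceback (most recent call last):
  File "m5.py", line 14, in <module>
    lo.append((a,s[:,1].min()));hi.append((a,s[:,1].max()))
                 ~~~~~~~~~~^^
    return umr_minimum(a, axis, None, out, keepdims, initial, where)
ValueError: zero-size array to reduction operation minimum which has no identity
```

Request:
{"method": "carry_out", "body": {"targets": [{"dx": -0.01,"dy": 0,"dz": 0,"wx": 0,"wy": 0,"wz": 0,"gripper": 0.9},{"dx": 0,"dy": 0,"dz": 0,"wx": 0,"wy": 0,"wz": 0,"gripper": 0.45},{"dx": 0,"dy": 0,"dz": 0,"wx": 0,"wy": 0,"wz": 0,"gripper": 0.45},{"dx": 0,"dy": 0,"dz": 0,"wx": 0,"wy": 0,"wz": 0,"gripper": 0.45},{"dx": 0,"dy": 0,"dz": 0,"wx": 0,"wy": 0,"wz": 0,"gripper": 0.45},{"dx": 0,"dy": 0,"dz": -0.15,"wx": 0,"wy": 0,"wz": 0,"gripper": 0.45},{"dx": 0,"dy": 0,"dz": -0.25,"wx": 0,"wy": 0,"wz": 0,"gripper": 0.3},{"dx": 0,"dy": 0,"dz": -0.25,"wx": 0,"wy": 0,"wz": 0,"gripper": 0.2},{"dx": -0.25,"dy": 0,"dz": -0.1,"wx": 0,"wy": 0,"wz": 0,"gripper": 0.2},{"dx": -0.25,"dy": 0,"dz": 0,"wx": 0,"wy": 0,"wz": 0,"gripper": 0.2},{"dx": 0,"dy": 0,"dz": 0,"wx": 0,"wy": 0,"wz": 0,"gripper": 0.2}]}}

```text
t: 8.0
eef_pos: [0.4208, -0.2511, 0.2678]
tool_rot: [0.0, 0.998, 0.06, 0.002]
ft_force: [1.0, 0.3, -0.0]
gripper_width: 0.0743
```

```bash
python3 levang.py; python3 m5.py /tmp/lv.npz
python3 - <<'E'
from h import *
f=grab_frame('top'); np.savez('/tmp/t7.npz',**f)
f=grab_frame('side'); np.savez('/tmp/s7.npz',**f); save(f,'s7'); a=cv2.imread('pics/s7.png'); cv2.imwrite('pics/s7b.png',cv2.resize(a[90:230,180:340],None,fx=4,fy=4,interpolation=cv2.INTER_CUBIC))
f=dict(np.load('/tmp/lv.npz')); save(f,'w8')
E
python3 m5.py /tmp/s7.npz;python3 m5.py /tmp/t7.npz
```

```text
8.05 [ 0.4224041  -0.2511891   0.26792064] 0.07411455186935689 [ 0.  -0.7  0.6]
eef hf x -0.0715 y -0.003 z 0.2079
edge yaw 7.99
edge yaw 5.6
knob hf 686 [-0.0179 -0.0148  0.1325] [0.006  0.0125 0.1451] [-0.0053 -0.001   0.1413]
knob centre hf [-0.0058  0.1297] r 0.1298 ang -0.044
ptr 101
tip 76 [0.0281 0.0247 0.0785] ang 0.343 range [0.308 0.384]
rod 0 nan
edge yaw 13.67
edge yaw 7.38
knob hf 110 [-0.0169 -0.0143  0.1002] [0.0065 0.0177 0.1425] [-0.0049  0.0098  0.1342]
knob centre hf [-0.0042  0.1275] r 0.1276 ang -0.033
ptr 0
rod 71 -0.018
edge yaw -24.23
edge yaw 7.36
knob hf 82 [-0.0134 -0.0159  0.1238] [0.0046 0.0114 0.1465] [-0.0053 -0.0011  0.1411]
knob centre hf [-0.0073  0.1296] r 0.1298 ang -0.056
ptr 0
rod 7 -0.0m5.py:31: RuntimeWarning: Mean of empty slice.
  k=Q[m]; print('rod',len(k),np.arctan2(k[:,0],k[:,2]).mean().round(3))
  ret = ret.dtype.type(ret / rcount)
```

View pics/w8.png

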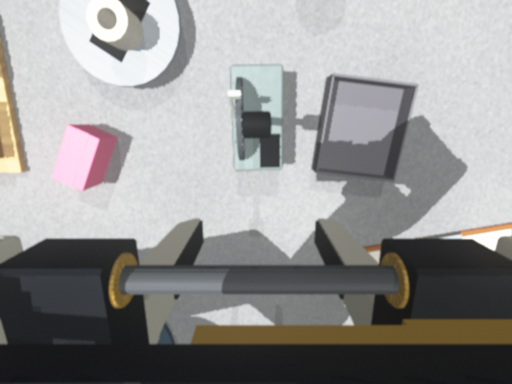

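View pics/s7b.png

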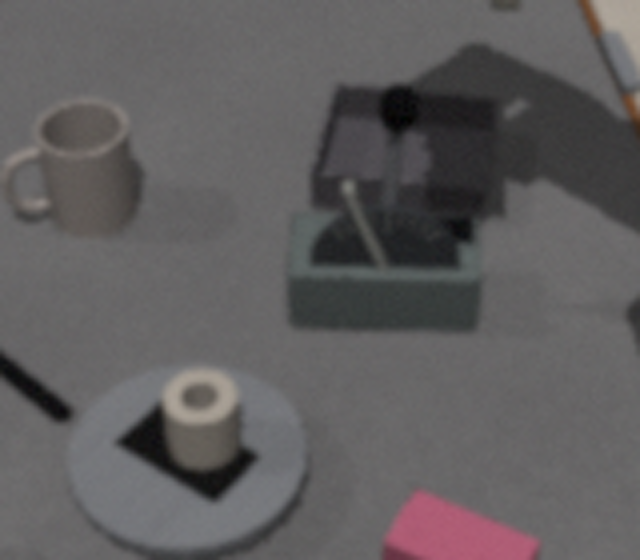

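The lever stands at about −0.045 rad (knob at (258,124) in the wrist view), with the pointer unmoved at 0.343. I regrasp to nudge it +6 mm.

```bash
python3 -c "
from h import *
plant([0.4875,-0.242,0.178],7)"
```

```text
t 8.15 now [ 0.4236 -0.2509  0.2669] yaw 6.89 tilt [ 0.004  0.001 -1.   ] q [-0.63  0.17  1.69  0.    1.28  0.82] w 0.0746 F [ 0.2  0.  -0.3]
  delta world [ 0.0639  0.0089 -0.1219] tool shares [ 0.427  -0.0073  0.8145] rot shares [-0.0001 -0.0011 -0.0006] | rows>= 4
```

Request:
{"method": "carry_out", "body": {"targets": [{"dx": 0.14,"dy": 0,"dz": 0,"wx": 0,"wy": 0,"wz": 0,"gripper": 0.45},{"dx": 0.14,"dy": -0.004,"dz": 0,"wx": 0,"wy": -0.001,"wz": 0,"gripper": 0.45},{"dx": 0.14,"dy": -0.004,"dz": 0,"wx": 0,"wy": 0,"wz": 0,"gripper": 0.45},{"dx": 0,"dy": 0,"dz": 0.2,"wx": 0,"wy": 0,"wz": 0,"gripper": 0.45},{"dx": 0,"dy": 0,"dz": 0.2,"wx": 0,"wy": 0,"wz": 0,"gripper": 0.45},{"dx": 0,"dy": 0,"dz": 0.2,"wx": 0,"wy": 0,"wz": 0,"gripper": 0.45},{"dx": 0,"dy": 0,"dz": 0.17,"wx": 0,"wy": 0,"wz": 0,"gripper": 0.45}]}}

```text
t: 8.85
eef_pos: [0.4969, -0.2406, 0.1472]
tool_rot: [0.001, 0.998, 0.062, 0.002]
ft_force: [0.2, -0.3, -0.2]
gripper_width: 0.051
```

```bash
python3 -c "
from h import *
plant([0.4875,-0.242,0.178],7)"
```

```text
t 8.85 now [ 0.4969 -0.2406  0.1472] yaw 7.13 tilt [ 0.004 -0.001 -1.   ] q [-0.54  0.4   1.69  0.    1.05  0.91] w 0.051 F [ 0.2 -0.3 -0.2]
  delta world [-0.0094 -0.0014 -0.0022] tool shares [-0.0633  0.0017  0.0147] rot shares [ 0.0005 -0.0014  0.0007] | rows>= 1
```

Request:
{"method": "carry_out", "body": {"targets": [{"dx": -0.063,"dy": 0.002,"dz": 0.012,"wx": 0,"wy": 0,"wz": 0,"gripper": 0.45},{"dx": 0,"dy": 0,"dz": 0,"wx": 0,"wy": 0,"wz": 0,"gripper": 0.9},{"dx": 0,"dy": 0,"dz": 0,"wx": 0,"wy": 0,"wz": 0,"gripper": 0.9},{"dx": 0,"dy": 0,"dz": 0,"wx": 0,"wy": 0,"wz": 0,"gripper": 0.9},{"dx": 0,"dy": 0,"dz": 0,"wx": 0,"wy": 0,"wz": 0,"gripper": 0.9},{"dx": 0,"dy": 0,"dz": 0,"wx": 0,"wy": 0,"wz": 0,"gripper": 0.9}]}}

```text
t: 9.45
eef_pos: [0.4879, -0.2407, 0.144]
tool_rot: [-0.001, 0.998, 0.063, 0.001]
ft_force: [1.0, -1.0, -10.0]
gripper_width: 0.028
```

```bash
python3 -c "
from h import *
plant([0.4935,-0.2416,0.178],7)"
```

```text
t 9.45 now [ 0.4879 -0.2407  0.144 ] yaw 7.25 tilt [ 0.001  0.001 -1.   ] q [-0.54  0.39  1.71  0.    1.04  0.9 ] w 0.028 F [  1.  -1. -10.]
  delta world [ 0.0056 -0.0009  0.001 ] tool shares [ 0.0366  0.0107 -0.0064] rot shares [-0.0004 -0.0004  0.0014] | rows>= 1
```

Request:
{"method": "carry_out", "body": {"targets": [{"dx": 0.03,"dy": 0,"dz": 0,"wx": 0,"wy": 0,"wz": 0,"gripper": 0.9},{"dx": 0.02,"dy": 0,"dz": 0,"wx": 0,"wy": 0,"wz": 0,"gripper": 0.9},{"dx": 0,"dy": 0,"dz": 0,"wx": 0,"wy": 0,"wz": 0,"gripper": 0.9},{"dx": 0,"dy": 0,"dz": 0,"wx": 0,"wy": 0,"wz": 0,"gripper": 0.9}]}}

```text
t: 9.85
eef_pos: [0.4945, -0.2398, 0.1441]
tool_rot: [-0.001, 0.998, 0.063, -0.001]
ft_force: [-2.9, 0.0, -3.2]
gripper_width: 0.028
```

```bash
python3 levang.py
python3 - <<'E'
from h import *
f=grab_frame('side'); np.savez('/tmp/s7.npz',**f)
E
python3 m5.py /tmp/s7.npz
```

```text
9.9 [ 0.49447683 -0.23980973  0.14412849] 0.028054294425295858 [-2.5  1.  -3.7]
eef hf x 0.0014 y -0.0005 z 0.0841
edge yaw 13.36
edge yaw 6.78
knob hf 18 [-0.0085 -0.0028  0.1002] [0.0148 0.0197 0.1372] [-0.0019  0.0075  0.1287]
ptr 0
rod 61 0.031
```

Request:
{"method": "carry_out", "body": {"targets": [{"dx": 0,"dy": 0,"dz": 0,"wx": 0,"wy": 0,"wz": 0,"gripper": 0.45},{"dx": 0,"dy": 0,"dz": 0,"wx": 0,"wy": 0,"wz": 0,"gripper": 0.45},{"dx": 0,"dy": 0,"dz": 0,"wx": 0,"wy": 0,"wz": 0,"gripper": 0.45},{"dx": 0,"dy": 0,"dz": 0,"wx": 0,"wy": 0,"wz": 0,"gripper": 0.45},{"dx": 0,"dy": 0,"dz": -0.15,"wx": 0,"wy": 0,"wz": 0,"gripper": 0.45},{"dx": 0,"dy": 0,"dz": -0.25,"wx": 0,"wy": 0,"wz": 0,"gripper": 0.3},{"dx": 0,"dy": 0,"dz": -0.25,"wx": 0,"wy": 0,"wz": 0,"gripper": 0.2},{"dx": -0.2,"dy": 0,"dz": -0.1,"wx": 0,"wy": 0,"wz": 0,"gripper": 0.2},{"dx": -0.2,"dy": 0,"dz": 0,"wx": 0,"wy": 0,"wz": 0,"gripper": 0.2},{"dx": 0,"dy": 0,"dz": 0,"wx": 0,"wy": 0,"wz": 0,"gripper": 0.2}]}}

```text
t: 10.95
eef_pos: [0.4361, -0.2482, 0.2634]
tool_rot: [0.001, 0.998, 0.063, 0.003]
ft_force: [0.0, -0.5, -0.4]
gripper_width: 0.0742
```

```bash
python3 levang.py; python3 m5.py /tmp/lv.npz | grep -v edge; cp /tmp/lv.npz /tmp/w9.npz
python3 - <<'E'
from h import *
f=grab_frame('top'); np.savez('/tmp/t9.npz',**f)
f=grab_frame('side'); np.savez('/tmp/s9.npz',**f)
E
python3 m5.py /tmp/s9.npz 2>/dev/null| grep knob;python3 m5.py /tmp/t9.npz 2>/dev/null| grep knob
```

```text
11.0 [ 0.43739593 -0.24822609  0.26348621] 0.07412545216674984 [0.7 0.3 1. ]
eef hf x -0.0563 y -0.0019 z 0.2035
knob hf 693 [-0.0116 -0.0143  0.1332] [0.0122 0.0128 0.1444] [ 0.0004 -0.0005  0.1413]
knob centre hf [0.0002 0.1298] r 0.1298 ang 0.001
ptr 98
tip 78 [0.0281 0.0249 0.0789] ang 0.342 range [0.308 0.384]
rod 0 nan
knob hf 107 [-0.0085 -0.0128  0.1003] [0.0147 0.0173 0.1433] [0.0026 0.0104 0.1351]
knob centre hf [0.0021 0.1273] r 0.1274 ang 0.017
knob hf 25 [ 0.0048 -0.0153  0.1283] [0.0128 0.0118 0.1422] [ 0.008  -0.0032  0.1393]
knob centre hf [-0.0008  0.1296] r 0.1296 ang -0.006m5.py:31: RuntimeWarning: Mean of empty slice.
  k=Q[m]; print('rod',len(k),np.arctan2(k[:,0],k[:,2]).mean().round(3))
  ret = ret.dtype.type(ret / rcount)
```

The lever reads 0.00 (wrist 0.001, side 0.017, top −0.006) and the pointer is unchanged. Next is the roll, so I move over the turntable for a close look at it and the outline.

```bash
python3 -c "
from h import *
plan([0.53,-0.04,0.27],0)"
```

```text
t 11.1 now [ 0.4383 -0.2479  0.2625] yaw 7.31 tilt [ 0.006 -0.001 -1.   ] q [-0.61  0.19  1.67  0.    1.27  0.83] w 0.074 F [-0.2  0.4  0.5]
  delta world [0.0917 0.2079 0.0075] tool shares [ 0.7829 -1.2969 -0.0473] rot shares [ 0.0003 -0.0018  0.0406] | rows>= 6
```

Request:
{"method": "carry_out", "body": {"targets": [{"dx": 0.09,"dy": -0.15,"dz": -0.02,"wx": 0,"wy": -0.002,"wz": 0.005,"gripper": 0.2},{"dx": 0.12,"dy": -0.21,"dz": -0.01,"wx": 0,"wy": 0,"wz": 0.007,"gripper": 0.2},{"dx": 0.12,"dy": -0.21,"dz": 0,"wx": 0,"wy": 0,"wz": 0.007,"gripper": 0.2},{"dx": 0.12,"dy": -0.21,"dz": 0,"wx": 0,"wy": 0,"wz": 0.007,"gripper": 0.2},{"dx": 0.12,"dy": -0.21,"dz": 0,"wx": 0,"wy": 0,"wz": 0.007,"gripper": 0.2},{"dx": 0.1,"dy": -0.17,"dz": 0,"wx": 0,"wy": 0,"wz": 0.006,"gripper": 0.2},{"dx": 0.04,"dy": -0.08,"dz": 0,"wx": 0,"wy": 0,"wz": 0,"gripper": 0.2},{"dx": 0,"dy": 0,"dz": 0,"wx": 0,"wy": 0,"wz": 0,"gripper": 0.2}]}}

```text
t: 11.9
eef_pos: [0.5394, -0.0451, 0.2624]
tool_rot: [-0.0, 1.0, 0.001, -0.003]
ft_force: [-0.5, -0.8, -0.7]
gripper_width: 0.0742
```

```bash
cat > m6.py <<'E'
from h import *
import sys
if sys.argv[1]=='new':
    f=grab_frame('wrist'); np.savez('/tmp/%s.npz'%sys.argv[2],**f); save(f,sys.argv[2])
else: f=dict(np.load(sys.argv[1]))
W=cloud(f); img=f['img']; g=cv2.cvtColor(img,cv2.COLOR_RGB2GRAY); z=W[...,2];x=W[...,0];y=W[...,1]
near=np.hypot(x-0.602,y+0.032)<0.1
m=near&(z>0.078)&(z<0.095); P=W[m]
if len(P)>20:
    c,r=cv2.minEnclosingCircle((P[:,:2]*1000).astype(np.float32)); print('roll top',len(P),np.round(c,1),round(r,1),'z',np.median(P[:,2]).round(4))
m=near&(z>0.03)&(z<0.04); P=W[m]; c,r=cv2.minEnclosingCircle((P[:,:2]*1000).astype(np.float32)); print('disc',np.round(c,1),round(r,1),np.median(P[:,2]).round(4))
d=(m&(g<float(sys.argv[3]) if len(sys.argv)>3 else m&(g<70))).astype(np.uint8)
k,l,s,c=cv2.connectedComponentsWithStats(d); 
v,u=np.nonzero((np.isin(l,[i for i in range(1,k) if s[i,4]>30])))
Q=np.array([ray(f,a,b,0.035)[:2] for a,b in zip(u,v)])*1000
r=cv2.minAreaRect(Q.astype(np.float32)); print('pad',np.round(r[0],1),np.round(r[1],1),round(r[2],2),len(Q))
E
python3 m6.py new w10; python3 -c "
from h import *
plan([0.53,-0.04,0.27],0)"
```

```text
roll top 873 [592.2 -39.3] 25.8 z 0.085
disc [602.4 -30.3] 85.0 0.0352
pad [602.2 -48.6] [19.8 47.3] 50.03 162
t 11.95 now [ 0.539  -0.0459  0.2624] yaw 0.1 tilt [-0.006  0.001 -1.   ] q [-0.17  0.27  1.57 -0.    1.3   1.4 ] w 0.0744 F [ 0.4 -0.3  0.2]
  delta world [-0.009   0.0059  0.0076] tool shares [-0.0604 -0.0395 -0.0504] rot shares [-0.0002  0.0018  0.0006] | rows>= 1
```

View pics/w10.png

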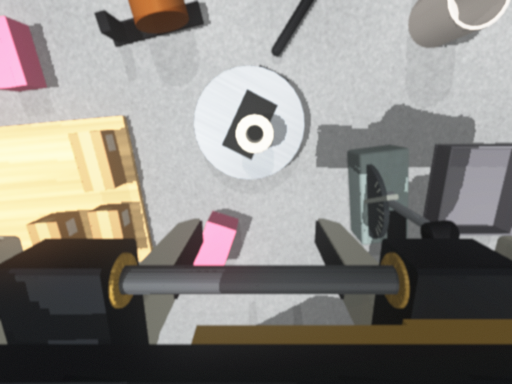

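The view shows the roll at (254,133) on the dark outline, with the disc centre at world (0.602,−0.030). I descend over the roll.

```bash
python3 -c "
from h import *
plant([0.5922,-0.0393,0.052],0)"
```

```text
t 11.95 now [ 0.539  -0.0459  0.2624] yaw 0.1 tilt [-0.006  0.001 -1.   ] q [-0.17  0.27  1.57 -0.    1.3   1.4 ] w 0.0744 F [ 0.4 -0.3  0.2]
  delta world [ 0.0532  0.0066 -0.2434] tool shares [ 0.3636 -0.0423  1.6206] rot shares [-0.0002  0.0018  0.0006] | rows>= 6
```

Request:
{"method": "carry_out", "body": {"targets": [{"dx": 0.15,"dy": -0.02,"dz": 0.1,"wx": 0,"wy": 0.002,"wz": 0,"gripper": 0.2},{"dx": 0.15,"dy": -0.02,"dz": 0.2,"wx": 0,"wy": 0,"wz": 0,"gripper": 0.2},{"dx": 0.03,"dy": 0,"dz": 0.25,"wx": 0,"wy": 0,"wz": 0,"gripper": 0.2},{"dx": 0,"dy": 0,"dz": 0.25,"wx": 0,"wy": 0,"wz": 0,"gripper": 0.2},{"dx": 0,"dy": 0,"dz": 0.15,"wx": 0,"wy": 0,"wz": 0,"gripper": 0.2},{"dx": 0,"dy": 0,"dz": 0,"wx": 0,"wy": 0,"wz": 0,"gripper": 0.2}]}}

```text
t: 12.55
eef_pos: [0.5897, -0.0477, 0.1158]
tool_rot: [0.001, 1.0, -0.001, 0.002]
ft_force: [-0.3, 0.5, -0.3]
gripper_width: 0.0743
```

```bash
python3 -c "
from h import *
plant([0.5922,-0.0393,0.052],0)
f=grab_frame('wrist'); save(f,'w11')"
```

```text
t 12.55 now [ 0.5897 -0.0477  0.1158] yaw -0.1 tilt [ 0.003 -0.001 -1.   ] q [-0.16  0.5   1.61 -0.    1.03  1.41] w 0.0743 F [-0.3  0.5 -0.3]
  delta world [ 0.0025  0.0084 -0.0968] tool shares [ 0.0145 -0.057   0.6452] rot shares [ 0.0004 -0.001  -0.0005] | rows>= 3
```

View pics/w11.png

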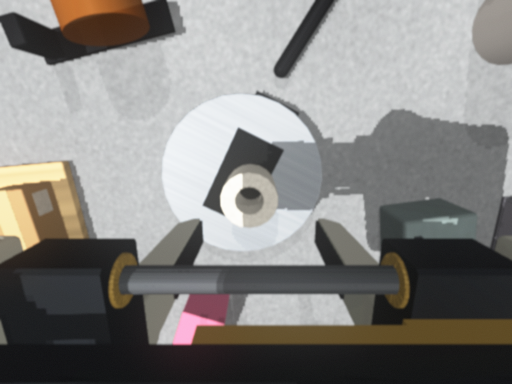

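The roll (248,194) lies slightly left of the finger midline (258), matching the 8 mm correction. I continue down.

Request:
{"method": "carry_out", "body": {"targets": [{"dx": 0.015,"dy": -0.05,"dz": 0.12,"wx": 0,"wy": 0,"wz": 0,"gripper": 0.2},{"dx": 0,"dy": -0.01,"dz": 0.18,"wx": 0,"wy": 0,"wz": 0,"gripper": 0.2},{"dx": 0,"dy": 0,"dz": 0.18,"wx": 0,"wy": 0,"wz": 0,"gripper": 0.2},{"dx": 0,"dy": 0,"dz": 0.06,"wx": 0,"wy": 0,"wz": 0,"gripper": 0.2},{"dx": 0,"dy": 0,"dz": 0.0,"wx": 0,"wy": 0,"wz": 0,"gripper": 0.2}]}}

```text
t: 13.1
eef_pos: [0.5985, -0.0433, 0.0437]
tool_rot: [0.002, 1.0, -0.002, 0.009]
ft_force: [1.3, -0.2, 0.0]
gripper_width: 0.0747
```

```bash
python3 -c "
from h import *
plant([0.5922,-0.0393,0.052],0)"
```

```text
t 13.1 now [ 0.5985 -0.0433  0.0437] yaw -0.25 tilt [ 0.018 -0.004 -1.   ] q [-0.15  0.61  1.64 -0.    0.87  1.43] w 0.0747 F [ 1.3 -0.2  0. ]
  delta world [-0.0063  0.004  -0.0247] tool shares [-0.0452 -0.0268  0.164 ] rot shares [ 0.0013 -0.0058 -0.0014] | rows>= 1
```

Request:
{"method": "carry_out", "body": {"targets": [{"dx": -0.04,"dy": -0.025,"dz": 0.08,"wx": 0.001,"wy": -0.006,"wz": -0.001,"gripper": 0.2},{"dx": 0,"dy": 0,"dz": 0.08,"wx": 0,"wy": 0,"wz": 0,"gripper": 0.2},{"dx": 0,"dy": 0,"dz": 0,"wx": 0,"wy": 0,"wz": 0,"gripper": 0.2}]}}

```text
t: 13.4
eef_pos: [0.5943, -0.0401, 0.0217]
tool_rot: [0.001, 1.0, -0.001, 0.001]
ft_force: [0.9, -0.6, 0.4]
gripper_width: 0.0743
```

```bash
python3 -c "
from h import *
plant([0.5922,-0.0393,0.052],0)"
```

```text
t 13.4 now [ 0.5943 -0.0401  0.0217] yaw -0.08 tilt [ 0.003 -0.001 -1.   ] q [-0.14  0.64  1.65 -0.    0.85  1.43] w 0.0743 F [ 0.9 -0.6  0.4]
  delta world [-0.0021  0.0008 -0.0027] tool shares [-0.0143 -0.0053  0.0181] rot shares [ 0.0005 -0.0009 -0.0004] | rows>= 1
```

Request:
{"method": "carry_out", "body": {"targets": [{"dx": -0.014,"dy": -0.005,"dz": 0.015,"wx": 0,"wy": 0,"wz": 0,"gripper": 0.7},{"dx": 0,"dy": 0,"dz": 0,"wx": 0,"wy": 0,"wz": 0,"gripper": 0.7},{"dx": 0,"dy": 0,"dz": 0,"wx": 0,"wy": 0,"wz": 0,"gripper": 0.7},{"dx": 0,"dy": 0,"dz": 0,"wx": 0,"wy": 0,"wz": 0,"gripper": 0.7},{"dx": 0,"dy": 0,"dz": 0,"wx": 0,"wy": 0,"wz": 0,"gripper": 0.7},{"dx": 0,"dy": 0,"dz": -0.1,"wx": 0,"wy": 0,"wz": 0,"gripper": 0.7},{"dx": 0,"dy": 0,"dz": -0.2,"wx": 0,"wy": 0,"wz": 0,"gripper": 0.7},{"dx": 0,"dy": 0,"dz": -0.3,"wx": 0,"wy": 0,"wz": 0,"gripper": 0.7},{"dx": 0,"dy": 0,"dz": -0.3,"wx": 0,"wy": 0,"wz": 0,"gripper": 0.7},{"dx": 0,"dy": 0,"dz": -0.3,"wx": 0,"wy": 0,"wz": 0,"gripper": 0.7},{"dx": 0,"dy": 0,"dz": -0.2,"wx": 0,"wy": 0,"wz": 0,"gripper": 0.7},{"dx": 0,"dy": 0,"dz": 0,"wx": 0,"wy": 0,"wz": 0,"gripper": 0.7}], "force": 30}}

```text
t: 14.6
eef_pos: [0.5908, -0.0388, 0.245]
tool_rot: [0.001, 1.0, -0.001, 0.003]
ft_force: [0.6, -0.8, -2.0]
gripper_width: 0.0508
```

```bash
python3 m6.py new w12 ; python3 -c "
from h import *
plant([0.498,-0.406,0.28],0)"
```

```text
disc [602.5 -30.4] 84.8 0.0353
pad [601.5 -30.6] [46.4 86.5] 63.72 1642
t 14.65 now [ 0.5901 -0.0387  0.2429] yaw -0.06 tilt [ 0.004 -0.002 -1.   ] q [-0.14  0.38  1.47 -0.    1.29  1.43] w 0.0505 F [-0.6 -0.3 -1. ]
  delta world [-0.0921 -0.3673  0.0041] tool shares [-0.6111  2.4495 -0.026 ] rot shares [ 0.0005 -0.0011 -0.0003] | rows>= 9
```

View pics/w12.png

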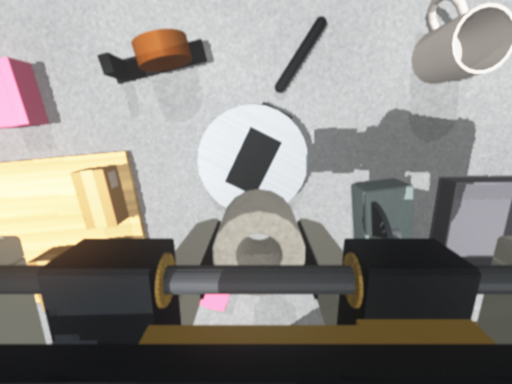

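The roll is held and the outline is fully visible at (253,160): centre (0.602,−0.030), yaw −26.3°. I carry the roll high over to the tray.

Request:
{"method": "carry_out", "body": {"targets": [{"dx": -0.04,"dy": 0.15,"dz": -0.02,"wx": 0,"wy": 0,"wz": 0,"gripper": 0.7},{"dx": -0.065,"dy": 0.25,"dz": -0.01,"wx": 0,"wy": 0,"wz": 0,"gripper": 0.7},{"dx": -0.065,"dy": 0.27,"dz": 0,"wx": 0,"wy": 0,"wz": 0,"gripper": 0.7},{"dx": -0.065,"dy": 0.27,"dz": 0,"wx": 0,"wy": 0,"wz": 0,"gripper": 0.7},{"dx": -0.065,"dy": 0.27,"dz": 0,"wx": 0,"wy": 0,"wz": 0,"gripper": 0.7},{"dx": -0.065,"dy": 0.27,"dz": 0,"wx": 0,"wy": 0,"wz": 0,"gripper": 0.7},{"dx": -0.065,"dy": 0.27,"dz": 0,"wx": 0,"wy": 0,"wz": 0,"gripper": 0.7},{"dx": -0.065,"dy": 0.25,"dz": 0,"wx": 0,"wy": 0,"wz": 0,"gripper": 0.7},{"dx": -0.06,"dy": 0.2,"dz": 0,"wx": 0,"wy": 0,"wz": 0,"gripper": 0.7},{"dx": -0.03,"dy": 0.1,"dz": 0,"wx": 0,"wy": 0,"wz": 0,"gripper": 0.7},{"dx": 0,"dy": 0,"dz": 0,"wx": 0,"wy": 0,"wz": 0,"gripper": 0.7}]}}

```text
t: 15.75
eef_pos: [0.4914, -0.3919, 0.2321]
tool_rot: [-0.006, 1.0, 0.001, -0.008]
ft_force: [-0.1, 0.2, -1.1]
gripper_width: 0.0509
```

```bash
python3 -c "
from h import *
f=grab_frame('wrist'); save(f,'w13'); W=cloud(f); z=W[...,2];x=W[...,0];y=W[...,1]
m=(z>0.034)&(z<0.046)&(y<-0.32)&(y>-0.49)&(x>0.38)&(x<0.62); P=W[m]
r=cv2.minAreaRect((P[:,:2]*1000).astype(np.float32)); print('tray',r,len(P))
plant([0.498,-0.406,0.024],0)"
```

```text
tray ((497.4084777832031, -407.672607421875), (148.5918731689453, 130.11398315429688), 0.19410340487957) 956
t 15.8 now [ 0.4918 -0.3909  0.2321] yaw 0.14 tilt [-0.017  0.012 -1.   ] q [-0.74  0.47  1.36 -0.    1.33  0.82] w 0.0509 F [-1.  -0.4 -1.9]
  delta world [ 0.0062 -0.0151 -0.2411] tool shares [0.0686 0.1202 1.6049] rot shares [-0.0038  0.0054  0.0007] | rows>= 6
```

View pics/w13.png

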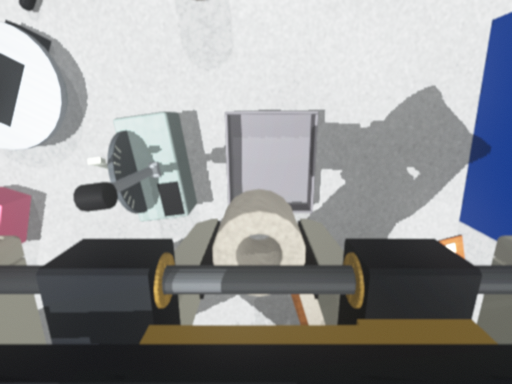

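Request:
{"method": "carry_out", "body": {"targets": [{"dx": 0.05,"dy": 0.08,"dz": 0.05,"wx": -0.004,"wy": 0.005,"wz": 0,"gripper": 0.7},{"dx": 0,"dy": 0.05,"dz": 0.2,"wx": 0,"wy": 0,"wz": 0,"gripper": 0.7},{"dx": 0,"dy": 0,"dz": 0.25,"wx": 0,"wy": 0,"wz": 0,"gripper": 0.7},{"dx": 0,"dy": 0,"dz": 0.25,"wx": 0,"wy": 0,"wz": 0,"gripper": 0.7},{"dx": 0,"dy": 0,"dz": 0.2,"wx": 0,"wy": 0,"wz": 0,"gripper": 0.7},{"dx": 0,"dy": 0,"dz": 0.1,"wx": 0,"wy": 0,"wz": 0,"gripper": 0.7},{"dx": 0,"dy": 0,"dz": 0,"wx": 0,"wy": 0,"wz": 0,"gripper": 0.7}]}}

```text
t: 16.5
eef_pos: [0.5069, -0.4044, 0.0664]
tool_rot: [0.002, 1.0, 0.006, 0.003]
ft_force: [0.6, -0.0, -0.9]
gripper_width: 0.0507
```

```bash
python3 -c "
from h import *
plant([0.498,-0.409,0.024],0)"
```

```text
t 16.5 now [ 0.5069 -0.4044  0.0664] yaw 0.71 tilt [ 0.006 -0.004 -1.   ] q [-0.75  0.66  1.48  0.    1.    0.81] w 0.0507 F [ 0.6 -0.  -0.9]
  delta world [-0.0089 -0.0046 -0.0754] tool shares [-0.0627  0.0279  0.5024] rot shares [ 0.0014 -0.0018  0.0039] | rows>= 2
```

Request:
{"method": "carry_out", "body": {"targets": [{"dx": -0.06,"dy": 0.03,"dz": 0.1,"wx": 0.001,"wy": -0.002,"wz": 0.004,"gripper": 0.7},{"dx": 0,"dy": 0,"dz": 0.15,"wx": 0,"wy": 0,"wz": 0,"gripper": 0.7},{"dx": 0,"dy": 0,"dz": 0.12,"wx": 0,"wy": 0,"wz": 0,"gripper": 0.7},{"dx": 0,"dy": 0,"dz": 0.05,"wx": 0,"wy": 0,"wz": 0,"gripper": 0.7},{"dx": 0,"dy": 0,"dz": 0,"wx": 0,"wy": 0,"wz": 0,"gripper": 0.7}]}}

```text
t: 17.0
eef_pos: [0.4995, -0.4097, 0.0024]
tool_rot: [0.002, 1.0, 0.0, 0.001]
ft_force: [0.8, 0.9, -0.4]
gripper_width: 0.0507
```

```bash
python3 -c "
from h import *
plant([0.498,-0.409,0.022],0)"
```

```text
t 17.0 now [ 0.4995 -0.4097  0.0024] yaw 0.02 tilt [ 0.003 -0.005 -1.   ] q [-0.76  0.74  1.51 -0.    0.88  0.81] w 0.0507 F [ 0.8  0.9 -0.4]
  delta world [-0.0015  0.0007 -0.0134] tool shares [-0.0102 -0.0051  0.0892] rot shares [ 0.0016 -0.0009  0.0001] | rows>= 1
```

Request:
{"method": "carry_out", "body": {"targets": [{"dx": -0.01,"dy": 0,"dz": 0.04,"wx": 0,"wy": 0,"wz": 0,"gripper": 0.7},{"dx": 0,"dy": 0,"dz": 0.03,"wx": 0,"wy": 0,"wz": 0,"gripper": 0.7},{"dx": 0,"dy": 0,"dz": 0.01,"wx": 0,"wy": 0,"wz": 0,"gripper": 0.7},{"dx": 0,"dy": 0,"dz": 0,"wx": 0,"wy": 0,"wz": 0,"gripper": 0.7}]}}

```text
t: 17.4
eef_pos: [0.499, -0.411, -0.008]
tool_rot: [0.004, 1.0, -0.0, 0.003]
ft_force: [-0.3, 0.4, -1.4]
gripper_width: 0.0509
```

```bash
python3 -c "
from h import *
plant([0.498,-0.409,0.022],0)"
```

```text
t 17.4 now [ 0.499 -0.411 -0.008] yaw -0.0 tilt [ 0.006 -0.008 -1.   ] q [-0.76  0.75  1.52 -0.    0.86  0.81] w 0.0509 F [-0.3  0.4 -1.4]
  delta world [-0.001  0.002 -0.003] tool shares [-0.0065 -0.0134  0.0199] rot shares [ 0.0025 -0.0018 -0.    ] | rows>= 1
```

Request:
{"method": "carry_out", "body": {"targets": [{"dx": 0,"dy": 0,"dz": 0.02,"wx": 0.002,"wy": -0.002,"wz": 0,"gripper": 0.7},{"dx": 0,"dy": 0,"dz": 0,"wx": 0,"wy": 0,"wz": 0,"gripper": 0.3},{"dx": 0,"dy": 0,"dz": 0,"wx": 0,"wy": 0,"wz": 0,"gripper": 0.3},{"dx": 0,"dy": 0,"dz": 0,"wx": 0,"wy": 0,"wz": 0,"gripper": 0.3},{"dx": 0,"dy": 0,"dz": -0.1,"wx": 0,"wy": 0,"wz": 0,"gripper": 0.3},{"dx": 0,"dy": 0,"dz": -0.2,"wx": 0,"wy": 0,"wz": 0,"gripper": 0.3},{"dx": 0,"dy": 0,"dz": -0.3,"wx": 0,"wy": 0,"wz": 0,"gripper": 0.3},{"dx": 0,"dy": 0,"dz": -0.3,"wx": 0,"wy": 0,"wz": 0,"gripper": 0.3},{"dx": 0,"dy": 0,"dz": -0.3,"wx": 0,"wy": 0,"wz": 0,"gripper": 0.3},{"dx": 0,"dy": 0,"dz": -0.3,"wx": 0,"wy": 0,"wz": 0,"gripper": 0.2},{"dx": 0,"dy": 0,"dz": -0.3,"wx": 0,"wy": 0,"wz": 0,"gripper": 0.2},{"dx": 0,"dy": 0,"dz": 0,"wx": 0,"wy": 0,"wz": 0,"gripper": 0.2}]}}

```text
t: 18.6
eef_pos: [0.4987, -0.4099, 0.2793]
tool_rot: [0.003, 1.0, 0.0, 0.002]
ft_force: [0.2, -0.3, -0.3]
gripper_width: 0.0744
```

```bash
python3 -c "
from h import *
f=grab_frame('wrist'); save(f,'w14')
plan([0.36,0.27,0.29],5)"
```

```text
t 18.65 now [ 0.498  -0.4093  0.2761] yaw 0.0 tilt [ 0.001 -0.002 -1.   ] q [-0.76  0.46  1.27 -0.    1.41  0.81] w 0.0742 F [ 0.6  0.8 -0. ]
  delta world [-0.138   0.6793  0.0139] tool shares [-0.9194 -4.5285 -0.1044] rot shares [ 0.0008 -0.0002 -0.0278] | rows>= 16
```

View pics/w14.png

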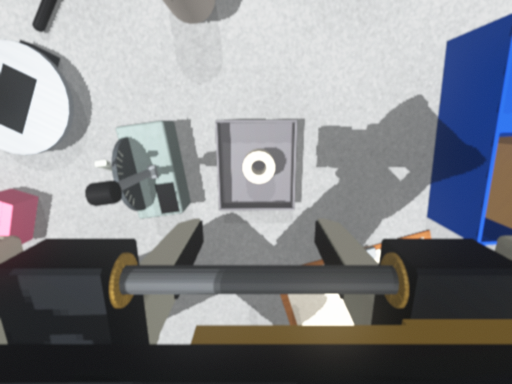

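The roll stands upright in the tray at (258,167). Now I move over to the board.

Request:
{"method": "carry_out", "body": {"targets": [{"dx": -0.03,"dy": -0.15,"dz": -0.03,"wx": 0,"wy": 0,"wz": 0,"gripper": 0.2},{"dx": -0.055,"dy": -0.27,"dz": -0.03,"wx": 0,"wy": 0,"wz": -0.002,"gripper": 0.2},{"dx": -0.055,"dy": -0.28,"dz": -0.03,"wx": 0,"wy": 0,"wz": -0.002,"gripper": 0.2},{"dx": -0.055,"dy": -0.28,"dz": 0,"wx": 0,"wy": 0,"wz": -0.002,"gripper": 0.2},{"dx": -0.055,"dy": -0.28,"dz": 0,"wx": 0,"wy": 0,"wz": -0.002,"gripper": 0.2},{"dx": -0.055,"dy": -0.28,"dz": 0,"wx": 0,"wy": 0,"wz": -0.002,"gripper": 0.2},{"dx": -0.055,"dy": -0.28,"dz": 0,"wx": 0,"wy": 0,"wz": -0.002,"gripper": 0.2},{"dx": -0.055,"dy": -0.28,"dz": 0,"wx": 0,"wy": 0,"wz": -0.002,"gripper": 0.2},{"dx": -0.055,"dy": -0.28,"dz": 0,"wx": 0,"wy": 0,"wz": -0.002,"gripper": 0.2},{"dx": -0.055,"dy": -0.28,"dz": 0,"wx": 0,"wy": 0,"wz": -0.002,"gripper": 0.2},{"dx": -0.055,"dy": -0.28,"dz": 0,"wx": 0,"wy": 0,"wz": -0.002,"gripper": 0.2},{"dx": -0.055,"dy": -0.28,"dz": 0,"wx": 0,"wy": 0,"wz": -0.002,"gripper": 0.2},{"dx": -0.055,"dy": -0.28,"dz": 0,"wx": 0,"wy": 0,"wz": -0.002,"gripper": 0.2},{"dx": -0.055,"dy": -0.28,"dz": 0,"wx": 0,"wy": 0,"wz": -0.002,"gripper": 0.2},{"dx": -0.055,"dy": -0.28,"dz": 0,"wx": 0,"wy": 0,"wz": -0.002,"gripper": 0.2},{"dx": -0.055,"dy": -0.25,"dz": 0,"wx": 0,"wy": 0,"wz": -0.002,"gripper": 0.2},{"dx": -0.03,"dy": -0.15,"dz": 0,"wx": 0,"wy": 0,"wz": 0,"gripper": 0.2},{"dx": 0,"dy": 0,"dz": 0,"wx": 0,"wy": 0,"wz": 0,"gripper": 0.2}]}}

```text
t: 20.45
eef_pos: [0.3145, 0.2783, 0.2792]
tool_rot: [-0.001, 0.999, 0.048, -0.01]
ft_force: [-0.8, -0.7, -0.1]
gripper_width: 0.0747
```

```bash
cat > m7.py <<'E'
from h import *
import sys
f=grab_frame('wrist'); np.savez('/tmp/%s.npz'%sys.argv[1],**f); save(f,sys.argv[1])
W=cloud(f); z=W[...,2];x=W[...,0];y=W[...,1]
sat=cv2.cvtColor(f['img'],cv2.COLOR_RGB2HSV)
def comp(m,name):
    k,l,s,c=cv2.connectedComponentsWithStats(m.astype(np.uint8))
    for i in range(1,k):
        if s[i,4]>250:
            P=W[l==i]; r=cv2.minAreaRect((P[:,:2]*1000).astype(np.float32)); print(name,s[i].tolist(),np.round(r[0],1),np.round(r[1],1),round(r[2],2),'z',np.median(P[:,2]).round(4))
reg=(x>0.3)&(x<0.65)&(y>0.1)&(y<0.4)
comp(reg&(z>0.046)&(z<0.058),'flat')
comp(reg&(z>0.060)&(z<0.074),'thick')
m=(x>0.3)&(x<0.65)&(y>0.1)&(y<0.4)&(z>0.008)&(z<0.016); comp(m,'board')
E
python3 m7.py w15;  python3 -c "
from h import *
plan([0.36,0.27,0.29],5)"
```

```text
flat [306, 0, 38, 38, 1356] [524.8 207.1] [44.4 50.5] 5.35 z 0.052
flat [297, 62, 40, 65, 2184] [424.5 203. ] [90.1 50.2] 3.31 z 0.0521
thick [239, 65, 35, 67, 2287] [409.7 291.4] [90. 50.] 5.59 z 0.0671
board [189, 0, 159, 141, 15008] [450.5 284. ] [206.8 250.6] 5.36 z 0.012
t 20.5 now [0.3148 0.2772 0.2791] yaw 5.45 tilt [-0.021  0.001 -1.   ] q [0.6  0.02 1.82 0.01 1.31 2.07] w 0.0748 F [-0.  -0.2 -0.2]
  delta world [ 0.0452 -0.0072  0.0109] tool shares [ 0.294   0.0765 -0.0788] rot shares [-0.0008  0.0066  0.0025] | rows>= 2
```

View pics/w15.png

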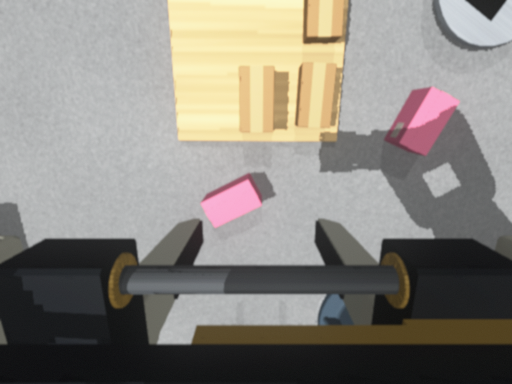

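The thick carton is at (257,99) → world (0.4097,0.2914), yaw 5.6°. A flat carton is at (317,95) → (0.4245,0.203), yaw 3.3°. I go for the thick one.

```bash
python3 -c "
from h import *
plant([0.4097,0.2914,0.10],5.6)"
```

```text
t 20.5 now [0.3148 0.2772 0.2791] yaw 5.45 tilt [-0.021  0.001 -1.   ] q [0.6  0.02 1.82 0.01 1.31 2.07] w 0.0748 F [-0.  -0.2 -0.2]
  delta world [ 0.0949  0.0142 -0.2121] tool shares [ 0.6681 -0.0302  1.4007] rot shares [-0.0008  0.0066 -0.0009] | rows>= 6
```

Request:
{"method": "carry_out", "body": {"targets": [{"dx": 0.15,"dy": -0.01,"dz": 0.05,"wx": -0.001,"wy": 0.007,"wz": -0.001,"gripper": 0.25},{"dx": 0.2,"dy": -0.01,"dz": 0.15,"wx": 0,"wy": 0,"wz": 0,"gripper": 0.25},{"dx": 0.18,"dy": -0.01,"dz": 0.25,"wx": 0,"wy": 0,"wz": 0,"gripper": 0.25},{"dx": 0.1,"dy": 0,"dz": 0.25,"wx": 0,"wy": 0,"wz": 0,"gripper": 0.25},{"dx": 0,"dy": 0,"dz": 0.25,"wx": 0,"wy": 0,"wz": 0,"gripper": 0.25},{"dx": 0,"dy": 0,"dz": 0.2,"wx": 0,"wy": 0,"wz": 0,"gripper": 0.25},{"dx": 0,"dy": 0,"dz": 0,"wx": 0,"wy": 0,"wz": 0,"gripper": 0.25}]}}

```text
t: 21.2
eef_pos: [0.4132, 0.2829, 0.0995]
tool_rot: [0.001, 0.999, 0.047, 0.001]
ft_force: [-0.3, -0.9, 0.5]
gripper_width: 0.0697
```

```bash
python3 m7.py w16;python3 -c "
from h import *
plant([0.4097,0.2914,0.027],5.6)"
```

```text
flat [327, 0, 69, 108, 6572] [544.3 209.3] [82.7 50.5] 6.36 z 0.0522
flat [313, 145, 63, 94, 4413] [424.4 203.3] [90.4 50.2] 3.52 z 0.0523
thick [219, 154, 59, 98, 5330] [409.6 291.2] [90.8 50. ] 5.21 z 0.0673
board [148, 0, 235, 244, 37098] [469.9 285.8] [245.3 250.1] 5.01 z 0.0121
t 21.25 now [0.4142 0.2835 0.1016] yaw 5.37 tilt [ 0.004 -0.001 -1.   ] q [ 0.51  0.38  1.86 -0.    0.91  1.99] w 0.0694 F [ 0.5 -0.3  0.2]
  delta world [-0.0045  0.0079 -0.1076] tool shares [-0.0275 -0.0561  0.7168] rot shares [ 0.0004 -0.0013 -0.0013] | rows>= 3
```

View pics/w16.png

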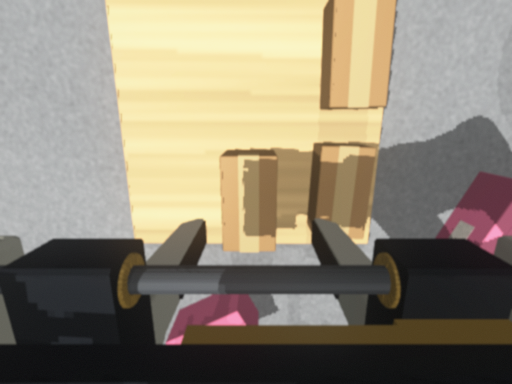

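Request:
{"method": "carry_out", "body": {"targets": [{"dx": -0.03,"dy": -0.055,"dz": 0,"wx": 0,"wy": -0.001,"wz": -0.001,"gripper": 0.25},{"dx": 0,"dy": 0,"dz": 0,"wx": 0,"wy": 0,"wz": 0,"gripper": 0.25}]}}

```text
t: 21.45
eef_pos: [0.4099, 0.2916, 0.1044]
tool_rot: [-0.0, 0.999, 0.048, 0.002]
ft_force: [-0.3, -0.4, -0.4]
gripper_width: 0.0697
```

```bash
python3 -c "
from h import *
plant([0.4097,0.2912,0.027],5.5)"
```

```text
t 21.45 now [0.4099 0.2916 0.1044] yaw 5.49 tilt [ 0.003  0.    -1.   ] q [ 0.53  0.37  1.85 -0.    0.91  2.  ] w 0.0697 F [-0.3 -0.4 -0.4]
  delta world [-0.0002 -0.0004 -0.1104] tool shares [-0.004   0.0026  0.736 ] rot shares [ 0.     -0.0011 -0.0001] | rows>= 3
```

Request:
{"method": "carry_out", "body": {"targets": [{"dx": 0,"dy": 0,"dz": 0.1,"wx": 0,"wy": -0.001,"wz": 0,"gripper": 0.25},{"dx": 0,"dy": 0,"dz": 0.18,"wx": 0,"wy": 0,"wz": 0,"gripper": 0.25},{"dx": 0,"dy": 0,"dz": 0.18,"wx": 0,"wy": 0,"wz": 0,"gripper": 0.25},{"dx": 0,"dy": 0,"dz": 0.12,"wx": 0,"wy": 0,"wz": 0,"gripper": 0.25},{"dx": 0,"dy": 0,"dz": 0.05,"wx": 0,"wy": 0,"wz": 0,"gripper": 0.25},{"dx": 0,"dy": 0,"dz": 0,"wx": 0,"wy": 0,"wz": 0,"gripper": 0.25}]}}

```text
t: 22.05
eef_pos: [0.4128, 0.2941, 0.0095]
tool_rot: [-0.002, 0.999, 0.049, 0.005]
ft_force: [-0.2, 0.6, 0.4]
gripper_width: 0.07
```

```bash
python3 -c "
from h import *
plant([0.4097,0.2912,0.027],5.5)"
```

```text
t 22.05 now [0.4128 0.2941 0.0095] yaw 5.62 tilt [ 0.009  0.005 -1.   ] q [ 0.53  0.53  1.9  -0.    0.7   2.  ] w 0.07 F [-0.2  0.6  0.4]
  delta world [-0.0031 -0.0029 -0.0155] tool shares [-0.0233  0.0178  0.1033] rot shares [-0.0014 -0.003   0.0006] | rows>= 1
```

Request:
{"method": "carry_out", "body": {"targets": [{"dx": -0.022,"dy": 0.018,"dz": 0.05,"wx": -0.001,"wy": -0.003,"wz": 0,"gripper": 0.25},{"dx": 0,"dy": 0,"dz": 0.04,"wx": 0,"wy": 0,"wz": 0,"gripper": 0.25},{"dx": 0,"dy": 0,"dz": 0,"wx": 0,"wy": 0,"wz": 0,"gripper": 0.25}]}}

```text
t: 22.35
eef_pos: [0.4106, 0.2915, -0.0033]
tool_rot: [-0.001, 0.999, 0.049, 0.001]
ft_force: [0.9, 0.0, -0.1]
gripper_width: 0.0696
```

```bash
python3 -c "
from h import *
plant([0.4097,0.2912,0.027],5.5)"
```

```text
t 22.35 now [ 0.4106  0.2915 -0.0033] yaw 5.63 tilt [ 0.002  0.002 -1.   ] q [0.52 0.56 1.91 0.   0.68 2.  ] w 0.0696 F [ 0.9  0.  -0.1]
  delta world [-0.0009 -0.0003 -0.0027] tool shares [-0.0062  0.0017  0.0178] rot shares [-0.0007 -0.0006  0.0007] | rows>= 1
```

Request:
{"method": "carry_out", "body": {"targets": [{"dx": -0.006,"dy": 0.002,"dz": 0.015,"wx": 0,"wy": 0,"wz": 0,"gripper": 0.25},{"dx": 0,"dy": 0,"dz": 0,"wx": 0,"wy": 0,"wz": 0,"gripper": 0.7},{"dx": 0,"dy": 0,"dz": 0,"wx": 0,"wy": 0,"wz": 0,"gripper": 0.7},{"dx": 0,"dy": 0,"dz": 0,"wx": 0,"wy": 0,"wz": 0,"gripper": 0.7},{"dx": 0,"dy": 0,"dz": 0,"wx": 0,"wy": 0,"wz": 0,"gripper": 0.7},{"dx": 0,"dy": 0,"dz": 0,"wx": 0,"wy": 0,"wz": 0,"gripper": 0.7}], "force": 35}}

```text
t: 22.95
eef_pos: [0.4103, 0.2915, -0.0048]
tool_rot: [-0.002, 0.999, 0.049, 0.002]
ft_force: [0.4, 0.1, -2.0]
gripper_width: 0.05
```

```bash
python3 -c "
from h import *
plant([0.4097,0.2912,0.027],5.5)"
```

```text
t 22.95 now [ 0.4103  0.2915 -0.0048] yaw 5.63 tilt [ 0.003  0.003 -1.   ] q [0.52 0.56 1.91 0.   0.67 2.  ] w 0.05 F [ 0.4  0.1 -2. ]
  delta world [-0.0006 -0.0003 -0.0012] tool shares [-0.0041  0.0018  0.0082] rot shares [-0.001  -0.0012  0.0007] | rows>= 1
```

Request:
{"method": "carry_out", "body": {"targets": [{"dx": 0,"dy": 0,"dz": -0.06,"wx": 0,"wy": 0,"wz": 0,"gripper": 0.7},{"dx": 0,"dy": 0,"dz": -0.15,"wx": 0,"wy": 0,"wz": 0,"gripper": 0.7},{"dx": 0,"dy": 0,"dz": -0.2,"wx": 0,"wy": 0,"wz": 0,"gripper": 0.7},{"dx": 0,"dy": 0,"dz": -0.25,"wx": 0,"wy": 0,"wz": 0,"gripper": 0.7},{"dx": 0,"dy": 0,"dz": -0.25,"wx": 0,"wy": 0,"wz": 0,"gripper": 0.7},{"dx": 0,"dy": 0,"dz": -0.15,"wx": 0,"wy": 0,"wz": 0.02,"gripper": 0.7},{"dx": 0,"dy": 0,"dz": -0.05,"wx": 0,"wy": 0,"wz": 0.03,"gripper": 0.7},{"dx": 0,"dy": 0,"dz": 0,"wx": 0,"wy": 0,"wz": 0.03,"gripper": 0.7},{"dx": 0,"dy": 0,"dz": 0,"wx": 0,"wy": 0,"wz": 0.03,"gripper": 0.7},{"dx": 0,"dy": 0,"dz": 0,"wx": 0,"wy": 0,"wz": 0.03,"gripper": 0.7},{"dx": 0,"dy": 0,"dz": 0,"wx": 0,"wy": 0,"wz": 0.025,"gripper": 0.7},{"dx": 0,"dy": 0,"dz": 0,"wx": 0,"wy": 0,"wz": 0,"gripper": 0.7}]}}

```text
t: 24.15
eef_pos: [0.4072, 0.2895, 0.1746]
tool_rot: [-0.002, 0.976, -0.218, 0.001]
ft_force: [-0.9, -0.4, -2.8]
gripper_width: 0.0495
```

```bash
python3 -c "
from h import *
plan([0.602,-0.0305,0.16],-26.2)"
```

```text
t 24.15 now [0.4072 0.2895 0.1746] yaw -25.22 tilt [ 0.003  0.003 -1.   ] q [0.52 0.27 1.8  0.   1.07 2.53] w 0.0495 F [-0.9 -0.4 -2.8]
  delta world [ 0.1948 -0.32   -0.0146] tool shares [2.0837 1.3772 0.0949] rot shares [-0.0013 -0.0004  0.0054] | rows>= 9
```

Request:
{"method": "carry_out", "body": {"targets": [{"dx": 0.1,"dy": 0.07,"dz": 0,"wx": 0,"wy": 0,"wz": 0.003,"gripper": 0.7},{"dx": 0.18,"dy": 0.12,"dz": 0,"wx": 0,"wy": 0,"wz": 0.002,"gripper": 0.7},{"dx": 0.22,"dy": 0.145,"dz": 0,"wx": 0,"wy": 0,"wz": 0,"gripper": 0.7},{"dx": 0.22,"dy": 0.145,"dz": 0,"wx": 0,"wy": 0,"wz": 0,"gripper": 0.7},{"dx": 0.22,"dy": 0.145,"dz": 0,"wx": 0,"wy": 0,"wz": 0,"gripper": 0.7},{"dx": 0.22,"dy": 0.145,"dz": 0,"wx": 0,"wy": 0,"wz": 0,"gripper": 0.7},{"dx": 0.22,"dy": 0.145,"dz": 0,"wx": 0,"wy": 0,"wz": 0,"gripper": 0.7},{"dx": 0.22,"dy": 0.145,"dz": 0,"wx": 0,"wy": 0,"wz": 0,"gripper": 0.7},{"dx": 0.2,"dy": 0.13,"dz": 0,"wx": 0,"wy": 0,"wz": 0,"gripper": 0.7},{"dx": 0.15,"dy": 0.1,"dz": 0,"wx": 0,"wy": 0,"wz": 0,"gripper": 0.7},{"dx": 0.08,"dy": 0.05,"dz": 0,"wx": 0,"wy": 0,"wz": 0,"gripper": 0.7},{"dx": 0,"dy": 0,"dz": 0,"wx": 0,"wy": 0,"wz": 0,"gripper": 0.7}]}}

```text
t: 25.35
eef_pos: [0.601, -0.0348, 0.1771]
tool_rot: [-0.002, 0.978, -0.21, 0.001]
ft_force: [-0.8, 0.1, -2.2]
gripper_width: 0.0502
```

```bash
python3 -c "
from h import *
plan([0.602,-0.0305,0.16],-26.2)
f=grab_frame('wrist'); save(f,'w17'); np.savez('/tmp/w17.npz',**f)"
```

```text
t 25.35 now [ 0.601  -0.0348  0.1771] yaw -24.25 tilt [ 0.002  0.004 -1.   ] q [-0.14  0.45  1.52  0.    1.16  1.86] w 0.0502 F [-0.8  0.1 -2.2]
  delta world [ 0.001   0.0043 -0.0171] tool shares [-0.0058 -0.0285  0.114 ] rot shares [-0.0013 -0.0001  0.0109] | rows>= 1
```

View pics/w17.png

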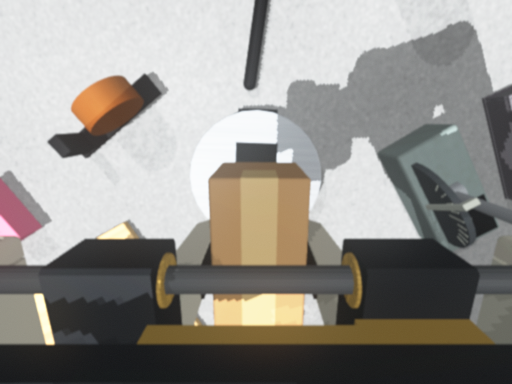

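The carton is gripped squarely and hovers over the outline (256,150). I check its pose in the grip from depth.

```bash
cat > grip.py <<'E'
from h import *
import sys
f=dict(np.load(sys.argv[1])) if len(sys.argv)>1 else grab_frame('wrist'); s=get_state()
W=cloud(f); Rc,t=pose(f)
ct=np.array([.071,.0003,-.1979]); Rt=np.array([[ 0.001,-0.966,-0.257],[1,0,0],[0,-.257,.966]])
P=((W.reshape(-1,3)@Rc.T+t)@Rt.T+ct).reshape(W.shape)
m=(np.abs(P[...,1])<0.04)&(P[...,2]>-0.09)&(P[...,2]<-0.01)&(P[...,0]>0.015)&(P[...,0]<0.07)
Q=P[m]
top=Q[Q[:,2]<np.percentile(Q[:,2],30)+0.003]
# front edge and yaw
e=[]
for yy in np.arange(-0.02,0.021,0.005):
    q=Q[np.abs(Q[:,1]-yy)<0.002]; e.append((yy,np.percentile(q[:,0],97)))
e=np.array(e); k=np.polyfit(e[:,0],e[:,1],1); print('front edge x(tool)',k[1].round(4),'-> centre x',(k[1]-0.045).round(4),'tilt deg about z',np.degrees(np.arctan(k[0])).round(2))
print('top z tool',np.median(top[:,2]).round(4),'y range',Q[:,1].min().round(4),Q[:,1].max().round(4))
E
python3 grip.py /tmp/w17.npz
```

```text
front edge x(tool) 0.0447 -> centre x -0.0003 tilt deg about z -0.21
top z tool -0.072 y range -0.0247 0.0254
```

Request:
{"method": "carry_out", "body": {"targets": [{"dx": -0.006,"dy": -0.028,"dz": 0.1,"wx": -0.001,"wy": 0,"wz": 0.011,"gripper": 0.7},{"dx": 0,"dy": 0,"dz": 0.18,"wx": 0,"wy": 0,"wz": 0,"gripper": 0.7},{"dx": 0,"dy": 0,"dz": 0.2,"wx": 0,"wy": 0,"wz": 0,"gripper": 0.7},{"dx": 0,"dy": 0,"dz": 0.18,"wx": 0,"wy": 0,"wz": 0,"gripper": 0.7},{"dx": 0,"dy": 0,"dz": 0.12,"wx": 0,"wy": 0,"wz": 0,"gripper": 0.7},{"dx": 0,"dy": 0,"dz": 0.05,"wx": 0,"wy": 0,"wz": 0,"gripper": 0.7},{"dx": 0,"dy": 0,"dz": 0,"wx": 0,"wy": 0,"wz": 0,"gripper": 0.7}]}}

```text
t: 26.1
eef_pos: [0.5982, -0.0198, 0.051]
tool_rot: [-0.001, 0.975, -0.221, 0.0]
ft_force: [0.8, -0.0, -2.4]
gripper_width: 0.0496
```

```bash
python3 -c "
from h import *
plan([0.6023,-0.0305,0.018],-26.3)"
```

```text
t 26.1 now [ 0.5982 -0.0198  0.051 ] yaw -25.56 tilt [ 0.001  0.003 -1.   ] q [-0.11  0.6   1.63  0.    0.91  1.9 ] w 0.0496 F [ 0.8 -0.  -2.4]
  delta world [ 0.0041 -0.0107 -0.033 ] tool shares [0.0557 0.0533 0.22  ] rot shares [-0.0008  0.0001  0.0041] | rows>= 1
```

Request:
{"method": "carry_out", "body": {"targets": [{"dx": 0.05,"dy": 0.05,"dz": 0,"wx": -0.001,"wy": 0,"wz": 0.004,"gripper": 0.7},{"dx": 0,"dy": 0,"dz": 0,"wx": 0,"wy": 0,"wz": 0,"gripper": 0.7}]}}

```text
t: 26.3
eef_pos: [0.6026, -0.0296, 0.0529]
tool_rot: [0.0, 0.974, -0.227, 0.001]
ft_force: [0.2, 0.4, -2.0]
gripper_width: 0.0501
```

```bash
python3 -c "
from h import *
plan([0.6023,-0.0305,0.018],-26.3)"
```

```text
t 26.3 now [ 0.6026 -0.0296  0.0529] yaw -26.24 tilt [ 0.002 -0.001 -1.   ] q [-0.13  0.61  1.62 -0.    0.92  1.9 ] w 0.0501 F [ 0.2  0.4 -2. ]
  delta world [-0.0003 -0.0009 -0.0349] tool shares [2.00e-04 6.30e-03 2.33e-01] rot shares [ 0.     -0.0005  0.0003] | rows>= 1
```

Request:
{"method": "carry_out", "body": {"targets": [{"dx": 0,"dy": 0.006,"dz": 0.05,"wx": 0,"wy": 0,"wz": 0,"gripper": 0.7},{"dx": 0,"dy": 0,"dz": 0.07,"wx": 0,"wy": 0,"wz": 0,"gripper": 0.7},{"dx": 0,"dy": 0,"dz": 0.05,"wx": 0,"wy": 0,"wz": 0,"gripper": 0.7},{"dx": 0,"dy": 0,"dz": 0.02,"wx": 0,"wy": 0,"wz": 0,"gripper": 0.7},{"dx": 0,"dy": 0,"dz": 0,"wx": 0,"wy": 0,"wz": 0,"gripper": 0.7}]}}

```text
t: 26.8
eef_pos: [0.6031, -0.031, 0.0234]
tool_rot: [0.0, 0.974, -0.227, 0.002]
ft_force: [-0.2, 0.3, -1.8]
gripper_width: 0.0497
```

```bash
python3 -c "
from h import *
plan([0.6023,-0.0305,0.018],-26.3)"
```

```text
t 26.8 now [ 0.6031 -0.031   0.0234] yaw -26.29 tilt [ 0.004 -0.001 -1.   ] q [-0.13  0.65  1.63 -0.    0.86  1.9 ] w 0.0497 F [-0.2  0.3 -1.8]
  delta world [-0.0008  0.0005 -0.0054] tool shares [-0.0066 -0.0009  0.0361] rot shares [-0.0003 -0.0012  0.0001] | rows>= 1
```

Request:
{"method": "carry_out", "body": {"targets": [{"dx": -0.006,"dy": 0,"dz": 0.02,"wx": 0,"wy": -0.001,"wz": 0,"gripper": 0.7},{"dx": 0,"dy": 0,"dz": 0.015,"wx": 0,"wy": 0,"wz": 0,"gripper": 0.7},{"dx": 0,"dy": 0,"dz": 0,"wx": 0,"wy": 0,"wz": 0,"gripper": 0.7}]}}

```text
t: 27.1
eef_pos: [0.6024, -0.0305, 0.0182]
tool_rot: [-0.0, 0.974, -0.227, 0.0]
ft_force: [-0.2, -0.6, -1.9]
gripper_width: 0.0495
```

```bash
python3 -c "
from h import *
plan([0.6023,-0.0305,0.018],-26.3)"
```

```text
t 27.1 now [ 0.6024 -0.0305  0.0182] yaw -26.28 tilt [ 0.001  0.    -1.   ] q [-0.13  0.66  1.63  0.    0.86  1.9 ] w 0.0495 F [-0.2 -0.6 -1.9]
  delta world [-0.0001  0.     -0.0002] tool shares [-0.0008  0.0001  0.0016] rot shares [-0.0003 -0.0002  0.0001] | rows>= 1
```

Request:
{"method": "carry_out", "body": {"targets": [{"dx": 0,"dy": 0,"dz": 0.01,"wx": 0,"wy": 0,"wz": 0,"gripper": 0.7},{"dx": 0,"dy": 0,"dz": 0,"wx": 0,"wy": 0,"wz": 0,"gripper": 0.7}]}}

```text
t: 27.3
eef_pos: [0.6027, -0.0305, 0.0187]
tool_rot: [-0.0, 0.974, -0.227, 0.001]
ft_force: [-0.7, 0.3, -2.2]
gripper_width: 0.0498
```

Request:
{"method": "carry_out", "body": {"targets": [{"dx": 0,"dy": 0,"dz": 0,"wx": 0,"wy": 0,"wz": 0,"gripper": 0.25},{"dx": 0,"dy": 0,"dz": 0,"wx": 0,"wy": 0,"wz": 0,"gripper": 0.25},{"dx": 0,"dy": 0,"dz": 0,"wx": 0,"wy": 0,"wz": 0,"gripper": 0.25},{"dx": 0,"dy": 0,"dz": 0,"wx": 0,"wy": 0,"wz": 0,"gripper": 0.25},{"dx": 0,"dy": 0,"dz": -0.05,"wx": 0,"wy": 0,"wz": 0,"gripper": 0.25},{"dx": 0,"dy": 0,"dz": -0.15,"wx": 0,"wy": 0,"wz": 0,"gripper": 0.25},{"dx": 0,"dy": 0,"dz": -0.25,"wx": 0,"wy": 0,"wz": 0,"gripper": 0.25},{"dx": 0,"dy": 0,"dz": -0.3,"wx": 0,"wy": 0,"wz": 0,"gripper": 0.25},{"dx": 0,"dy": 0,"dz": -0.3,"wx": 0,"wy": 0,"wz": 0,"gripper": 0.25},{"dx": -0.15,"dy": 0,"dz": -0.2,"wx": 0,"wy": 0,"wz": 0,"gripper": 0.25},{"dx": -0.15,"dy": 0,"dz": -0.1,"wx": 0,"wy": 0,"wz": 0,"gripper": 0.25},{"dx": 0,"dy": 0,"dz": 0,"wx": 0,"wy": 0,"wz": 0,"gripper": 0.25}]}}

```text
t: 28.5
eef_pos: [0.5611, -0.0103, 0.2327]
tool_rot: [-0.001, 0.974, -0.228, 0.002]
ft_force: [-0.6, -0.1, -0.8]
gripper_width: 0.0696
```

```bash
cat > stack.py <<'E'
from h import *
import sys
n=sys.argv[1]; h=float(sys.argv[2])
f=grab_frame('wrist'); np.savez(f'/tmp/{n}.npz',**f); save(f,n)
W=cloud(f); z=W[...,2];x=W[...,0];y=W[...,1]
near=np.hypot(x-0.602,y+0.032)<0.1
m=near&(np.abs(z-h)<0.006); P=W[m]
if len(P)>50:
    r=cv2.minAreaRect((P[:,:2]*1000).astype(np.float32)); print('top',np.round(r[0],1),np.round(r[1],1),round(r[2],2),'z',np.median(P[:,2]).round(4),len(P))
    A=np.c_[P[:,:2]-P[:,:2].mean(0),np.ones(len(P))]; k=np.linalg.lstsq(A,P[:,2],rcond=None)[0]; print('slope',k[:2].round(4))
m=near&(z>0.03)&(z<0.04); P=W[m]; c,r=cv2.minEnclosingCircle((P[:,:2]*1000).astype(np.float32)); print('disc',np.round(c,1),round(r,1))
E
python3 stack.py w18 0.09; python3 -c "
from h import *
plan([0.37,0.2,0.25],3.4)"
```

```text
top [602.1 -31.1] [49.8 90.3] 62.68 z 0.0902 2910
slope [-0.0016 -0.0013]
disc [602.3 -30.8] 84.7
t 28.55 now [ 0.5617 -0.0108  0.2317] yaw -26.31 tilt [ 0.004  0.    -1.   ] q [-0.1   0.33  1.57  0.    1.24  1.93] w 0.0698 F [ 0.3 -0.7  0.2]
  delta world [-0.1917  0.2108  0.0183] tool shares [-1.768  -0.6932 -0.1274] rot shares [-0.0003 -0.0013 -0.1651] | rows>= 7
```

View pics/w18.png

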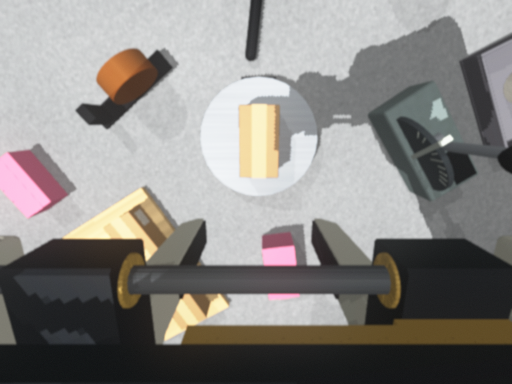

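The thick carton stands on the outline at (602.1,−31.1) against disc centre (602.3,−30.8), flat and square to within about 1°. Next is the flat carton at (0.4244,0.2033).

Request:
{"method": "carry_out", "body": {"targets": [{"dx": 0,"dy": 0,"dz": -0.1,"wx": 0,"wy": 0,"wz": -0.02,"gripper": 0.25},{"dx": -0.1,"dy": 0,"dz": -0.05,"wx": 0,"wy": 0,"wz": -0.035,"gripper": 0.25},{"dx": -0.15,"dy": 0,"dz": 0,"wx": 0,"wy": 0,"wz": -0.04,"gripper": 0.25},{"dx": -0.15,"dy": 0,"dz": 0,"wx": 0,"wy": 0,"wz": -0.04,"gripper": 0.25},{"dx": -0.15,"dy": 0,"dz": 0,"wx": 0,"wy": 0,"wz": -0.025,"gripper": 0.25},{"dx": -0.1,"dy": -0.1,"dz": 0,"wx": 0,"wy": 0,"wz": 0,"gripper": 0.25}]}}

```text
t: 29.15
eef_pos: [0.465, 0.0174, 0.2492]
tool_rot: [-0.0, 1.0, 0.031, -0.002]
ft_force: [0.9, 0.6, 0.0]
gripper_width: 0.0698
```

```bash
python3 -c "
from h import *
plan([0.424,0.2033,0.13],3.4)"
```

```text
t 29.15 now [0.465  0.0174 0.2492] yaw 3.57 tilt [-0.003  0.    -1.   ] q [-0.06  0.13  1.78 -0.    1.24  1.45] w 0.0698 F [0.9 0.6 0. ]
  delta world [-0.041   0.1859 -0.1192] tool shares [-0.1934 -1.2538  0.7952] rot shares [-0.0001  0.001   0.0009] | rows>= 5
```

Request:
{"method": "carry_out", "body": {"targets": [{"dx": -0.02,"dy": -0.15,"dz": 0,"wx": 0,"wy": 0.001,"wz": 0.001,"gripper": 0.25},{"dx": -0.03,"dy": -0.22,"dz": 0,"wx": 0,"wy": 0,"wz": 0,"gripper": 0.25},{"dx": -0.03,"dy": -0.25,"dz": 0.1,"wx": 0,"wy": 0,"wz": 0,"gripper": 0.25},{"dx": -0.03,"dy": -0.25,"dz": 0.2,"wx": 0,"wy": 0,"wz": 0,"gripper": 0.25},{"dx": -0.03,"dy": -0.2,"dz": 0.2,"wx": 0,"wy": 0,"wz": 0,"gripper": 0.25},{"dx": -0.03,"dy": -0.12,"dz": 0.15,"wx": 0,"wy": 0,"wz": 0,"gripper": 0.25},{"dx": 0,"dy": 0,"dz": 0,"wx": 0,"wy": 0,"wz": 0,"gripper": 0.25}]}}

```text
t: 29.85
eef_pos: [0.4282, 0.1992, 0.1436]
tool_rot: [0.001, 1.0, 0.028, -0.003]
ft_force: [-0.8, 0.0, 1.0]
gripper_width: 0.0698
```

```bash
python3 m7.py w19;python3 -c "
from h import *
plan([0.4244,0.2033,0.09],3.4)"
```

```text
flat [226, 16, 56, 101, 4955] [548.2 209.5] [90.5 50. ] 6.53 z 0.0521
flat [231, 148, 47, 80, 3536] [424.4 203. ] [90.5 50. ] 3.3 z 0.0523
board [81, 8, 211, 230, 35458] [476.7 286.9] [260.1 249.1] 5.05 z 0.0121
t 29.9 now [0.4292 0.1986 0.145 ] yaw 3.21 tilt [-0.003 -0.002 -1.   ] q [ 0.34  0.27  1.89 -0.    0.99  1.85] w 0.0696 F [-0.9  0.3 -0.1]
  delta world [-0.0048  0.0047 -0.055 ] tool shares [-0.0292 -0.0338  0.3664] rot shares [ 0.0004  0.0011 -0.0011] | rows>= 2
```

View pics/w19.png

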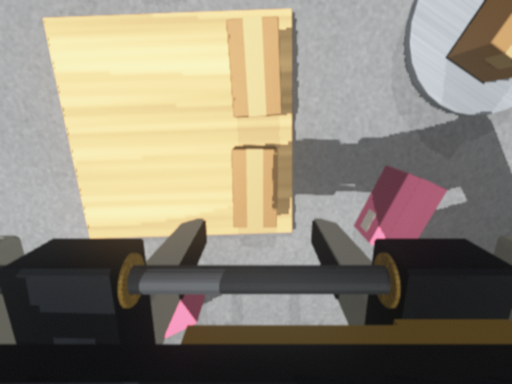

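Both flats read clearly: (0.4244,0.203) at yaw 3.3° and (0.5482,0.2095) at yaw 6.5°. I descend on the first.

Request:
{"method": "carry_out", "body": {"targets": [{"dx": -0.03,"dy": -0.034,"dz": 0.1,"wx": 0,"wy": 0.001,"wz": 0,"gripper": 0.25},{"dx": 0,"dy": 0,"dz": 0.15,"wx": 0,"wy": 0,"wz": 0,"gripper": 0.25},{"dx": 0,"dy": 0,"dz": 0.1,"wx": 0,"wy": 0,"wz": 0,"gripper": 0.25},{"dx": 0,"dy": 0,"dz": 0.02,"wx": 0,"wy": 0,"wz": 0,"gripper": 0.25},{"dx": 0,"dy": 0,"dz": 0,"wx": 0,"wy": 0,"wz": 0,"gripper": 0.25}]}}

```text
t: 30.4
eef_pos: [0.4302, 0.2005, 0.0916]
tool_rot: [0.0, 1.0, 0.026, 0.003]
ft_force: [-0.0, -0.6, -0.5]
gripper_width: 0.0697
```

```bash
python3 -c "
from h import *
plant([0.4244,0.2031,0.020],3.3)"
```

```text
t 30.4 now [0.4302 0.2005 0.0916] yaw 3.03 tilt [ 0.005 -0.    -1.   ] q [ 0.34  0.35  1.93 -0.    0.86  1.86] w 0.0697 F [-0.  -0.6 -0.5]
  delta world [-0.0058  0.0026 -0.1046] tool shares [-0.0412 -0.02    0.697 ] rot shares [ 0.0002 -0.0017 -0.0015] | rows>= 3
```

Request:
{"method": "carry_out", "body": {"targets": [{"dx": -0.05,"dy": -0.02,"dz": 0.1,"wx": 0,"wy": -0.002,"wz": -0.001,"gripper": 0.25},{"dx": 0,"dy": 0,"dz": 0.15,"wx": 0,"wy": 0,"wz": 0,"gripper": 0.25},{"dx": -0.01,"dy": 0,"dz": 0.15,"wx": 0,"wy": 0,"wz": 0,"gripper": 0.25},{"dx": -0.01,"dy": 0,"dz": 0.1,"wx": 0,"wy": 0,"wz": 0,"gripper": 0.25},{"dx": 0,"dy": 0,"dz": 0.04,"wx": 0,"wy": 0,"wz": 0,"gripper": 0.25},{"dx": 0,"dy": 0,"dz": 0,"wx": 0,"wy": 0,"wz": 0,"gripper": 0.25}]}}

```text
t: 31.0
eef_pos: [0.4269, 0.2024, 0.0151]
tool_rot: [-0.001, 1.0, 0.026, 0.005]
ft_force: [0.1, 0.2, -0.2]
gripper_width: 0.0693
```

```bash
python3 -c "
from h import *
plant([0.4244,0.2031,0.020],3.3)"
```

```text
t 31.0 now [0.4269 0.2024 0.0151] yaw 3.03 tilt [ 0.01   0.003 -1.   ] q [ 0.34  0.48  1.99 -0.    0.67  1.86] w 0.0693 F [ 0.1  0.2 -0.2]
  delta world [-0.0025  0.0007 -0.0281] tool shares [-0.0181 -0.0053  0.187 ] rot shares [-0.0008 -0.0033 -0.0015] | rows>= 1
```

Request:
{"method": "carry_out", "body": {"targets": [{"dx": -0.018,"dy": -0.005,"dz": 0.08,"wx": -0.001,"wy": -0.003,"wz": -0.001,"gripper": 0.25},{"dx": 0,"dy": 0,"dz": 0.06,"wx": 0,"wy": 0,"wz": 0,"gripper": 0.25},{"dx": 0,"dy": 0,"dz": 0.03,"wx": 0,"wy": 0,"wz": 0,"gripper": 0.25},{"dx": 0,"dy": 0,"dz": 0,"wx": 0,"wy": 0,"wz": 0,"gripper": 0.25}]}}

```text
t: 31.4
eef_pos: [0.4261, 0.2034, -0.0103]
tool_rot: [-0.0, 1.0, 0.028, 0.002]
ft_force: [-0.1, -0.3, 0.2]
gripper_width: 0.0701
```

```bash
python3 -c "
from h import *
plant([0.4244,0.2031,0.020],3.3)"
```

```text
t 31.4 now [ 0.4261  0.2034 -0.0103] yaw 3.21 tilt [ 0.004  0.    -1.   ] q [ 0.35  0.53  1.99 -0.    0.62  1.86] w 0.0701 F [-0.1 -0.3  0.2]
  delta world [-0.0017 -0.0003 -0.0027] tool shares [-0.0116  0.0013  0.0182] rot shares [-0.     -0.0012 -0.0005] | rows>= 1
```

Request:
{"method": "carry_out", "body": {"targets": [{"dx": -0.012,"dy": 0.001,"dz": 0.015,"wx": 0,"wy": -0.001,"wz": 0,"gripper": 0.25},{"dx": 0,"dy": 0,"dz": 0,"wx": 0,"wy": 0,"wz": 0,"gripper": 0.7},{"dx": 0,"dy": 0,"dz": 0,"wx": 0,"wy": 0,"wz": 0,"gripper": 0.7},{"dx": 0,"dy": 0,"dz": 0,"wx": 0,"wy": 0,"wz": 0,"gripper": 0.7},{"dx": 0,"dy": 0,"dz": 0,"wx": 0,"wy": 0,"wz": 0,"gripper": 0.7},{"dx": 0,"dy": 0,"dz": 0,"wx": 0,"wy": 0,"wz": 0,"gripper": 0.7}], "force": 30}}

```text
t: 32.0
eef_pos: [0.4244, 0.2033, -0.0122]
tool_rot: [-0.0, 1.0, 0.028, 0.001]
ft_force: [0.7, -0.4, -1.3]
gripper_width: 0.0496
```

```bash
python3 -c "
from h import *
plant([0.4244,0.2031,0.020],3.3)"
```

```text
t 32.0 now [ 0.4244  0.2033 -0.0122] yaw 3.22 tilt [ 0.001  0.    -1.   ] q [ 0.35  0.53  1.99 -0.    0.61  1.86] w 0.0496 F [ 0.7 -0.4 -1.3]
  delta world [-0.     -0.0002 -0.0008] tool shares [-0.0003  0.0011  0.0056] rot shares [-0.0001 -0.0004 -0.0004] | rows>= 1
```

Request:
{"method": "carry_out", "body": {"targets": [{"dx": 0,"dy": 0,"dz": -0.06,"wx": 0,"wy": 0,"wz": 0,"gripper": 0.7},{"dx": 0,"dy": 0,"dz": -0.15,"wx": 0,"wy": 0,"wz": 0,"gripper": 0.7},{"dx": 0,"dy": 0,"dz": -0.25,"wx": 0,"wy": 0,"wz": 0,"gripper": 0.7},{"dx": 0,"dy": 0,"dz": -0.3,"wx": 0,"wy": 0,"wz": 0,"gripper": 0.7},{"dx": 0,"dy": 0,"dz": -0.3,"wx": 0,"wy": 0,"wz": 0,"gripper": 0.7},{"dx": 0,"dy": 0,"dz": -0.25,"wx": 0,"wy": 0,"wz": 0.02,"gripper": 0.7},{"dx": 0,"dy": 0,"dz": -0.15,"wx": 0,"wy": 0,"wz": 0.03,"gripper": 0.7},{"dx": 0,"dy": 0,"dz": 0,"wx": 0,"wy": 0,"wz": 0.03,"gripper": 0.7},{"dx": 0,"dy": 0,"dz": 0,"wx": 0,"wy": 0,"wz": 0.03,"gripper": 0.7},{"dx": 0,"dy": 0,"dz": 0,"wx": 0,"wy": 0,"wz": 0.03,"gripper": 0.7},{"dx": 0,"dy": 0,"dz": 0,"wx": 0,"wy": 0,"wz": 0.02,"gripper": 0.7},{"dx": 0,"dy": 0,"dz": 0,"wx": 0,"wy": 0,"wz": 0,"gripper": 0.7}]}}

```text
t: 33.2
eef_pos: [0.4218, 0.2023, 0.2238]
tool_rot: [-0.001, 0.973, -0.231, 0.002]
ft_force: [-0.1, 0.5, -2.7]
gripper_width: 0.0498
```

```bash
python3 -c "
from h import *
plan([0.602,-0.031,0.22],-26.6)"
```

```text
t 33.2 now [0.4218 0.2023 0.2238] yaw -26.72 tilt [ 0.005  0.002 -1.   ] q [ 0.35  0.16  1.81 -0.    1.17  2.38] w 0.0498 F [-0.1  0.5 -2.7]
  delta world [ 0.1802 -0.2333 -0.0038] tool shares [1.7726 0.8494 0.0282] rot shares [-0.0011 -0.0011 -0.0006] | rows>= 7
```

Request:
{"method": "carry_out", "body": {"targets": [{"dx": 0.1,"dy": 0.05,"dz": 0,"wx": -0.001,"wy": -0.001,"wz": 0,"gripper": 0.7},{"dx": 0.18,"dy": 0.085,"dz": 0,"wx": 0,"wy": 0,"wz": 0,"gripper": 0.7},{"dx": 0.22,"dy": 0.105,"dz": 0,"wx": 0,"wy": 0,"wz": 0,"gripper": 0.7},{"dx": 0.22,"dy": 0.105,"dz": 0,"wx": 0,"wy": 0,"wz": 0,"gripper": 0.7},{"dx": 0.22,"dy": 0.105,"dz": 0,"wx": 0,"wy": 0,"wz": 0,"gripper": 0.7},{"dx": 0.22,"dy": 0.105,"dz": 0,"wx": 0,"wy": 0,"wz": 0,"gripper": 0.7},{"dx": 0.22,"dy": 0.105,"dz": 0,"wx": 0,"wy": 0,"wz": 0,"gripper": 0.7},{"dx": 0.18,"dy": 0.085,"dz": 0,"wx": 0,"wy": 0,"wz": 0,"gripper": 0.7},{"dx": 0.1,"dy": 0.05,"dz": 0,"wx": 0,"wy": 0,"wz": 0,"gripper": 0.7},{"dx": 0.05,"dy": 0.03,"dz": 0,"wx": 0,"wy": 0,"wz": 0,"gripper": 0.7},{"dx": 0,"dy": 0,"dz": 0,"wx": 0,"wy": 0,"wz": 0,"gripper": 0.7}]}}

```text
t: 34.3
eef_pos: [0.6012, -0.031, 0.2267]
tool_rot: [-0.0, 0.976, -0.219, -0.0]
ft_force: [0.0, -0.2, -1.0]
gripper_width: 0.0501
```

```bash
python3 -c "
from h import *
plan([0.6023,-0.031,0.11],-26.6)
f=grab_frame('wrist'); save(f,'w20'); np.savez('/tmp/w20.npz',**f)"; python3 grip.py /tmp/w20.npz
```

```text
t 34.3 now [ 0.6012 -0.031   0.2267] yaw -25.26 tilt [-0.     0.001 -1.   ] q [-0.13  0.41  1.46  0.    1.27  1.88] w 0.0501 F [ 0.  -0.2 -1. ]
  delta world [ 0.0011  0.     -0.1167] tool shares [ 0.0074 -0.0027  0.7777] rot shares [-0.0002  0.0003  0.0074] | rows>= 3
front edge x(tool) 0.0451 -> centre x 0.0001 tilt deg about z 0.16
top z tool -0.0645 y range -0.0248 0.0253
```

View pics/w20.png

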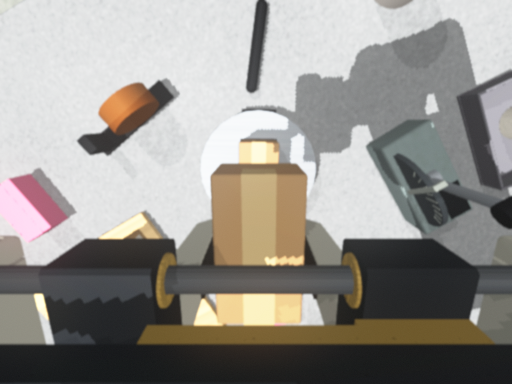

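Request:
{"method": "carry_out", "body": {"targets": [{"dx": 0.007,"dy": -0.003,"dz": 0.1,"wx": 0,"wy": 0,"wz": 0.008,"gripper": 0.7},{"dx": 0,"dy": 0.01,"dz": 0.15,"wx": 0,"wy": 0,"wz": 0,"gripper": 0.7},{"dx": 0,"dy": 0.01,"dz": 0.18,"wx": 0,"wy": 0,"wz": 0,"gripper": 0.7},{"dx": 0,"dy": 0.01,"dz": 0.15,"wx": 0,"wy": 0,"wz": 0,"gripper": 0.7},{"dx": 0,"dy": 0,"dz": 0.1,"wx": 0,"wy": 0,"wz": 0,"gripper": 0.7},{"dx": 0,"dy": 0,"dz": 0.03,"wx": 0,"wy": 0,"wz": 0,"gripper": 0.7},{"dx": 0,"dy": 0,"dz": 0,"wx": 0,"wy": 0,"wz": 0,"gripper": 0.7}]}}

```text
t: 35.05
eef_pos: [0.5957, -0.028, 0.1128]
tool_rot: [-0.001, 0.973, -0.231, -0.002]
ft_force: [-0.1, 0.7, -1.4]
gripper_width: 0.05
```

```bash
python3 -c "
from h import *
plan([0.6022,-0.031,0.0665],-26.7)"
```

```text
t 35.05 now [ 0.5957 -0.028   0.1128] yaw -26.68 tilt [-0.003  0.002 -1.   ] q [-0.13  0.52  1.59  0.    1.03  1.91] w 0.05 F [-0.1  0.7 -1.4]
  delta world [ 0.0065 -0.003  -0.0463] tool shares [ 0.0489 -0.0017  0.3085] rot shares [-0.0002  0.0011  0.0001] | rows>= 2
```

Request:
{"method": "carry_out", "body": {"targets": [{"dx": 0.048,"dy": -0.002,"dz": 0,"wx": 0,"wy": 0.001,"wz": 0,"gripper": 0.7},{"dx": 0,"dy": 0,"dz": 0.06,"wx": 0,"wy": 0,"wz": 0,"gripper": 0.7},{"dx": 0,"dy": 0,"dz": 0.08,"wx": 0,"wy": 0,"wz": 0,"gripper": 0.7},{"dx": 0,"dy": 0,"dz": 0.06,"wx": 0,"wy": 0,"wz": 0,"gripper": 0.7},{"dx": 0,"dy": 0,"dz": 0.03,"wx": 0,"wy": 0,"wz": 0,"gripper": 0.7},{"dx": 0,"dy": 0,"dz": 0,"wx": 0,"wy": 0,"wz": 0,"gripper": 0.7}]}}

```text
t: 35.65
eef_pos: [0.6037, -0.0307, 0.077]
tool_rot: [-0.001, 0.973, -0.231, 0.002]
ft_force: [-0.0, 0.3, -0.7]
gripper_width: 0.0497
```

```bash
python3 -c "
from h import *
plan([0.6022,-0.031,0.0665],-26.7)"
```

```text
t 35.65 now [ 0.6037 -0.0307  0.077 ] yaw -26.68 tilt [ 0.003  0.    -1.   ] q [-0.13  0.57  1.6   0.    0.96  1.91] w 0.0497 F [-0.   0.3 -0.7]
  delta world [-0.0015 -0.0003 -0.0105] tool shares [-0.0082  0.0063  0.0699] rot shares [-0.0006 -0.0009  0.0001] | rows>= 1
```

Request:
{"method": "carry_out", "body": {"targets": [{"dx": -0.009,"dy": 0.006,"dz": 0.03,"wx": 0,"wy": -0.001,"wz": 0,"gripper": 0.7},{"dx": 0,"dy": 0,"dz": 0.025,"wx": 0,"wy": 0,"wz": 0,"gripper": 0.7},{"dx": 0,"dy": 0,"dz": 0.01,"wx": 0,"wy": 0,"wz": 0,"gripper": 0.7},{"dx": 0,"dy": 0,"dz": 0,"wx": 0,"wy": 0,"wz": 0,"gripper": 0.7}]}}

```text
t: 36.05
eef_pos: [0.6022, -0.031, 0.0668]
tool_rot: [-0.001, 0.973, -0.231, 0.0]
ft_force: [-0.4, -0.2, -1.8]
gripper_width: 0.0496
```

```bash
python3 -c "
from h import *
plan([0.6022,-0.031,0.066],-26.7)"
```

```text
t 36.05 now [ 0.6022 -0.031   0.0668] yaw -26.68 tilt [ 0.001  0.002 -1.   ] q [-0.13  0.59  1.61  0.    0.95  1.91] w 0.0496 F [-0.4 -0.2 -1.8]
  delta world [ 0.      0.     -0.0008] tool shares [ 0.0002 -0.0001  0.0051] rot shares [-0.0006  0.0001  0.0001] | rows>= 1
```

Request:
{"method": "carry_out", "body": {"targets": [{"dx": 0,"dy": 0,"dz": 0.007,"wx": 0,"wy": 0,"wz": 0,"gripper": 0.7},{"dx": 0,"dy": 0,"dz": 0,"wx": 0,"wy": 0,"wz": 0,"gripper": 0.25},{"dx": 0,"dy": 0,"dz": 0,"wx": 0,"wy": 0,"wz": 0,"gripper": 0.25},{"dx": 0,"dy": 0,"dz": 0,"wx": 0,"wy": 0,"wz": 0,"gripper": 0.25},{"dx": 0,"dy": 0,"dz": 0,"wx": 0,"wy": 0,"wz": 0,"gripper": 0.25},{"dx": 0,"dy": 0,"dz": -0.05,"wx": 0,"wy": 0,"wz": 0,"gripper": 0.25},{"dx": 0,"dy": 0,"dz": -0.15,"wx": 0,"wy": 0,"wz": 0,"gripper": 0.25},{"dx": 0,"dy": 0,"dz": -0.25,"wx": 0,"wy": 0,"wz": 0,"gripper": 0.25},{"dx": 0,"dy": 0,"dz": -0.3,"wx": 0,"wy": 0,"wz": 0,"gripper": 0.25},{"dx": 0,"dy": 0,"dz": -0.25,"wx": 0,"wy": 0,"wz": 0,"gripper": 0.25},{"dx": -0.15,"dy": 0,"dz": -0.15,"wx": 0,"wy": 0,"wz": 0,"gripper": 0.25},{"dx": -0.15,"dy": 0,"dz": -0.1,"wx": 0,"wy": 0,"wz": 0,"gripper": 0.25},{"dx": 0,"dy": 0,"dz": 0,"wx": 0,"wy": 0,"wz": 0,"gripper": 0.25}]}}

```text
t: 37.35
eef_pos: [0.561, -0.0108, 0.2658]
tool_rot: [-0.001, 0.973, -0.231, 0.002]
ft_force: [-0.4, -1.3, -0.8]
gripper_width: 0.07
```

```bash
python3 stack.py w21 0.13; python3 -c "
from h import *
plan([0.5,0.17,0.25],6.5)"
```

```text
top [602.2 -31.6] [50.  90.6] 63.57 z 0.1302 3037
slope [-0.      0.0007]
disc [602.6 -30.6] 84.8
t 37.4 now [ 0.5615 -0.0112  0.2647] yaw -26.72 tilt [ 0.004  0.001 -1.   ] q [-0.1   0.3   1.52  0.    1.31  1.93] w 0.0699 F [ 0.2 -0.3  0.9]
  delta world [-0.0615  0.1812 -0.0147] tool shares [-0.9098 -0.8946  0.0979] rot shares [-0.0007 -0.0013 -0.1846] | rows>= 5
```

View pics/w21.png

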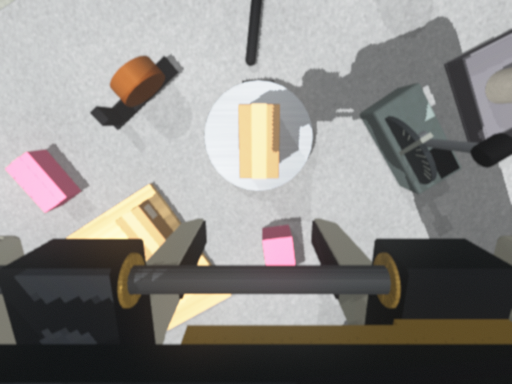

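The second layer is aligned at (602.2,−31.6), yaw −26.4°, and level. Now the last flat carton.

Request:
{"method": "carry_out", "body": {"targets": [{"dx": -0.05,"dy": -0.05,"dz": 0,"wx": 0,"wy": 0,"wz": -0.02,"gripper": 0.25},{"dx": -0.1,"dy": -0.1,"dz": 0,"wx": 0,"wy": 0,"wz": -0.035,"gripper": 0.25},{"dx": -0.1,"dy": -0.12,"dz": 0,"wx": 0,"wy": 0,"wz": -0.04,"gripper": 0.25},{"dx": -0.08,"dy": -0.15,"dz": 0,"wx": 0,"wy": 0,"wz": -0.04,"gripper": 0.25},{"dx": -0.05,"dy": -0.15,"dz": 0,"wx": 0,"wy": 0,"wz": -0.035,"gripper": 0.25},{"dx": 0,"dy": -0.15,"dz": 0,"wx": 0,"wy": 0,"wz": -0.012,"gripper": 0.25},{"dx": 0,"dy": -0.1,"dz": 0,"wx": 0,"wy": 0,"wz": 0,"gripper": 0.25}]}}

```text
t: 38.1
eef_pos: [0.5231, 0.1252, 0.259]
tool_rot: [-0.0, 0.998, 0.062, -0.001]
ft_force: [0.1, 0.1, -0.3]
gripper_width: 0.0695
```

```bash
python3 -c "
from h import *
plan([0.545,0.2095,0.14],6.5)"
```

```text
t 38.1 now [0.5231 0.1252 0.259 ] yaw 7.1 tilt [-0.003  0.    -1.   ] q [0.15 0.26 1.59 0.   1.29 1.59] w 0.0695 F [ 0.1  0.1 -0.3]
  delta world [ 0.0219  0.0843 -0.119 ] tool shares [ 0.2169 -0.5396  0.7929] rot shares [-0.0001  0.0009  0.0033] | rows>= 4
```

Request:
{"method": "carry_out", "body": {"targets": [{"dx": 0.05,"dy": -0.13,"dz": 0.05,"wx": 0,"wy": 0.001,"wz": 0.003,"gripper": 0.25},{"dx": 0.07,"dy": -0.15,"dz": 0.12,"wx": 0,"wy": 0,"wz": 0,"gripper": 0.25},{"dx": 0.05,"dy": -0.13,"dz": 0.2,"wx": 0,"wy": 0,"wz": 0,"gripper": 0.25},{"dx": 0,"dy": -0.05,"dz": 0.2,"wx": 0,"wy": 0,"wz": 0,"gripper": 0.25},{"dx": 0,"dy": 0,"dz": 0.15,"wx": 0,"wy": 0,"wz": 0,"gripper": 0.25},{"dx": 0,"dy": 0,"dz": 0.05,"wx": 0,"wy": 0,"wz": 0,"gripper": 0.25},{"dx": 0,"dy": 0,"dz": 0,"wx": 0,"wy": 0,"wz": 0,"gripper": 0.25}]}}

```text
t: 38.8
eef_pos: [0.543, 0.2002, 0.1357]
tool_rot: [0.001, 0.999, 0.052, -0.001]
ft_force: [0.2, -0.9, 0.2]
gripper_width: 0.0696
```

```bash
python3 m7.py w22;python3 -c "
from h import *
plant([0.5482,0.2095,0.10],6.5)"
```

```text
flat [226, 140, 48, 83, 3831] [548.1 209.6] [90.6 50. ] 6.87 z 0.0523
board [90, 117, 198, 148, 20756] [513.1 284.8] [187.7 240.6] 5.12 z 0.0122
board [176, 294, 105, 17, 1686] [366.3 223.7] [ 28.1 145.1] 6.01 z 0.0124
t 38.85 now [0.5433 0.2002 0.1363] yaw 6.02 tilt [-0.002 -0.001 -1.   ] q [ 0.27  0.46  1.62 -0.    1.06  1.74] w 0.0698 F [-0.6 -0.6 -0.2]
  delta world [ 0.0049  0.0093 -0.0693] tool shares [ 0.0402 -0.0585  0.4619] rot shares [ 0.0003  0.0007 -0.0027] | rows>= 2
```

View pics/w22.png

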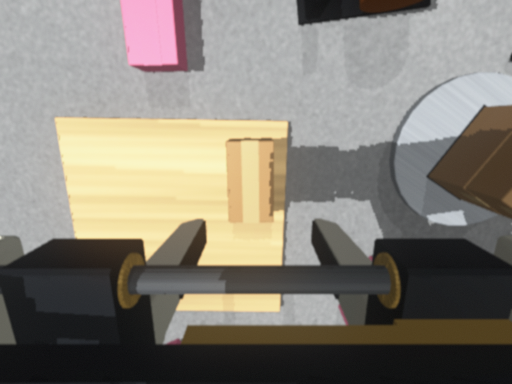

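Request:
{"method": "carry_out", "body": {"targets": [{"dx": 0.04,"dy": -0.058,"dz": 0.1,"wx": 0,"wy": 0.001,"wz": -0.003,"gripper": 0.25},{"dx": 0,"dy": 0,"dz": 0.15,"wx": 0,"wy": 0,"wz": 0,"gripper": 0.25},{"dx": 0,"dy": 0,"dz": 0.1,"wx": 0,"wy": 0,"wz": 0,"gripper": 0.25},{"dx": 0,"dy": 0,"dz": 0.03,"wx": 0,"wy": 0,"wz": 0,"gripper": 0.25},{"dx": 0,"dy": 0,"dz": 0,"wx": 0,"wy": 0,"wz": 0,"gripper": 0.25}]}}

```text
t: 39.35
eef_pos: [0.553, 0.2094, 0.0835]
tool_rot: [-0.001, 0.998, 0.056, 0.005]
ft_force: [0.3, 0.8, 0.8]
gripper_width: 0.0695
```

```bash
python3 -c "
from h import *
plant([0.5481,0.2096,0.020],6.6)"
```

```text
t 39.35 now [0.553  0.2094 0.0835] yaw 6.36 tilt [ 0.01   0.002 -1.   ] q [ 0.28  0.54  1.64 -0.    0.95  1.74] w 0.0695 F [0.3 0.8 0.8]
  delta world [-0.0049  0.0002 -0.0965] tool shares [-0.039  -0.0049  0.6432] rot shares [-0.0001 -0.0033 -0.0013] | rows>= 3
```

Request:
{"method": "carry_out", "body": {"targets": [{"dx": -0.04,"dy": -0.005,"dz": 0.1,"wx": 0,"wy": -0.003,"wz": -0.001,"gripper": 0.25},{"dx": 0,"dy": 0,"dz": 0.15,"wx": 0,"wy": 0,"wz": 0,"gripper": 0.25},{"dx": -0.01,"dy": 0,"dz": 0.12,"wx": 0,"wy": 0,"wz": 0,"gripper": 0.25},{"dx": -0.01,"dy": 0,"dz": 0.08,"wx": 0,"wy": 0,"wz": 0,"gripper": 0.25},{"dx": 0,"dy": 0,"dz": 0.04,"wx": 0,"wy": 0,"wz": 0,"gripper": 0.25},{"dx": 0,"dy": 0,"dz": 0,"wx": 0,"wy": 0,"wz": 0,"gripper": 0.25}]}}

```text
t: 39.95
eef_pos: [0.5447, 0.2094, 0.0087]
tool_rot: [-0.001, 0.998, 0.057, 0.002]
ft_force: [0.3, -0.5, 0.0]
gripper_width: 0.0698
```

```bash
python3 -c "
from h import *
plant([0.5481,0.2096,0.020],6.6)"
```

```text
t 39.95 now [0.5447 0.2094 0.0087] yaw 6.54 tilt [ 0.004  0.002 -1.   ] q [0.29 0.64 1.69 0.   0.81 1.74] w 0.0698 F [ 0.3 -0.5  0. ]
  delta world [ 0.0034  0.0002 -0.0217] tool shares [0.0224 0.0013 0.1444] rot shares [-0.0004 -0.0013 -0.0004] | rows>= 1
```

Request:
{"method": "carry_out", "body": {"targets": [{"dx": 0.02,"dy": 0,"dz": 0.06,"wx": 0,"wy": -0.001,"wz": 0,"gripper": 0.25},{"dx": 0,"dy": 0,"dz": 0.05,"wx": 0,"wy": 0,"wz": 0,"gripper": 0.25},{"dx": 0,"dy": 0,"dz": 0.02,"wx": 0,"wy": 0,"wz": 0,"gripper": 0.25},{"dx": 0,"dy": 0,"dz": 0,"wx": 0,"wy": 0,"wz": 0,"gripper": 0.25}]}}

```text
t: 40.35
eef_pos: [0.5492, 0.2101, -0.011]
tool_rot: [-0.001, 0.998, 0.057, 0.001]
ft_force: [-1.1, -0.1, -0.5]
gripper_width: 0.0698
```

```bash
python3 -c "
from h import *
plant([0.5481,0.2096,0.020],6.6)"
```

```text
t 40.35 now [ 0.5492  0.2101 -0.011 ] yaw 6.54 tilt [ 0.003  0.002 -1.   ] q [0.29 0.68 1.68 0.   0.78 1.74] w 0.0698 F [-1.1 -0.1 -0.5]
  delta world [-0.0011 -0.0005 -0.002 ] tool shares [-0.0075  0.0026  0.0132] rot shares [-0.0006 -0.001  -0.0004] | rows>= 1
```

Request:
{"method": "carry_out", "body": {"targets": [{"dx": -0.007,"dy": 0.002,"dz": 0.01,"wx": 0,"wy": -0.001,"wz": 0,"gripper": 0.25},{"dx": 0,"dy": 0,"dz": 0,"wx": 0,"wy": 0,"wz": 0,"gripper": 0.7},{"dx": 0,"dy": 0,"dz": 0,"wx": 0,"wy": 0,"wz": 0,"gripper": 0.7},{"dx": 0,"dy": 0,"dz": 0,"wx": 0,"wy": 0,"wz": 0,"gripper": 0.7},{"dx": 0,"dy": 0,"dz": 0,"wx": 0,"wy": 0,"wz": 0,"gripper": 0.7},{"dx": 0,"dy": 0,"dz": 0,"wx": 0,"wy": 0,"wz": 0,"gripper": 0.7}], "force": 30}}

```text
t: 40.95
eef_pos: [0.5483, 0.2098, -0.012]
tool_rot: [-0.001, 0.998, 0.057, 0.0]
ft_force: [0.5, -0.1, -1.0]
gripper_width: 0.0495
```

```bash
python3 -c "
from h import *
plant([0.5481,0.2096,0.020],6.6)"
```

```text
t 40.95 now [ 0.5483  0.2098 -0.012 ] yaw 6.54 tilt [ 0.     0.002 -1.   ] q [0.29 0.68 1.68 0.   0.78 1.74] w 0.0495 F [ 0.5 -0.1 -1. ]
  delta world [-0.0002 -0.0002 -0.001 ] tool shares [-0.0017  0.001   0.0068] rot shares [-0.0006 -0.0002 -0.0003] | rows>= 1
```

Request:
{"method": "carry_out", "body": {"targets": [{"dx": 0,"dy": 0,"dz": -0.06,"wx": 0,"wy": 0,"wz": 0,"gripper": 0.7},{"dx": 0,"dy": 0,"dz": -0.15,"wx": 0,"wy": 0,"wz": 0,"gripper": 0.7},{"dx": 0,"dy": 0,"dz": -0.25,"wx": 0,"wy": 0,"wz": 0,"gripper": 0.7},{"dx": 0,"dy": 0,"dz": -0.3,"wx": 0,"wy": 0,"wz": 0,"gripper": 0.7},{"dx": 0,"dy": 0,"dz": -0.3,"wx": 0,"wy": 0,"wz": 0,"gripper": 0.7},{"dx": 0,"dy": 0,"dz": -0.3,"wx": 0,"wy": 0,"wz": 0.02,"gripper": 0.7},{"dx": 0,"dy": 0,"dz": -0.2,"wx": 0,"wy": 0,"wz": 0.03,"gripper": 0.7},{"dx": 0,"dy": 0,"dz": -0.1,"wx": 0,"wy": 0,"wz": 0.03,"gripper": 0.7},{"dx": 0,"dy": 0,"dz": 0,"wx": 0,"wy": 0,"wz": 0.03,"gripper": 0.7},{"dx": 0,"dy": 0,"dz": 0,"wx": 0,"wy": 0,"wz": 0.03,"gripper": 0.7},{"dx": 0,"dy": 0,"dz": 0,"wx": 0,"wy": 0,"wz": 0.03,"gripper": 0.7},{"dx": 0,"dy": 0,"dz": 0,"wx": 0,"wy": 0,"wz": 0.005,"gripper": 0.7},{"dx": 0,"dy": 0,"dz": 0,"wx": 0,"wy": 0,"wz": 0,"gripper": 0.7}]}}

```text
t: 42.25
eef_pos: [0.546, 0.2086, 0.2557]
tool_rot: [-0.002, 0.974, -0.226, 0.001]
ft_force: [0.2, -0.5, -2.0]
gripper_width: 0.05
```

```bash
python3 -c "
from h import *
plan([0.602,-0.031,0.24],-26.6)"
```

```text
t 42.25 now [0.546  0.2086 0.2557] yaw -26.07 tilt [ 0.004  0.003 -1.   ] q [0.28 0.35 1.48 0.   1.31 2.31] w 0.05 F [ 0.2 -0.5 -2. ]
  delta world [ 0.056  -0.2396 -0.0157] tool shares [1.037  1.2715 0.1012] rot shares [-0.0014 -0.0006  0.0029] | rows>= 6
```

Request:
{"method": "carry_out", "body": {"targets": [{"dx": 0.06,"dy": 0.075,"dz": 0,"wx": -0.001,"wy": -0.001,"wz": 0.003,"gripper": 0.7},{"dx": 0.11,"dy": 0.14,"dz": 0,"wx": 0,"wy": 0,"wz": 0.001,"gripper": 0.7},{"dx": 0.14,"dy": 0.17,"dz": 0,"wx": 0,"wy": 0,"wz": 0,"gripper": 0.7},{"dx": 0.14,"dy": 0.17,"dz": 0,"wx": 0,"wy": 0,"wz": 0,"gripper": 0.7},{"dx": 0.14,"dy": 0.17,"dz": 0,"wx": 0,"wy": 0,"wz": 0,"gripper": 0.7},{"dx": 0.14,"dy": 0.17,"dz": 0,"wx": 0,"wy": 0,"wz": 0,"gripper": 0.7},{"dx": 0.13,"dy": 0.16,"dz": 0,"wx": 0,"wy": 0,"wz": 0,"gripper": 0.7},{"dx": 0.1,"dy": 0.12,"dz": 0,"wx": 0,"wy": 0,"wz": 0,"gripper": 0.7},{"dx": 0.06,"dy": 0.07,"dz": 0,"wx": 0,"wy": 0,"wz": 0,"gripper": 0.7},{"dx": 0,"dy": 0,"dz": 0,"wx": 0,"wy": 0,"wz": 0,"gripper": 0.7}]}}

```text
t: 43.25
eef_pos: [0.6007, -0.0437, 0.2549]
tool_rot: [0.001, 0.974, -0.225, -0.002]
ft_force: [0.2, 1.3, -0.8]
gripper_width: 0.0501
```

```bash
python3 -c "
from h import *
plan([0.6023,-0.031,0.14],-26.5)
f=grab_frame('wrist'); save(f,'w23'); np.savez('/tmp/w23.npz',**f)"; python3 grip.py /tmp/w23.npz
```

```text
t 43.25 now [ 0.6007 -0.0437  0.2549] yaw -26.04 tilt [-0.005 -0.    -1.   ] q [-0.15  0.39  1.42 -0.    1.33  1.88] w 0.0501 F [ 0.2  1.3 -0.8]
  delta world [ 0.0016  0.0127 -0.1149] tool shares [-0.0244 -0.0821  0.766 ] rot shares [0.0007 0.0013 0.0026] | rows>= 3
front edge x(tool) 0.045 -> centre x -0.0 tilt deg about z 0.04
top z tool -0.0643 y range -0.025 0.0253
```

Request:
{"method": "carry_out", "body": {"targets": [{"dx": -0.024,"dy": -0.082,"dz": 0.02,"wx": 0.001,"wy": 0.001,"wz": 0.003,"gripper": 0.7},{"dx": 0,"dy": 0,"dz": 0.1,"wx": 0,"wy": 0,"wz": 0,"gripper": 0.7},{"dx": 0.01,"dy": 0.01,"dz": 0.17,"wx": 0,"wy": 0,"wz": 0,"gripper": 0.7},{"dx": 0.01,"dy": 0,"dz": 0.17,"wx": 0,"wy": 0,"wz": 0,"gripper": 0.7},{"dx": 0.01,"dy": 0,"dz": 0.12,"wx": 0,"wy": 0,"wz": 0,"gripper": 0.7},{"dx": 0,"dy": 0,"dz": 0.05,"wx": 0,"wy": 0,"wz": 0,"gripper": 0.7},{"dx": 0,"dy": 0,"dz": 0,"wx": 0,"wy": 0,"wz": 0,"gripper": 0.7}]}}

```text
t: 44.0
eef_pos: [0.6058, -0.02, 0.1577]
tool_rot: [-0.002, 0.974, -0.226, 0.0]
ft_force: [0.7, 0.7, -2.1]
gripper_width: 0.0493
```

```bash
python3 -c "
from h import *
plan([0.6022,-0.031,0.1065],-26.5)"
```

```text
t 44.0 now [ 0.6058 -0.02    0.1577] yaw -26.12 tilt [ 0.002  0.004 -1.   ] q [-0.11  0.48  1.53  0.01  1.13  1.91] w 0.0493 F [ 0.7  0.7 -2.1]
  delta world [-0.0036 -0.011  -0.0512] tool shares [0.0107 0.0777 0.341 ] rot shares [-0.0015  0.      0.0021] | rows>= 2
```

Request:
{"method": "carry_out", "body": {"targets": [{"dx": 0.01,"dy": 0.076,"dz": 0,"wx": -0.001,"wy": 0,"wz": 0.002,"gripper": 0.7},{"dx": 0,"dy": 0,"dz": 0,"wx": 0,"wy": 0,"wz": 0,"gripper": 0.7},{"dx": 0,"dy": 0,"dz": 0.06,"wx": 0,"wy": 0,"wz": 0,"gripper": 0.7},{"dx": 0,"dy": 0,"dz": 0.09,"wx": 0,"wy": 0,"wz": 0,"gripper": 0.7},{"dx": 0,"dy": 0,"dz": 0.07,"wx": 0,"wy": 0,"wz": 0,"gripper": 0.7},{"dx": 0,"dy": 0,"dz": 0.03,"wx": 0,"wy": 0,"wz": 0,"gripper": 0.7},{"dx": 0,"dy": 0,"dz": 0,"wx": 0,"wy": 0,"wz": 0,"gripper": 0.7}]}}

```text
t: 44.7
eef_pos: [0.6029, -0.0308, 0.1196]
tool_rot: [-0.001, 0.973, -0.229, 0.002]
ft_force: [-0.5, 0.3, -2.7]
gripper_width: 0.0501
```

```bash
python3 -c "
from h import *
plan([0.6022,-0.031,0.1065],-26.5)"
```

```text
t 44.7 now [ 0.6029 -0.0308  0.1196] yaw -26.48 tilt [ 0.004  0.001 -1.   ] q [-0.13  0.52  1.57  0.    1.05  1.9 ] w 0.0501 F [-0.5  0.3 -2.7]
  delta world [-0.0007 -0.0002 -0.0131] tool shares [-0.0036  0.0038  0.0871] rot shares [-0.0009 -0.0011  0.0001] | rows>= 1
```

Request:
{"method": "carry_out", "body": {"targets": [{"dx": -0.004,"dy": 0.004,"dz": 0.035,"wx": -0.001,"wy": -0.001,"wz": 0,"gripper": 0.7},{"dx": 0,"dy": 0,"dz": 0.03,"wx": 0,"wy": 0,"wz": 0,"gripper": 0.7},{"dx": 0,"dy": 0,"dz": 0.015,"wx": 0,"wy": 0,"wz": 0,"gripper": 0.7},{"dx": 0,"dy": 0,"dz": 0,"wx": 0,"wy": 0,"wz": 0,"gripper": 0.7}]}}

```text
t: 45.1
eef_pos: [0.6023, -0.031, 0.1066]
tool_rot: [0.0, 0.973, -0.229, 0.0]
ft_force: [-0.6, -0.6, -1.1]
gripper_width: 0.0502
```

```bash
python3 -c "
from h import *
plan([0.6022,-0.031,0.106],-26.5)"
```

```text
t 45.1 now [ 0.6023 -0.031   0.1066] yaw -26.48 tilt [ 0. -0. -1.] q [-0.13  0.53  1.58 -0.    1.02  1.9 ] w 0.0502 F [-0.6 -0.6 -1.1]
  delta world [-0.0001  0.     -0.0006] tool shares [-0.0005  0.0002  0.0043] rot shares [ 0.0001 -0.0001  0.0001] | rows>= 1
```

Request:
{"method": "carry_out", "body": {"targets": [{"dx": 0,"dy": 0,"dz": 0.006,"wx": 0,"wy": 0,"wz": 0,"gripper": 0.7},{"dx": 0,"dy": 0,"dz": 0,"wx": 0,"wy": 0,"wz": 0,"gripper": 0.25},{"dx": 0,"dy": 0,"dz": 0,"wx": 0,"wy": 0,"wz": 0,"gripper": 0.25},{"dx": 0,"dy": 0,"dz": 0,"wx": 0,"wy": 0,"wz": 0,"gripper": 0.25},{"dx": 0,"dy": 0,"dz": 0,"wx": 0,"wy": 0,"wz": 0,"gripper": 0.25},{"dx": 0,"dy": 0,"dz": -0.05,"wx": 0,"wy": 0,"wz": 0,"gripper": 0.25},{"dx": 0,"dy": 0,"dz": -0.15,"wx": 0,"wy": 0,"wz": 0,"gripper": 0.25},{"dx": 0,"dy": 0,"dz": -0.25,"wx": 0,"wy": 0,"wz": 0,"gripper": 0.25},{"dx": 0,"dy": 0,"dz": -0.3,"wx": 0,"wy": 0,"wz": 0,"gripper": 0.25},{"dx": 0,"dy": 0,"dz": -0.2,"wx": 0,"wy": 0,"wz": 0,"gripper": 0.25},{"dx": -0.15,"dy": 0,"dz": -0.1,"wx": 0,"wy": 0,"wz": 0,"gripper": 0.25},{"dx": -0.15,"dy": 0,"dz": -0.1,"wx": 0,"wy": 0,"wz": 0,"gripper": 0.25},{"dx": 0,"dy": 0,"dz": 0,"wx": 0,"wy": 0,"wz": 0,"gripper": 0.25}]}}

```text
t: 46.4
eef_pos: [0.5611, -0.0105, 0.2904]
tool_rot: [-0.0, 0.973, -0.229, 0.002]
ft_force: [0.9, 0.5, -0.8]
gripper_width: 0.0694
```

```bash
python3 stack.py w24 0.17; python3 -c "
from h import *
plan([0.44,-0.248,0.265],7)
f=grab_frame('side'); save(f,'s24'); np.savez('/tmp/s24.npz',**f)"
```

```text
top [602.3 -31.4] [50.  89.1] 63.59 z 0.1702 3324
slope [-0.0012  0.0002]
disc [602.2 -30.4] 84.8
t 46.45 now [ 0.5616 -0.011   0.2891] yaw -26.52 tilt [ 0.004 -0.001 -1.   ] q [-0.1   0.29  1.49 -0.    1.36  1.93] w 0.0697 F [ 0.5  0.8 -0.4]
  delta world [-0.1216 -0.237  -0.0241] tool shares [-0.0204  1.7759  0.1594] rot shares [ 1.000e-04 -1.200e-03 -1.862e-01] | rows>= 6
```

View pics/w24.png

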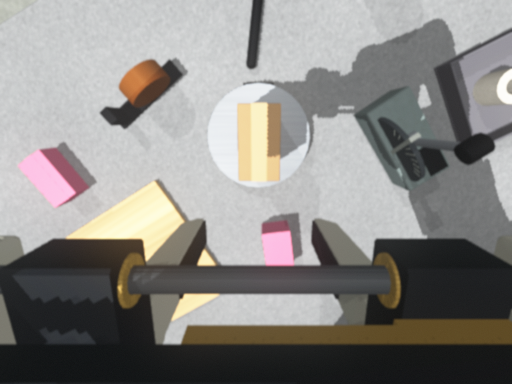

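View pics/s24.png

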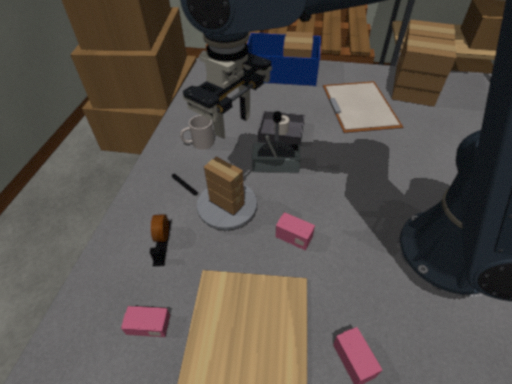

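The column stands on the outline in three layers: top at (602.3,−31.4), z 0.170, level. The board is empty and the roll is in the tray. Now I return to the lever.

Request:
{"method": "carry_out", "body": {"targets": [{"dx": -0.05,"dy": 0.1,"dz": 0,"wx": 0,"wy": 0,"wz": -0.02,"gripper": 0.25},{"dx": -0.05,"dy": 0.15,"dz": 0,"wx": 0,"wy": 0,"wz": -0.035,"gripper": 0.25},{"dx": -0.05,"dy": 0.2,"dz": 0,"wx": 0,"wy": 0,"wz": -0.04,"gripper": 0.25},{"dx": -0.05,"dy": 0.2,"dz": 0,"wx": 0,"wy": 0,"wz": -0.04,"gripper": 0.25},{"dx": -0.05,"dy": 0.2,"dz": 0,"wx": 0,"wy": 0,"wz": -0.035,"gripper": 0.25},{"dx": -0.05,"dy": 0.2,"dz": 0,"wx": 0,"wy": 0,"wz": -0.012,"gripper": 0.25},{"dx": -0.1,"dy": 0.2,"dz": 0,"wx": 0,"wy": 0,"wz": 0,"gripper": 0.25},{"dx": -0.1,"dy": 0.1,"dz": 0,"wx": 0,"wy": 0,"wz": 0,"gripper": 0.25}]}}

```text
t: 47.3
eef_pos: [0.4669, -0.2111, 0.2792]
tool_rot: [-0.002, 0.998, 0.068, -0.005]
ft_force: [-0.3, -0.1, 0.6]
gripper_width: 0.0699
```

```bash
python3 -c "
from h import *
plan([0.44,-0.248,0.265],7)"
```

```text
t 47.3 now [ 0.4669 -0.2111  0.2792] yaw 7.78 tilt [-0.01   0.003 -1.   ] q [-0.51  0.21  1.61 -0.    1.33  0.92] w 0.0699 F [-0.3 -0.1  0.6]
  delta world [-0.0269 -0.0369 -0.0142] tool shares [-0.2103  0.2196  0.0957] rot shares [-0.0013  0.0031  0.0043] | rows>= 2
```

Request:
{"method": "carry_out", "body": {"targets": [{"dx": -0.15,"dy": 0.15,"dz": 0.05,"wx": -0.001,"wy": 0.003,"wz": 0.004,"gripper": 0.25},{"dx": -0.06,"dy": 0.06,"dz": 0.04,"wx": 0,"wy": 0,"wz": 0,"gripper": 0.25},{"dx": 0,"dy": 0,"dz": 0,"wx": 0,"wy": 0,"wz": 0,"gripper": 0.25}]}}

```text
t: 47.6
eef_pos: [0.4379, -0.2507, 0.2624]
tool_rot: [-0.002, 0.998, 0.059, -0.002]
ft_force: [0.1, 0.2, 0.1]
gripper_width: 0.0697
```

```bash
python3 levang.py; python3 m5.py /tmp/lv.npz 2>/dev/null; python3 -c "
from h import *
f=dict(np.load('/tmp/lv.npz')); save(f,'w25')
plant([0.4935,-0.2415,0.178],7)"
```

```text
47.65 [ 0.43840827 -0.25018155  0.26275743] 0.06957990106769998 [-0.3  0.3 -0.4]
eef hf x -0.0555 y -0.0039 z 0.2028
edge yaw 7.14
edge yaw 6.7
knob hf 684 [-0.0117 -0.014   0.1334] [0.0121 0.012  0.1449] [ 0.0004 -0.0013  0.1414]
knob centre hf [0.0003 0.1299] r 0.1299 ang 0.003
ptr 103
tip 80 [0.0282 0.025  0.0786] ang 0.344 range [0.307 0.385]
rod 0 nan
t 47.65 now [ 0.4384 -0.2502  0.2628] yaw 6.85 tilt [-0.004  0.003 -1.   ] q [-0.61  0.2   1.66  0.    1.29  0.84] w 0.0696 F [-0.3  0.3 -0.4]
  delta world [ 0.0551  0.0087 -0.1178] tool shares [ 0.3743 -0.0108  0.7838] rot shares [-0.0012  0.0011 -0.0008] | rows>= 3
```

View pics/w25.png

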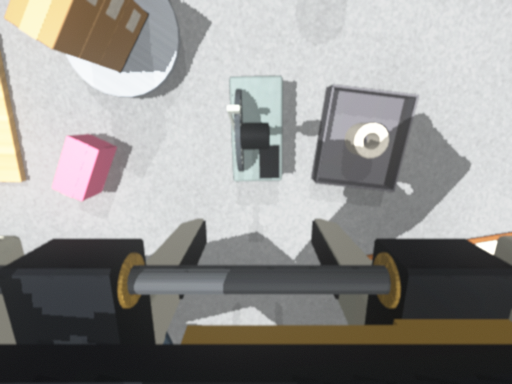

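The lever is still at 0.003 (knob (255,136)), the pointer is at (233,107), and the roll stands in the tray at (371,140). I cross-check the pointer angle from the side view.

```bash
cat > ptr.py <<'E'
from h import *
import sys
f=dict(np.load(sys.argv[1])); img=f['img'].astype(int); g=img.mean(-1)
yaw=np.radians(7.0); H=np.array([0.493,-0.2412,0.06]); ex=np.array([np.cos(yaw),np.sin(yaw),0]); ey=np.array([-np.sin(yaw),np.cos(yaw),0])
fl,cx,cy=K(f);R,t=pose(f);o=-R.T@t
u0,v0=map(int,proj(f,H+ey*0.025+ex*0.015+np.array([0,0,.045])))
print(u0,v0)
best=[]
hsv=cv2.cvtColor(f['img'],cv2.COLOR_RGB2HSV)
for v in range(v0-25,v0+25):
    for u in range(u0-25,u0+25):
        d=R.T@np.array([(u-cx)/fl,(v-cy)/fl,1]); s=((H+ey*0.025-o)@ey)/(d@ey); p=o+d*s-H
        X,Z=p@ex,p[2]; r=np.hypot(X,Z); a=np.arctan2(X,Z)
        if 0.02<r<0.086 and 0.1<a<0.9: best.append((u,v,X,Z,r,a,g[v,u]))
b=np.array(best)
for lo in (0.02,0.035,0.05,0.06,0.07,0.078):
    q=b[(b[:,4]>lo)&(b[:,4]<lo+0.012)]; 
    if not len(q): continue
    base=np.median(q[:,6]); w=np.clip(q[:,6]-base-25,0,None)
    if w.sum()>0: print(lo,'base',base.round(),'ang',(w@q[:,5]/w.sum()).round(3),'X',(w@q[:,2]/w.sum()).round(4),'Z',(w@q[:,3]/w.sum()).round(4),int((w>0).sum()))
E
python3 ptr.py /tmp/s0 2>/dev/null; python3 ptr.py /tmp/side0.npz; python3 ptr.py /tmp/s24.npz
```

```text
271 144
0.02 base 54.0 ang 0.442 X 0.0109 Z 0.023 4
0.035 base 50.0 ang 0.415 X 0.0171 Z 0.039 6
0.05 base 58.0 ang 0.604 X 0.033 Z 0.0468 6
0.06 base 70.0 ang 0.851 X 0.0503 Z 0.044 6
0.07 base 63.0 ang 0.541 X 0.0386 Z 0.065 18
0.078 base 62.0 ang 0.556 X 0.0421 Z 0.0676 16
271 144
0.035 base 32.0 ang 0.411 X 0.0185 Z 0.0426 1
0.07 base 38.0 ang 0.365 X 0.0285 Z 0.0748 4
0.078 base 38.0 ang 0.369 X 0.0291 Z 0.0754 4
```

Request:
{"method": "carry_out", "body": {"targets": [{"dx": 0.12,"dy": 0,"dz": 0,"wx": -0.001,"wy": 0.001,"wz": 0,"gripper": 0.45},{"dx": 0.15,"dy": -0.005,"dz": 0,"wx": 0,"wy": 0,"wz": 0,"gripper": 0.45},{"dx": 0.08,"dy": 0,"dz": 0,"wx": 0,"wy": 0,"wz": 0,"gripper": 0.45},{"dx": 0,"dy": 0,"dz": 0,"wx": 0,"wy": 0,"wz": 0,"gripper": 0.45}]}}

```text
t: 48.05
eef_pos: [0.4947, -0.2402, 0.2626]
tool_rot: [-0.001, 0.998, 0.061, -0.0]
ft_force: [0.5, 0.1, -0.5]
gripper_width: 0.0514
```

```bash
python3 -c "
from h import *
plant([0.4935,-0.2413,0.178],7)"
```

```text
t 48.05 now [ 0.4947 -0.2402  0.2626] yaw 7.0 tilt [-0.001  0.001 -1.   ] q [-0.54  0.28  1.55  0.    1.31  0.91] w 0.0514 F [ 0.5  0.1 -0.5]
  delta world [-0.0012 -0.0011 -0.1176] tool shares [-0.0087  0.0077  0.7838] rot shares [-0.0005  0.0002 -0.    ] | rows>= 3
```

Request:
{"method": "carry_out", "body": {"targets": [{"dx": -0.008,"dy": 0.007,"dz": 0.1,"wx": 0,"wy": 0,"wz": 0,"gripper": 0.45},{"dx": 0,"dy": 0,"dz": 0.15,"wx": 0,"wy": 0,"wz": 0,"gripper": 0.45},{"dx": 0,"dy": 0,"dz": 0.1,"wx": 0,"wy": 0,"wz": 0,"gripper": 0.45},{"dx": 0,"dy": 0,"dz": 0.05,"wx": 0,"wy": 0,"wz": 0,"gripper": 0.45}]}}

```text
t: 48.45
eef_pos: [0.494, -0.2398, 0.202]
tool_rot: [-0.0, 0.998, 0.063, 0.0]
ft_force: [0.1, -0.6, 0.1]
gripper_width: 0.0511
```

```bash
python3 -c "
from h import *
plant([0.4935,-0.2413,0.178],7)"
```

```text
t 48.45 now [ 0.494  -0.2398  0.202 ] yaw 7.21 tilt [ 0.001  0.    -1.   ] q [-0.54  0.33  1.64  0.    1.17  0.91] w 0.0511 F [ 0.1 -0.6  0.1]
  delta world [-0.0005 -0.0015 -0.057 ] tool shares [-0.0051  0.0093  0.3798] rot shares [-0.0001 -0.0002  0.0012] | rows>= 2
```

Request:
{"method": "carry_out", "body": {"targets": [{"dx": -0.005,"dy": 0.009,"dz": 0.09,"wx": 0,"wy": 0,"wz": 0.001,"gripper": 0.45},{"dx": 0,"dy": 0,"dz": 0.13,"wx": 0,"wy": 0,"wz": 0,"gripper": 0.45},{"dx": 0,"dy": 0,"dz": 0.09,"wx": 0,"wy": 0,"wz": 0,"gripper": 0.45},{"dx": 0,"dy": 0,"dz": 0.03,"wx": 0,"wy": 0,"wz": 0,"gripper": 0.45}]}}

```text
t: 48.85
eef_pos: [0.4932, -0.2408, 0.1503]
tool_rot: [0.0, 0.998, 0.062, 0.001]
ft_force: [-0.2, 0.5, -0.3]
gripper_width: 0.0515
```

```bash
python3 -c "
from h import *
plant([0.4935,-0.2413,0.178],7)"
```

```text
t 48.85 now [ 0.4932 -0.2408  0.1503] yaw 7.1 tilt [ 0.001 -0.    -1.   ] q [-0.54  0.39  1.69  0.    1.06  0.91] w 0.0515 F [-0.2  0.5 -0.3]
  delta world [ 0.0003 -0.0005 -0.0053] tool shares [0.0019 0.0035 0.0354] rot shares [ 0.0001 -0.0004  0.0005] | rows>= 1
```

Now close, confirm the pinch, then swing along the arc.

Request:
{"method": "carry_out", "body": {"targets": [{"dx": 0,"dy": 0.003,"dz": 0.03,"wx": 0,"wy": 0,"wz": 0,"gripper": 0.45},{"dx": 0,"dy": 0,"dz": 0,"wx": 0,"wy": 0,"wz": 0,"gripper": 0.9},{"dx": 0,"dy": 0,"dz": 0,"wx": 0,"wy": 0,"wz": 0,"gripper": 0.9},{"dx": 0,"dy": 0,"dz": 0,"wx": 0,"wy": 0,"wz": 0,"gripper": 0.9},{"dx": 0,"dy": 0,"dz": 0,"wx": 0,"wy": 0,"wz": 0,"gripper": 0.9},{"dx": 0,"dy": 0,"dz": 0,"wx": 0,"wy": 0,"wz": 0,"gripper": 0.9}], "force": 25}}

```text
t: 49.45
eef_pos: [0.4935, -0.2399, 0.1473]
tool_rot: [-0.001, 0.998, 0.062, 0.001]
ft_force: [0.9, -3.9, -5.9]
gripper_width: 0.028
```

```bash
python3 arc.py 0 0.345 6; python3 levang.py
```

```text
t 49.45 now [ 0.4935 -0.2399  0.1473] yaw 7.14 tilt [ 0.002  0.002 -1.   ] q [-0.54  0.39  1.7   0.    1.05  0.91] w 0.028 F [ 0.9 -3.9 -5.9]
  delta world [-0.0935 -0.0101 -0.0083] tool shares [-0.6268 -0.0106  0.0541] rot shares [-0.0004 -0.0007  0.0008] | rows>= 3
0.057 dx 0.05 dz 0.001
0.115 dx 0.05 dz 0.004
0.172 dx 0.049 dz 0.007
0.23 dx 0.049 dz 0.01
0.288 dx 0.048 dz 0.013
0.345 dx 0.047 dz 0.015
49.5 [ 0.49345029 -0.24000187  0.14727804] 0.027926279052271245 [ 1.6  2.1 -3.2]
eef hf x 0.0004 y -0.0006 z 0.0873
```

Request:
{"method": "carry_out", "body": {"targets": [{"dx": 0.045,"dy": 0,"dz": 0.001,"wx": 0,"wy": 0,"wz": 0,"gripper": 0.9},{"dx": 0.05,"dy": 0,"dz": 0.004,"wx": 0,"wy": 0,"wz": 0,"gripper": 0.9},{"dx": 0.049,"dy": 0,"dz": 0.007,"wx": 0,"wy": 0,"wz": 0,"gripper": 0.9},{"dx": 0.049,"dy": 0,"dz": 0.01,"wx": 0,"wy": 0,"wz": 0,"gripper": 0.9},{"dx": 0.045,"dy": 0,"dz": 0.012,"wx": 0,"wy": 0,"wz": 0,"gripper": 0.9},{"dx": 0.03,"dy": 0,"dz": 0.01,"wx": 0,"wy": 0,"wz": 0,"gripper": 0.9},{"dx": 0,"dy": 0,"dz": 0,"wx": 0,"wy": 0,"wz": 0,"gripper": 0.9}]}}

```text
t: 50.2
eef_pos: [0.5358, -0.2342, 0.1405]
tool_rot: [-0.001, 0.998, 0.063, -0.001]
ft_force: [-2.4, 0.7, 0.6]
gripper_width: 0.0276
```

```bash
python3 levang.py
```

```text
50.25 [ 0.53571439 -0.23419943  0.14050818] 0.02795547885488916 [-0.3  1.7 -1.4]
eef hf x 0.043 y 0.0001 z 0.0805
```

Request:
{"method": "carry_out", "body": {"targets": [{"dx": 0.008,"dy": 0,"dz": 0.003,"wx": 0,"wy": 0,"wz": 0,"gripper": 0.9},{"dx": 0,"dy": 0,"dz": 0,"wx": 0,"wy": 0,"wz": 0,"gripper": 0.9},{"dx": 0,"dy": 0,"dz": 0,"wx": 0,"wy": 0,"wz": 0,"gripper": 0.45},{"dx": 0,"dy": 0,"dz": 0,"wx": 0,"wy": 0,"wz": 0,"gripper": 0.45},{"dx": 0,"dy": 0,"dz": 0,"wx": 0,"wy": 0,"wz": 0,"gripper": 0.45},{"dx": 0,"dy": 0,"dz": 0,"wx": 0,"wy": 0,"wz": 0,"gripper": 0.45},{"dx": 0,"dy": 0,"dz": -0.15,"wx": 0,"wy": 0,"wz": 0,"gripper": 0.45},{"dx": 0,"dy": 0,"dz": -0.25,"wx": 0,"wy": 0,"wz": 0,"gripper": 0.45},{"dx": 0,"dy": 0,"dz": -0.25,"wx": 0,"wy": 0,"wz": 0,"gripper": 0.45},{"dx": -0.25,"dy": 0,"dz": -0.1,"wx": 0,"wy": 0,"wz": 0,"gripper": 0.45},{"dx": -0.25,"dy": 0,"dz": 0,"wx": 0,"wy": 0,"wz": 0,"gripper": 0.45},{"dx": -0.1,"dy": 0,"dz": 0,"wx": 0,"wy": 0,"wz": 0,"gripper": 0.45},{"dx": 0,"dy": 0,"dz": 0,"wx": 0,"wy": 0,"wz": 0,"gripper": 0.45}]}}

```text
t: 51.55
eef_pos: [0.4468, -0.2466, 0.2574]
tool_rot: [0.0, 0.998, 0.062, 0.002]
ft_force: [0.7, 0.4, 0.2]
gripper_width: 0.051
```

```bash
python3 levang.py; python3 m5.py /tmp/lv.npz 2>/dev/null; python3 -c "
from h import *
f=dict(np.load('/tmp/lv.npz')); save(f,'w26')
f=grab_frame('side'); save(f,'s26'); np.savez('/tmp/s26.npz',**f)
a=cv2.imread('pics/s26.png'); cv2.imwrite('pics/s26b.png',cv2.resize(a[90:230,180:340],None,fx=4,fy=4,interpolation=cv2.INTER_CUBIC))
f=grab_frame('top'); save(f,'t26'); np.savez('/tmp/t26.npz',**f)"; python3 m5.py /tmp/s26.npz 2>/dev/null|grep knob; python3 m5.py /tmp/t26.npz 2>/dev/null|grep knob; python3 ptr.py /tmp/s26.npz
```

```text
51.6 [ 0.44755518 -0.24655274  0.25724612] 0.051195818926953726 [-0.1  1.1  0.1]
eef hf x -0.046 y -0.0015 z 0.1972
edge yaw 8.09
edge yaw 6.81
knob hf 574 [ 0.0275 -0.0127  0.1258] [0.0499 0.0126 0.1385] [ 0.0363 -0.0013  0.135 ]
knob centre hf [0.0395 0.1237] r 0.1299 ang 0.309
ptr 115
tip 87 [0.0285 0.0248 0.0786] ang 0.347 range [0.312 0.39 ]
rod 173 0.228
knob hf 104 [ 0.0285 -0.0115  0.0952] [0.0519 0.0179 0.1368] [0.0379 0.0105 0.1278]
knob centre hf [0.0405 0.1211] r 0.1277 ang 0.323
knob hf 110 [ 0.0259 -0.0144  0.0985] [0.0487 0.0127 0.1378] [0.0358 0.0002 0.134 ]
knob centre hf [0.0384 0.1229] r 0.1287 ang 0.303
271 144
0.02 base 50.0 ang 0.444 X 0.011 Z 0.0232 4
0.035 base 48.0 ang 0.422 X 0.0173 Z 0.0385 5
0.05 base 56.0 ang 0.695 X 0.0378 Z 0.0442 4
0.06 base 67.0 ang 0.869 X 0.0526 Z 0.0445 4
0.07 base 70.0 ang 0.394 X 0.0303 Z 0.0732 6
0.078 base 70.0 ang 0.471 X 0.0363 Z 0.0712 10
```

View pics/w26.png

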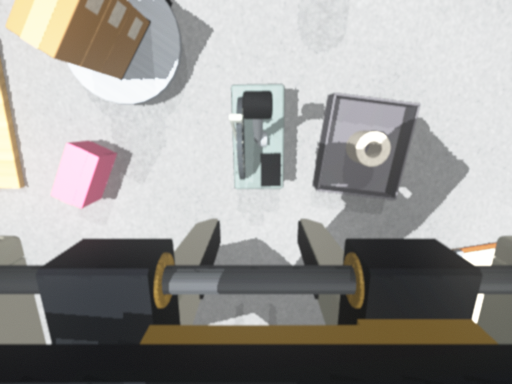

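View pics/s26b.png

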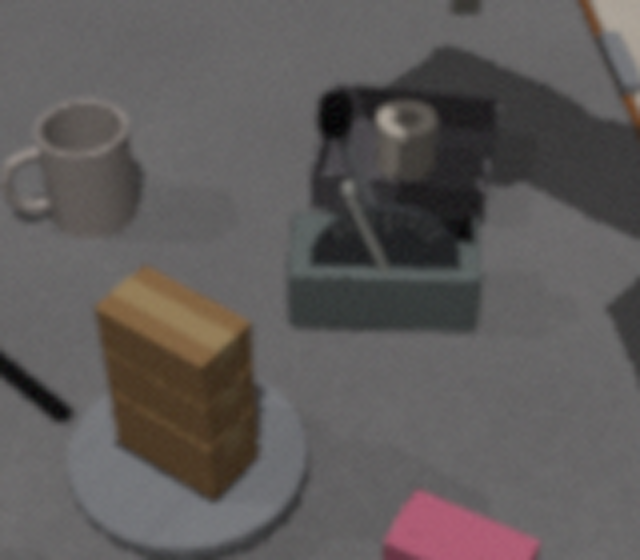

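The lever is at 0.309 (knob (257,105)) against the pointer at 0.345–0.347, so it needs about +4.5 mm. I regrasp for a small correction.

```bash
python3 -c "
from h import *
plant([0.5322,-0.236,0.172],7)"
```

```text
t 51.7 now [ 0.4484 -0.2463  0.2566] yaw 7.17 tilt [ 0.004  0.    -1.   ] q [-0.59  0.21  1.66  0.    1.26  0.85] w 0.0513 F [-0.   0.3 -0.4]
  delta world [ 0.0838  0.0103 -0.1176] tool shares [0.5597 0.0015 0.7866] rot shares [ 0.0001 -0.0013  0.001 ] | rows>= 4
```

Request:
{"method": "carry_out", "body": {"targets": [{"dx": 0.12,"dy": 0,"dz": 0,"wx": 0,"wy": -0.001,"wz": 0.001,"gripper": 0.45},{"dx": 0.2,"dy": 0,"dz": 0,"wx": 0,"wy": 0,"wz": 0,"gripper": 0.45},{"dx": 0.15,"dy": 0,"dz": 0,"wx": 0,"wy": 0,"wz": 0,"gripper": 0.45},{"dx": 0.06,"dy": 0,"dz": 0,"wx": 0,"wy": 0,"wz": 0,"gripper": 0.45},{"dx": 0,"dy": 0,"dz": 0,"wx": 0,"wy": 0,"wz": 0,"gripper": 0.45}]}}

```text
t: 52.2
eef_pos: [0.534, -0.2347, 0.2534]
tool_rot: [-0.001, 0.998, 0.062, -0.001]
ft_force: [0.0, -0.8, -0.4]
gripper_width: 0.0507
```

```bash
python3 -c "
from h import *
plant([0.5322,-0.236,0.172],7)"
```

```text
t 52.2 now [ 0.534  -0.2347  0.2534] yaw 7.12 tilt [-0.002  0.002 -1.   ] q [-0.49  0.36  1.48  0.    1.31  0.95] w 0.0507 F [ 0.  -0.8 -0.4]
  delta world [-0.0018 -0.0013 -0.1144] tool shares [-0.0115  0.009   0.7626] rot shares [-0.0007  0.0006  0.0007] | rows>= 3
```

Request:
{"method": "carry_out", "body": {"targets": [{"dx": -0.012,"dy": 0.009,"dz": 0.1,"wx": 0,"wy": 0,"wz": 0,"gripper": 0.45},{"dx": 0,"dy": 0,"dz": 0.15,"wx": 0,"wy": 0,"wz": 0,"gripper": 0.45},{"dx": 0,"dy": 0,"dz": 0.12,"wx": 0,"wy": 0,"wz": 0,"gripper": 0.45},{"dx": 0,"dy": 0,"dz": 0.08,"wx": 0,"wy": 0,"wz": 0,"gripper": 0.45},{"dx": 0,"dy": 0,"dz": 0,"wx": 0,"wy": 0,"wz": 0,"gripper": 0.45}]}}

```text
t: 52.7
eef_pos: [0.5306, -0.2361, 0.1829]
tool_rot: [-0.001, 0.998, 0.062, -0.002]
ft_force: [0.3, 0.3, -0.2]
gripper_width: 0.0515
```

```bash
python3 -c "
from h import *
plant([0.5322,-0.236,0.172],7)"
```

```text
t 52.7 now [ 0.5306 -0.2361  0.1829] yaw 7.16 tilt [-0.004  0.002 -1.   ] q [-0.5   0.41  1.57  0.    1.16  0.95] w 0.0515 F [ 0.3  0.3 -0.2]
  delta world [ 0.0016  0.0001 -0.0439] tool shares [0.0118 0.0016 0.2925] rot shares [-0.0009  0.001   0.0009] | rows>= 1
```

Request:
{"method": "carry_out", "body": {"targets": [{"dx": 0.012,"dy": 0.001,"dz": 0.1,"wx": -0.001,"wy": 0.001,"wz": 0.001,"gripper": 0.45},{"dx": 0,"dy": 0,"dz": 0.1,"wx": 0,"wy": 0,"wz": 0,"gripper": 0.45},{"dx": 0,"dy": 0,"dz": 0.06,"wx": 0,"wy": 0,"wz": 0,"gripper": 0.45},{"dx": 0,"dy": 0,"dz": 0.02,"wx": 0,"wy": 0,"wz": 0,"gripper": 0.45},{"dx": 0,"dy": 0,"dz": 0,"wx": 0,"wy": 0,"wz": 0,"gripper": 0.45}]}}

```text
t: 53.2
eef_pos: [0.5333, -0.2372, 0.1431]
tool_rot: [0.001, 0.998, 0.061, 0.002]
ft_force: [0.2, -0.3, 0.7]
gripper_width: 0.0511
```

```bash
python3 -c "
from h import *
plant([0.5322,-0.236,0.172],7)"; python3 levang.py
```

```text
t 53.2 now [ 0.5333 -0.2372  0.1431] yaw 6.95 tilt [ 0.004 -0.003 -1.   ] q [-0.5   0.46  1.61 -0.    1.07  0.95] w 0.0511 F [ 0.2 -0.3  0.7]
  delta world [-0.0011  0.0012 -0.0041] tool shares [-0.0061 -0.0088  0.0275] rot shares [ 0.0009 -0.0011 -0.0003] | rows>= 1
53.25 [ 0.53340266 -0.23726984  0.14345476] 0.05102364259649744 [-0.1  0.2  1.1]
eef hf x 0.0404 y -0.0027 z 0.0835
```

Request:
{"method": "carry_out", "body": {"targets": [{"dx": -0.004,"dy": -0.006,"dz": 0.02,"wx": 0.001,"wy": -0.001,"wz": 0,"gripper": 0.45},{"dx": 0,"dy": 0,"dz": 0,"wx": 0,"wy": 0,"wz": 0,"gripper": 0.9},{"dx": 0,"dy": 0,"dz": 0,"wx": 0,"wy": 0,"wz": 0,"gripper": 0.9},{"dx": 0,"dy": 0,"dz": 0,"wx": 0,"wy": 0,"wz": 0,"gripper": 0.9},{"dx": 0,"dy": 0,"dz": 0,"wx": 0,"wy": 0,"wz": 0,"gripper": 0.9},{"dx": 0,"dy": 0,"dz": 0,"wx": 0,"wy": 0,"wz": 0,"gripper": 0.9}]}}

```text
t: 53.85
eef_pos: [0.5331, -0.2344, 0.1419]
tool_rot: [-0.001, 0.998, 0.061, 0.001]
ft_force: [0.2, -5.0, -2.7]
gripper_width: 0.0279
```

```bash
python3 levang.py
```

```text
53.9 [ 0.53305826 -0.23456135  0.14190095] 0.027694824045766613 [-0.8  3.6 -0.4]
eef hf x 0.0404 y 0.0 z 0.0819
```

Request:
{"method": "carry_out", "body": {"targets": [{"dx": 0.02,"dy": 0,"dz": 0.006,"wx": 0,"wy": 0,"wz": 0,"gripper": 0.9},{"dx": 0.014,"dy": 0,"dz": 0.005,"wx": 0,"wy": 0,"wz": 0,"gripper": 0.9},{"dx": 0,"dy": 0,"dz": 0,"wx": 0,"wy": 0,"wz": 0,"gripper": 0.9},{"dx": 0,"dy": 0,"dz": 0,"wx": 0,"wy": 0,"wz": 0,"gripper": 0.9}]}}

```text
t: 54.3
eef_pos: [0.5377, -0.2339, 0.1403]
tool_rot: [-0.002, 0.998, 0.061, -0.0]
ft_force: [-2.4, 1.3, 2.3]
gripper_width: 0.028
```

```bash
python3 levang.py
```

```text
54.35 [ 0.53764562 -0.23390187  0.1403495 ] 0.02773795819795627 [-1.3  1.4  1.8]
eef hf x 0.045 y 0.0001 z 0.0803
```

Request:
{"method": "carry_out", "body": {"targets": [{"dx": 0,"dy": 0,"dz": 0,"wx": 0,"wy": 0,"wz": 0,"gripper": 0.45},{"dx": 0,"dy": 0,"dz": 0,"wx": 0,"wy": 0,"wz": 0,"gripper": 0.45},{"dx": 0,"dy": 0,"dz": 0,"wx": 0,"wy": 0,"wz": 0,"gripper": 0.45},{"dx": 0,"dy": 0,"dz": 0,"wx": 0,"wy": 0,"wz": 0,"gripper": 0.45},{"dx": 0,"dy": 0,"dz": -0.15,"wx": 0,"wy": 0,"wz": 0,"gripper": 0.45},{"dx": 0,"dy": 0,"dz": -0.25,"wx": 0,"wy": 0,"wz": 0,"gripper": 0.45},{"dx": 0,"dy": 0,"dz": -0.25,"wx": 0,"wy": 0,"wz": 0,"gripper": 0.45},{"dx": -0.25,"dy": 0,"dz": -0.1,"wx": 0,"wy": 0,"wz": 0,"gripper": 0.45},{"dx": -0.25,"dy": 0,"dz": 0,"wx": 0,"wy": 0,"wz": 0,"gripper": 0.45},{"dx": -0.1,"dy": 0,"dz": 0,"wx": 0,"wy": 0,"wz": 0,"gripper": 0.45},{"dx": 0,"dy": 0,"dz": 0,"wx": 0,"wy": 0,"wz": 0,"gripper": 0.45}]}}

```text
t: 55.45
eef_pos: [0.4472, -0.2459, 0.2568]
tool_rot: [-0.001, 0.998, 0.061, 0.001]
ft_force: [0.5, 0.6, 1.0]
gripper_width: 0.051
```

```bash
python3 levang.py; python3 m5.py /tmp/lv.npz 2>/dev/null; python3 -c "
from h import *
f=dict(np.load('/tmp/lv.npz')); save(f,'w27')
f=grab_frame('side'); save(f,'s27'); np.savez('/tmp/s27.npz',**f)
a=cv2.imread('pics/s27.png'); cv2.imwrite('pics/s27b.png',cv2.resize(a[90:230,180:340],None,fx=4,fy=4,interpolation=cv2.INTER_CUBIC))
f=grab_frame('top'); save(f,'t27'); np.savez('/tmp/t27.npz',**f)"; python3 m5.py /tmp/s27.npz 2>/dev/null|grep knob; python3 m5.py /tmp/t27.npz 2>/dev/null|grep knob
```

```text
55.5 [ 0.44796857 -0.24589062  0.25664262] 0.051038212546802256 [ 0.3 -0.5  0.5]
eef hf x -0.0455 y -0.0009 z 0.1966
edge yaw 7.57
edge yaw 6.63
knob hf 571 [ 0.0316 -0.0129  0.1259] [0.0538 0.0124 0.1373] [ 0.0403 -0.0016  0.1334]
knob centre hf [0.0438 0.1222] r 0.1299 ang 0.344
ptr 103
tip 72 [0.0281 0.0249 0.0785] ang 0.343 range [0.313 0.382]
rod 215 0.268
knob hf 99 [ 0.0315 -0.009   0.0947] [0.0552 0.018  0.1358] [0.0429 0.0104 0.1281]
knob centre hf [0.0444 0.12  ] r 0.1279 ang 0.354
knob hf 108 [ 0.0301 -0.0151  0.0981] [0.0531 0.0123 0.1376] [0.0401 0.0003 0.1328]
knob centre hf [0.0428 0.1218] r 0.1291 ang 0.338
```

View pics/s27b.png

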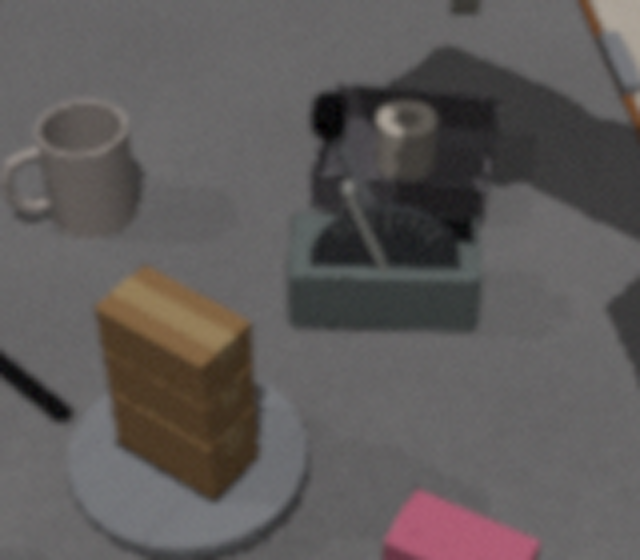

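View pics/t27.png

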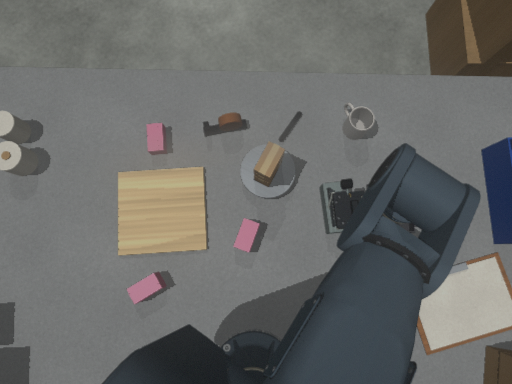

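The lever reads 0.344 and the pointer 0.343 in the same wrist frame. The column, the roll in the tray and the bystanders are all in place, and the gripper is clear, so I hand in.

```bash
python3 -c "
from h import *
print(job_done())"
```

```text
the job is handed in; nothing more can be done
None
```

The job is done and handed in at about 55 s of the 210 s allowed; `job_done()` gave no verdict.

| Step | What was done | Last check |
|---|---|---|
| Lever to idle | Set before anything was loaded | 0.00 rad; still 0.003 just before the final setting |
| Label roll | Moved from the turntable to the tray | Standing upright in the tray |
| Cartons | Three were on the board: one thick, two flat. The thick one is at the bottom with both flats on top | Top of column at (602.3, −31.4) mm against a disc centre of about (602.3, −30.5); yaw about −26.4° against the outline's −26.3°; level, top at 170 mm |
| Lever to pointer | Set after the column stood | Lever 0.344 rad, pointer 0.343 rad |

- **Bystanders:** the tape dispenser, marker, mug and pink look-alikes looked unmoved in the last pictures. The pointer's reading never changed by more than measurement noise.
- **Fingertips:** by camera depth, the real fingertips sit about 33 mm behind the stated tool point. My first pinch at the lever knob therefore closed on air and touched nothing; I planned the rest with that offset.
- **Lever corrections:** the lever came up slightly short both times (−0.045 rad at idle, 0.309 rad at the pointer) and needed one small correction each time.
- **Camera disagreement:** the side camera differs from the other two by 2–4 mm. At the last check it read the lever at 0.354 rad and the top camera read 0.338. I relied on the wrist camera because it saw lever and pointer in one picture.

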